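# Load the coach-bolt feeder from the bolt cup

## Robot

A 6-joint arm with a two-finger parallel gripper is mounted at the origin on the work surface. World frame = base frame: x ahead of the robot, y to its left, z up, the work surface at z = 0. Lengths are in m, angles in rad, forces in N, time in s.
With the tool pointing down it reaches from about 0.425 to 0.95 m from the base axis. Payload 14.7 kg.
Tool frame: the origin (TCP) lies midway between the tips of the shut fingers; the grasp point (between the pads) lies tcp_to_grasp behind it (tcp_to_grasp is the distance from the TCP to the grasp point, in m); x points along the fingers, y is the direction in which the jaws open and shut, and the axes are right-handed (so a half turn about x gives the same grasp; the last joint's range is limited). The gripper opens to 85 mm and grips with 20 to 120 N. Pads are 22 mm wide; open, the fingers measure 114 mm over their backs; the gripper's body (76 mm by 85 mm) begins 54 mm behind the grasp point. The pads swing forward as they close: fully open they stand 13 mm farther back than shut.
Start: joints at [1.069, 0.48, 1.596, -0, 1.065, -0.047], TCP at [0.286, 0.584, 0.194] pointing down, gripper open.
Joint ranges: [-2.75, 2.75], [-0.82, 2.05], [0.23, 2.67], [-1.56, 4.7], [0.09, 2.69], [-2.92, 2.92]. Speed limits (rad/s): [1.89, 1.89, 2.39, 3.01, 3.01, 3.01].

## Interface

Orientations are given as a 3x3 rotation matrix whose columns are the frame's x, y, z axes.
In Python, from station import * gives the robot as it stands. The module is installed in compiled form; this text tells all that it offers.
- The arm moves only by the shell command python3 -m creep 'ROWS' [OPENING]. ROWS is JSON, a list of rows, each an object with "travel": the shift along the tool's x, y, z in m, a list of three; "turn": the turn, a rotation vector about the tool's x, y, z in degrees, a list of three. A call has exactly 8 rows; each row shifts and turns the pose as measured when the row begins, along the tool's axes as they then stand; what a row does not reach is not made up. A row lasts 1/12 s, in which the tool goes at most 41.7 mm and 7.16 degrees, less where a joint would pass 70% of its speed; a pose out of reach is approached as far as the arm can. A call with a gripper value outside its range is refused whole. OPENING is the closure, from -1 (fully open) to 1 (shut), so that 0 is half open, set as the call begins (- or left out, the last holds). The fingers move at their own pace and stop on an object; the grip force is fixed at half the most. Time passes only in rows, so rows that do not move let the fingers close, or fill a call up. It gives the time, the measured TCP pose, the force and the opening at its end, in the units of the state.
- get_state(): the state, without advancing time (a new reading comes with each control period).
- camera(name): name is "scene" or "top"; returns (picture, depth): 420x560x3 uint8, red, green, blue; 420x560 float32, m along the optical axis (not along the pixel's ray), 0 where there is no reading.
- camera_info(name): a dict with "vfov" (degrees; the focal length in pixels is half the picture's height over the tangent of half this angle, whatever the lens; pixels are square), "cx", "cy" (the principal point, pixels), "rvec" (rotation vector, rad) and "tvec" (3), from world to camera coordinates, as OpenCV has them. Camera axes: x right, y down, z forward; pixel columns grow to the right and rows downward; lengths in m; the calibration is good to about 2 mm. A picture is of the moment at which its call begins. camera_info takes no time and is no camera call.
- job_done(): hands the job in, once; it reports no verdict.
Trained networks look in the newest picture that a camera, given by its name, has taken for a name from the list of things; names that differ only in an ending like _2 or _b are one class to them, and where a whole thing is asked for, a point or a joint stands for the part that bears it (a point fixed in the world has none). Each returns a list of dicts, best first, with "score" (0 to 1); they miss things now and then, are a little off and sometimes report something else, mostly with a low value. They report only what shows in the picture. A call takes as long as a camera call.
- trace(camera, label): "pixels" (420x560 bool, what is visible of it) and "box" ([left, top, right, bottom] as shares, 0 to 1, of the picture: columns of its width, rows of its height, round what is visible of it).
- mark_of(camera, label): "centre" ([column, row] as shares, 0 to 1, of the picture: columns of its width, rows of its height: a listed point, or the origin of a listed thing).
The state is a dict: "clock": time; "joint_positions": joint angles; "dq": joint speeds; "effort": joint torques, N m; "eef_pos": TCP position; "ee_rot": TCP orientation; "ft_force": force on the tool from outside, world axes, zero at the start; "wrist_torque": the same for the moment, N m; "opening": opening from 0.0 (shut) to 1.0 (fully open).
Only numpy, scipy, OpenCV 4.12 (cv2) and the standard library are available. Lean on these libraries where they do the work, as an engineer would, in place of code of your own. Each camera call takes 0.05 s, during which the arm holds its last target.

## Task

Flip the feeder's isolator lever over to off (towards the robot), then gather the stray coach bolts from the bench into the sheet-metal bolt cup. With the isolator still off, hold the cup over the left hopper and tip it slowly until the bolts begin to slide, letting only some of them, not all, go in, then tip the remaining bolts from the cup into the right hopper. Stand the empty cup back upright in the middle of its rubber mat, with every bolt lying in one of the hoppers, and last flip the isolator back on (away from the robot), leaving the hammer and chisel alone.

Things in the scene. Friction and masses are not known exactly. Their poses are not given: they have to be found in the camera images.
- cup_floor (a point): Bolt cup: loose sheet-metal cup, 150 (x) x 76 (y) mm, 3 mm sheet, 200 to 325 g, flat-bottomed, its -x end left open as a pouring lip. Back wall (+x end) and rear side walls 55 high above its underside, front side walls 35, inside width 70. Point: centre of its inner floor, 3 above its underside; x runs from lip to back, z up.
- cup_lip (a point): Middle of the cup's pouring lip at floor level: 75 mm to -x of cup_floor, same axes. Bolts lying in the cup begin to slide over the lip when it is tipped lip-down by roughly 25 to 37 degrees.
- cup_grip (a point): Grasp point on the cup's dark wooden handle, an upright block on the inside of the back wall: 16 thick along the cup's x, 44 wide along its y, its top 111 mm above the cup's underside (56 above the back wall). Point: 67 mm to +x of cup_floor and 81 above it, same axes.
- mat_top (a point): Centre of the top of the fixed black rubber mat, 220 (its x) x 140 (its y) x 4 mm, on which the cup stands at the start.
- hopper_left (a point): Centre of the inner floor of the feeder's left hopper (left seen from the robot). Feeder: fixed grey base 170 (x) x 320 (y) x 25 mm with two open steel hoppers side by side, each 142 (x) x 143 (y) inside, 56 deep, floor 29 and rim 85 above the bench, 4 mm walls, 6 mm wall between. x away from the robot, y left, z up.
- hopper_right (a point): Centre of the inner floor of the feeder's right hopper, 151 mm to -y of hopper_left, same form and axes.
- toggle (a joint): Isolator lever angle in rad: 0 = OFF (leans to the box's -x, towards the robot), 0.9 = ON (leans away); starts ON. It is top-heavy: past its centre (0.45) the weighted knob carries it over to that end by itself; about 2 N sideways at the knob moves it.
- toggle_tip (a point): Centre of the dark steel ball knob (diameter 32) on the isolator's 75 mm lever (rod 12 thick), 108 above the bench at either end, 115 at centre. Pivot 40 above the bench in the middle of the fixed grey isolator box, 100 (x) x 70 (y) x 40 mm; the lever swings in the box's x-z plane, 33 to either side. The point's y axis is the hinge axis; its x tips with the lever, level at OFF.
- bolt1_mid (a point): Square-head coach bolt, steel, 70 long, 75 g: square head 18 x 18 x 10 at its -x end, round shank diameter 12. This point is on its axis at mid-length; x along the bolt. Starts in the cup.
- bolt2_mid (a point): Bolt like bolt1. Starts in the cup.
- bolt3_mid (a point): Bolt like bolt1. Starts in the cup.
- bolt4_mid (a point): Square-head coach bolt, steel, 70 long, 75 g: square head 18 x 18 x 10 at its -x end, round shank diameter 12. This point is on its axis at mid-length; x along the bolt. May lie loose on the bench beyond the feeder, or be absent.
- bolt5_mid (a point): Bolt like bolt1. May lie loose on the bench beyond the feeder, or be absent.
- bolt6_mid (a point): Bolt like bolt1. May lie loose on the bench beyond the feeder, or be absent.
- bolt7_mid (a point): Bolt like bolt1. May lie loose on the bench beyond the feeder, or be absent.
- hammer: Bystander: hammer lying on the bench, 260 long, origin under its middle; to be left alone.
- chisel: Bystander: wooden-handled chisel lying on the bench, 215 long, origin under its middle; to be left alone.

How it is judged:
By the outcome, as a careful person would: the job done as asked, in the order asked, and still so for the second after the job is handed in, with the robot touching nothing.
Of bolt4, bolt5, bolt6, bolt7 only 2 to 4 are there at a start; the rules pass over those that are not, and their reading is None.
At some moment in a run one of bolt4, bolt5, bolt6, bolt7 may be knocked a few centimetres aside while the robot is not near it.
It also fails if it takes over 210 s, if anything falls off the work surface, if the arm or the gripper's body presses on something with over 40 N, if the wrist force passes 120 N, or if a joint passes its speed limit or range.

## Working session

There is one attempt and no reset: what is moved stays moved. The work goes in short steps, Python scripts to look and compute and a shell command to move; the robot and the scene stay as the last step left them, time stands still between calls to the robot, and variables do not carry over. Pictures are saved under pics/ and viewed, and the job is handed in when it is done.

```bash
ls; mkdir -p pics
python3 - <<'E'
from station import *
import cv2
s=get_state(); print(s)
for n in("scene","top"):
    p,d=camera(n); cv2.imwrite(f"pics/{n}0.png",p[:,:,::-1]); print(n,camera_info(n))
E
```

```text
pics
{'clock': 0.0, 'joint_positions': array([ 1.06939114e+00,  4.80795786e-01,  1.59689898e+00, -8.77687322e-06,
        1.06512750e+00, -4.65820820e-02]), 'dq': array([-2.47653515e-04,  5.32568811e-06, -1.13745368e-03,  6.39190341e-04,
       -3.85787447e-04,  8.48598332e-04]), 'effort': array([-3.93030627e-03, -9.50621796e+01, -4.30210233e+01, -7.10118329e-04,
        1.16788497e-02,  1.05177426e-05]), 'eef_pos': array([0.28528861, 0.58350967, 0.19338647]), 'ee_rot': array([[-5.84290145e-04,  4.39299230e-01,  8.98340607e-01],
       [-1.08194789e-03,  8.98339956e-01, -4.39299615e-01],
       [-9.99999244e-01, -1.22863616e-03, -4.95923096e-05]]), 'ft_force': array([-0.52911636, -0.02306628, -0.91727057]), 'wrist_torque': array([ 0.01493758, -0.00430322,  0.0291237 ]), 'opening': 0.9998327609752753}
scene {'vfov': 44.72842099443206, 'cx': 289.72744614426966, 'cy': 219.53016717558623, 'rvec': array([ 2.28183601,  1.37835626, -0.39204674]), 'tvec': array([-0.27681413, -0.41238519,  1.87396747])}
top {'vfov': 52.807097039948005, 'cx': 277.67299627110106, 'cy': 213.30132840144753, 'rvec': array([ 2.16343622, -2.12289331,  0.16978427]), 'tvec': array([-0.04102714,  0.61723589,  1.01764738])}
```

View pics/scene0.png

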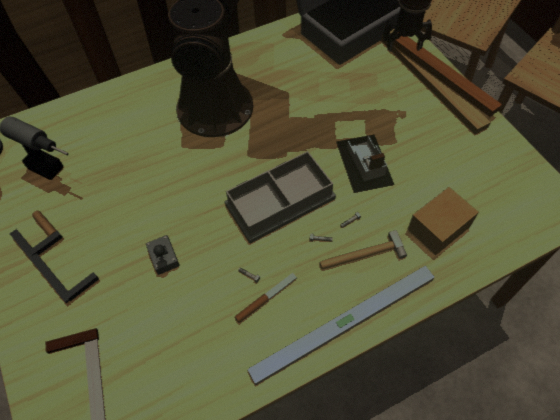

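View pics/top0.png

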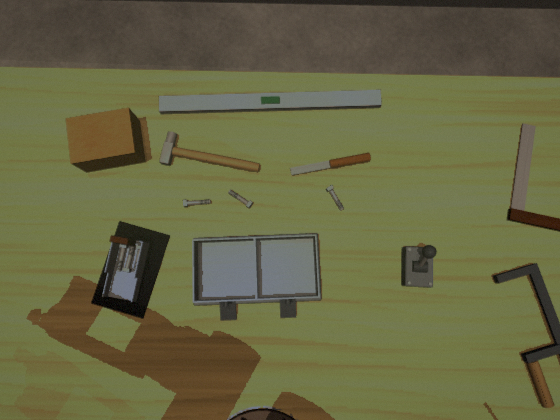

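```bash
cat > h.py <<'E'
from station import *
import numpy as np, cv2
from scipy.spatial.transform import Rotation as Ro
def cal(n):
    i=camera_info(n); f=210/np.tan(np.radians(i['vfov'])/2)
    return f,i['cx'],i['cy'],Ro.from_rotvec(i['rvec']).as_matrix(),np.array(i['tvec'])
def onz(n,u,v,z):
    f,cx,cy,R,t=cal(n); c=-R.T@t; d=R.T@np.array([(u-cx)/f,(v-cy)/f,1]); return c+d*(z-c[2])/d[2]
def cloud(n,D):
    f,cx,cy,R,t=cal(n); v,u=np.mgrid[0:420,0:560]
    P=np.stack([(u-cx)/f*D,(v-cy)/f*D,D],-1); return (P-t)@R
def proj(n,p):
    f,cx,cy,R,t=cal(n); q=R@np.array(p)+t; return np.array([f*q[0]/q[2]+cx,f*q[1]/q[2]+cy])
def save(name,p): cv2.imwrite(f"pics/{name}.png",p[:,:,::-1])
def crop(name,p,l,t,r,b,k=3): cv2.imwrite(f"pics/{name}.png",cv2.resize(p[t:b,l:r,::-1],None,fx=k,fy=k,interpolation=cv2.INTER_CUBIC))
E
python3 - <<'E'
from h import *
np.set_printoptions(precision=4,suppress=True)
p,d=camera("top"); p2,d2=camera("scene")
Z={'cup_floor':.007,'cup_lip':.007,'cup_grip':.088,'mat_top':.004,'hopper_left':.029,'hopper_right':.029,'toggle_tip':.108,'bolt4_mid':.009,'hammer':0,'chisel':0}
for n in("top","scene"):
  C=cloud(n,d if n=="top" else d2)
  for l,z in Z.items():
    for r in mark_of(n,l)[:4]:
        u=r['centre'][0]*560; v=r['centre'][1]*420
        print(n,l,round(r['score'],2),round(u),round(v),onz(n,u,v,z),C[int(v),int(u)])
print(get_state()['clock'])
E
```

```text
top cup_floor 0.78 130 268 [0.4763 0.3448 0.007 ] [0.4778 0.3468 0.0046]
top cup_lip 0.74 124 240 [0.5471 0.3676 0.007 ] [0.5398 0.3298 0.116 ]
top cup_lip 0.6 119 297 [0.4027 0.3679 0.007 ] [0.4045 0.3681 0.0084]
top cup_lip 0.58 333 162 [ 0.7658 -0.1756  0.007 ] [ 0.7642 -0.1725  0.0215]
top cup_grip 0.83 125 238 [0.5452 0.3346 0.088 ] [0.5545 0.3646 0.0068]
top mat_top 0.85 132 267 [0.4769 0.3423 0.004 ] [0.4779 0.3445 0.0039]
top hopper_left 0.91 226 268 [0.4803 0.0978 0.029 ] [0.4818 0.0979 0.0288]
top hopper_right 0.88 288 267 [ 0.484  -0.0582  0.029 ] [ 0.4847 -0.0579  0.028 ]
top bolt4_mid 0.46 195 203 [0.6481 0.1862 0.009 ] [0.6494 0.1873 0.0104]
top hammer 0.63 212 158 [0.7711 0.1498 0.    ] [0.764  0.1477 0.0281]
top hammer 0.32 129 253 [0.5132 0.3548 0.    ] [0.513  0.3509 0.0151]
top chisel 0.85 332 161 [ 0.7692 -0.1736  0.    ] [ 0.7635 -0.1696  0.0236]
top chisel 0.43 132 269 [0.4719 0.3436 0.    ] [0.4727 0.3413 0.0124]
scene cup_floor 0.8 364 163 [0.4781 0.3482 0.007 ] [0.4743 0.3493 0.005 ]
scene cup_lip 0.6 356 141 [0.3868 0.3726 0.007 ] [0.3841 0.3724 0.0058]
scene cup_grip 0.79 377 163 [0.5472 0.3426 0.088 ] [0.5451 0.3433 0.0867]
scene mat_top 0.8 364 164 [0.482  0.3456 0.004 ] [0.4824 0.3441 0.0066]
scene hopper_left 0.77 300 183 [0.464  0.1089 0.029 ] [0.4623 0.1094 0.028 ]
scene hopper_left 0.33 246 276 [ 0.6803 -0.1882  0.029 ] [ 0.6673 -0.1862  0.0037]
scene hopper_right 0.69 258 209 [ 0.4891 -0.0545  0.029 ] [ 0.4853 -0.054   0.0239]
scene toggle_tip 0.41 159 249 [ 0.5212 -0.3803  0.108 ] [ 0.5269 -0.3807  0.1218]
scene bolt4_mid 0.57 349 219 [0.646  0.1878 0.009 ] [0.6462 0.1867 0.0109]
scene hammer 0.84 359 256 [0.7663 0.1497 0.    ] [0.7708 0.1429 0.0185]
scene hammer 0.17 347 220 [0.6407 0.183  0.    ] [0.6368 0.1823 0.0004]
scene chisel 0.91 265 300 [ 0.761  -0.1659  0.    ] [ 0.7663 -0.1703  0.0215]
1.2
```

Run:
```python
from h import *
np.set_printoptions(precision=4,suppress=True)
p,d=camera("top"); crop("c1",p,85,170,385,325,2.6); C=cloud("top",d)
for z in (0.111,0.055): pass
# cup and toggle points by height
def reg(l,t,r,b,lo,hi):
    q=C[t:b,l:r].reshape(-1,3); return q[(q[:,2]>lo)&(q[:,2]<hi)]
q=reg(85,215,175,325,.095,.125); print('handle top',len(q),q.mean(0),q.min(0),q.max(0))
q=reg(390,235,450,295,.05,.13); print('toggle',len(q),q.mean(0),q.min(0),q.max(0))
q=reg(390,235,450,295,.035,.045); print('box top',len(q),q.mean(0),q.min(0),q.max(0))
q=reg(180,225,330,310,.08,.09); print('rim',len(q),q.mean(0),q.min(0),q.max(0))
# rods loose
for l,t,r,b in((175,195,215,210),(222,185,258,212),(320,180,350,215)):
    q=reg(l,t,r,b,.006,.03); m=q[:,:2].mean(0); w,V=np.linalg.eigh(np.cov((q[:,:2]-m).T)); a=V[:,1]; s=(q[:,:2]-m)@a
    w2=np.abs((q[:,:2]-m)@V[:,0]); 
    print(len(q),m,m+a*(s.min()+s.max())/2,a,s.min(),s.max(),'width low end',w2[s<s.min()+.01].max(),'hi',w2[s>s.max()-.01].max(),q[:,2].max())
```

```text
handle top 142 [0.5376 0.3382 0.1129] [0.5284 0.3184 0.0963] [0.5473 0.3639 0.1186]
toggle 286 [ 0.5108 -0.3817  0.0914] [ 0.4807 -0.4005  0.0501] [ 0.5398 -0.3639  0.1284]
box top 818 [ 0.4863 -0.3782  0.0405] [ 0.4415 -0.4179  0.035 ] [ 0.5427 -0.346   0.045 ]
rim 849 [0.4787 0.026  0.0848] [ 0.3971 -0.1305  0.08  ] [0.561  0.1758 0.0899]
134 [0.6482 0.1863] [0.6485 0.1834] [-0.1153  0.9933] -0.03733104915071194 0.03148106602387103 width low end 0.00625045782321367 hi 0.008587229619051315 0.01991786582525944
134 [0.6604 0.0688] [0.6622 0.0716] [0.5329 0.8462] -0.03178809471822179 0.038578237248271634 width low end 0.008954366444518351 hi 0.005932918154349265 0.021123098261540383
135 [ 0.6692 -0.1767] [ 0.6668 -0.1782] [-0.8515 -0.5244] -0.031516729569729375 0.0371718318545886 width low end 0.010461176665731044 hi 0.006108298277011387 0.02287003069197608
```

View pics/c1.png

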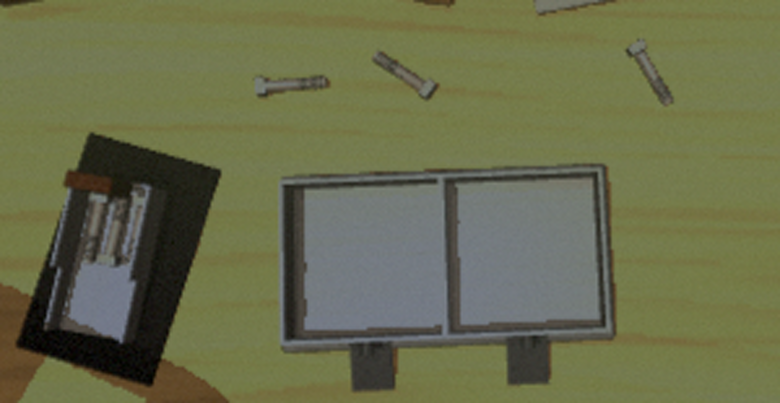

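Run:
```python
from h import *
import station
print([x for x in dir(station) if not x.startswith('_')], getattr(station,'tcp_to_grasp',None))
np.set_printoptions(precision=4,suppress=True)
p,d=camera("top"); C=cloud("top",d)
def rect(q,name):
    c,s,a=cv2.minAreaRect((q[:,:2]*1000).astype(np.float32)); print(name,c,s,a,len(q))
def reg(l,t,r,b,lo,hi):
    q=C[t:b,l:r].reshape(-1,3); return q[(q[:,2]>lo)&(q[:,2]<hi)]
rect(reg(180,225,330,310,.08,.09),'rim')
rect(reg(390,235,450,295,.036,.044),'box')
rect(reg(85,215,175,325,.1,.125),'handle')
g=p.max(-1); 
for lab,k in(('mat_top','mat'),('cup_floor','cup'),('toggle','tog'),('toggle_tip','tip')):
    for r in trace("top",lab)[:2]:
        m=r['pixels']; print(k,r['score'],m.sum(),np.array(r['box'])*[560,420,560,420])
        rect(C[m],k)
# mat: dark
sub=np.zeros((420,560),bool); sub[215:325,85:175]=1
m=sub&(g<60)&(C[...,2]<.02); rect(C[m&(abs(C[...,2]-.004)<.006)],'mat dark'); print(np.percentile(g[sub],[5,20,50,80]))
q=reg(85,215,175,325,.045,.065); rect(q,'walls55'); 
q=reg(85,215,175,325,.028,.065); rect(q,'walls'); 
print(p[240,155],p[290,105])
```

```text
['IKError', 'camera', 'camera_info', 'get_state', 'job_done', 'mark_of', 'tcp_to_grasp', 'trace'] 0.0187
rim (479.782958984375, 22.861984252929688) (150.3747100830078, 300.481201171875) 3.3579955101013184 858
box (492.06439208984375, -382.83538818359375) (70.18772888183594, 99.6348648071289) 87.4574966430664 787
handle (538.1555786132812, 341.487548828125) (45.886993408203125, 15.861210823059082) 81.20164489746094 139
mat 0.84 2512 [ 93.688 220.206 168.28  318.612]
mat (436.38665771484375, 203.6277313232422) (435.7009582519531, 220.5186004638672) 75.24486541748047 2512
cup 0.62 1942 [102.704 234.696 149.8   302.82 ]
cup (447.8022155761719, 197.2782745361328) (439.1934814453125, 154.96945190429688) 80.58744812011719 1942
tog 0.75 146 [422.184 245.784 435.288 266.28 ]
tog (517.0147094726562, -379.4387512207031) (24.492919921875, 37.64777755737305) 64.24925231933594 146
tip 0.6 202 [419.384 244.314 436.184 267.498]
tip (518.22412109375, -380.19781494140625) (29.98129653930664, 43.37773513793945) 63.758792877197266 202
mat dark (473.48834228515625, 345.8858642578125) (140.02609252929688, 219.75390625) 75.09136199951172 2504
[ 16.  33. 108. 122.]
walls55 (501.8255615234375, 347.4434509277344) (78.63939666748047, 88.98808288574219) 81.61714935302734 229
walls (472.8728942871094, 351.6242370605469) (78.87471771240234, 147.89549255371094) 81.33940887451172 519
[32 30 18] [37 35 32]
```

```bash
cat >> h.py <<'E'
np.set_printoptions(precision=4,suppress=True)
def down(yaw): # tool down, tool y at world yaw (deg)
    a=np.radians(yaw); y=np.array([np.cos(a),np.sin(a),0]); x=np.array([0,0,-1.]); return np.stack([x,y,np.cross(x,y)],1)
def to(pos=None,R=None):
    s=get_state(); p,r=s['eef_pos'],s['ee_rot']
    print('t',round(s['clock'],2),'pos',p,'yaw y',np.degrees(np.arctan2(r[1,1],r[0,1])),'F',s['ft_force'],'open',round(s['opening'],3))
    if pos is not None:
        dd=r.T@(np.array(pos)-p); print('travel mm',dd*1000,'n',np.linalg.norm(dd)/.0417)
    if R is not None:
        w=np.degrees(Ro.from_matrix(r.T@R).as_rotvec()); print('turn',w,'n',np.linalg.norm(w)/7.16)
        if pos is not None: print('travel in target frame mm',R.T@(np.array(pos)-p)*1000)
E
python3 - <<'E'
from h import *
to([.6,.3,.2],down(90-2))
to([.6,-.386,.2])
E
```

```text
t 1.5 pos [0.2855 0.584  0.194 ] yaw y 63.94255747693097 F [-0.5869 -0.2896 -0.5723] open 0.999
travel mm [  -6.0082 -116.9389  407.2614] n 10.16211448219661
turn [-24.0574  -0.0012  -0.0008] n 3.3599780113032516
travel in target frame mm [  -5.9974 -272.8025  324.2153]
t 1.5 pos [0.2855 0.584  0.194 ] yaw y 63.94255747693097 F [-0.5869 -0.2896 -0.5723] open 0.999
travel mm [  -6.0214 -733.2098  708.602 ] n 24.452786875573725
```

```bash
python3 -m creep '[{"travel":[0,-0.011,0.038],"turn":[0,0,0]},{"travel":[0,-0.011,0.038],"turn":[0,0,0]},{"travel":[0,-0.011,0.038],"turn":[0,0,0]},{"travel":[0,-0.011,0.038],"turn":[0,0,0]},{"travel":[0,-0.011,0.038],"turn":[0,0,0]},{"travel":[0,-0.011,0.038],"turn":[0,0,0]},{"travel":[0,-0.011,0.038],"turn":[0,0,0]},{"travel":[0,-0.011,0.038],"turn":[0,0,0]}]' 1
python3 - <<'E'
from h import *
to([.6,-.386,.2],down(90-2))
E
```

```text
clock: 2.17
eef_pos: [0.5235, 0.3697, 0.1939]
ee_rot: [[0.0, 0.429, 0.903], [0.003, 0.903, -0.429], [-1.0, 0.003, -0.001]]
ft_force: [0.8, 0.5, -1.2]
opening: -0.002
t 2.17 pos [0.5235 0.3697 0.1939] yaw y 64.60321551834595 F [ 0.8333  0.5258 -1.15  ] open -0.002
travel mm [  -8.4948 -649.7751  393.225 ] n 18.2144632127926
turn [-23.3967  -0.0399  -0.1774] n 3.267788331363672
travel in target frame mm [  -6.1185 -752.5196  102.8713]
```

```bash
python3 -m creep '[{"travel":[0,-0.034,0.021],"turn":[0,0,0]},{"travel":[0,-0.034,0.021],"turn":[0,0,0]},{"travel":[0,-0.034,0.021],"turn":[0,0,0]},{"travel":[0,-0.034,0.021],"turn":[0,0,0]},{"travel":[0,-0.034,0.021],"turn":[0,0,0]},{"travel":[0,-0.034,0.021],"turn":[0,0,0]},{"travel":[0,-0.034,0.021],"turn":[0,0,0]},{"travel":[0,-0.034,0.021],"turn":[0,0,0]}]' 
python3 -m creep '[{"travel":[0,-0.034,0.021],"turn":[0,0,0]},{"travel":[0,-0.034,0.021],"turn":[0,0,0]},{"travel":[0,-0.034,0.021],"turn":[0,0,0]},{"travel":[0,-0.034,0.021],"turn":[0,0,0]},{"travel":[0,-0.034,0.021],"turn":[0,0,0]},{"travel":[0,-0.034,0.021],"turn":[0,0,0]},{"travel":[0,-0.034,0.021],"turn":[0,0,0]},{"travel":[0,-0.034,0.021],"turn":[0,0,0]}]'
python3 - <<'E'
from h import *
to([.6,-.386,.2],down(90-2))
E
```

```text
clock: 2.83
eef_pos: [0.5645, 0.0396, 0.1926]
ee_rot: [[0.005, 0.429, 0.903], [0.005, 0.903, -0.429], [-1.0, 0.007, 0.003]]
ft_force: [1.6, -0.2, 0.3]
opening: 0.0
clock: 3.5
eef_pos: [0.5981, -0.2922, 0.1929]
ee_rot: [[0.008, 0.43, 0.903], [0.004, 0.903, -0.43], [-1.0, 0.008, 0.006]]
ft_force: [1.6, 0.1, 0.5]
opening: -0.001
t 3.5 pos [ 0.5981 -0.2922  0.1929] yaw y 64.55913264216797 F [1.6486 0.0926 0.4964] open -0.001
travel mm [ -7.541  -83.8209  42.0158] n 2.255743543072301
turn [-23.4419   0.4002  -0.3639] n 3.2748788306808083
travel in target frame mm [ -7.1365 -93.6523   5.1429]
```

```bash
python3 -m creep '[{"travel":[0,-0.034,0.017],"turn":[0,0,0]},{"travel":[0,-0.034,0.017],"turn":[0,0,0]},{"travel":[0,-0.018,0.008],"turn":[0,0,0]},{"travel":[0,0,0],"turn":[-6,0,0]},{"travel":[0,0,0],"turn":[-6,0,0]},{"travel":[0,0,0],"turn":[-6,0,0]},{"travel":[0,0,0],"turn":[-6,0,0]},{"travel":[0,0,0],"turn":[0,0,0]}]'
python3 - <<'E'
from h import *
to([.59,-.386,.088],down(90-2))
E
```

```text
clock: 4.17
eef_pos: [0.5967, -0.4056, 0.1906]
ee_rot: [[0.009, 0.017, 1.0], [0.002, 1.0, -0.017], [-1.0, 0.002, 0.009]]
ft_force: [-0.1, -0.5, -0.8]
opening: 0.003
t 4.17 pos [ 0.5967 -0.4056  0.1906] yaw y 89.03384937627642 F [-0.1473 -0.4516 -0.8294] open 0.003
travel mm [102.5422  19.289   -7.9043] n 2.5093424733157543
turn [ 1.0333  0.5056 -0.1269] n 0.1616382799277315
travel in target frame mm [102.5667  19.3786  -7.348 ]
```

```bash
python3 -m creep '[{"travel":[0.026,0.010,0],"turn":[0,0,0]},{"travel":[0.026,0.010,0],"turn":[0,0,0]},{"travel":[0.026,0,0],"turn":[0,0,0]},{"travel":[0.025,0,0],"turn":[0,0,0]},{"travel":[0,0,-0.012],"turn":[0,0,0]},{"travel":[0,0,-0.012],"turn":[0,0,0]},{"travel":[0,0,-0.012],"turn":[0,0,0]},{"travel":[0,0,-0.012],"turn":[0,0,0]}]'
python3 - <<'E'
from h import *
to([.495,-.386,.088])
p,d=camera("top"); crop("t1",p,340,180,500,320,4)
E
```

```text
clock: 4.83
eef_pos: [0.5518, -0.3824, 0.0828]
ee_rot: [[0.012, 0.046, 0.999], [0.0, 0.999, -0.046], [-1.0, 0.001, 0.012]]
ft_force: [0.8, -1.1, 0.4]
opening: -0.001
t 4.83 pos [ 0.5518 -0.3824  0.0828] yaw y 87.35113754523077 F [ 0.791  -1.1197  0.4115] open -0.001
travel mm [ -5.8818  -6.21   -56.4631] n 1.3694794629120948
```

View pics/t1.png

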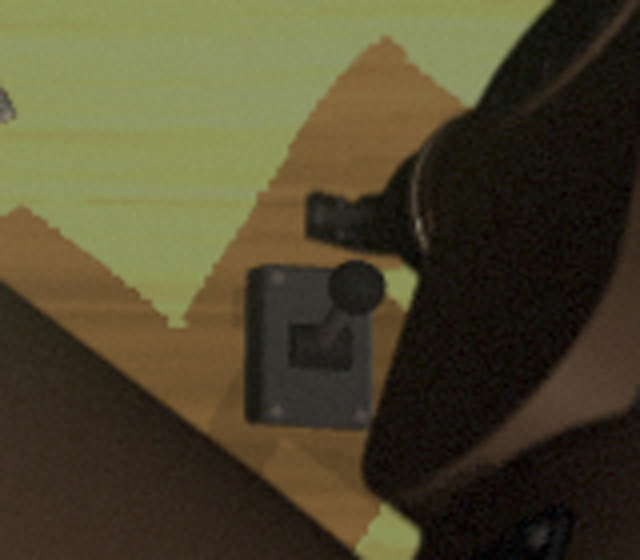

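Run:
```python
from h import *
for q in([.5518,-.3824,.0828],[.5518,-.3824,.108],[.525,-.384,.108],[.492,-.383,.04]): print(q,(proj("top",q)-[340,180])*4)
```

```text
[0.5518, -0.3824, 0.0828] [333.6576 243.6501]
[0.5518, -0.3824, 0.108] [348.4653 239.8527]
[0.525, -0.384, 0.108] [352.8207 285.4843]
[0.492, -0.383, 0.04] [314.1494 345.5085]
```

```bash
python3 -m creep '[{"travel":[0,0,-0.010],"turn":[0,0,0]},{"travel":[0,0,-0.010],"turn":[0,0,0]},{"travel":[0,0,-0.010],"turn":[0,0,0]},{"travel":[0,0,-0.010],"turn":[0,0,0]},{"travel":[0,0,-0.010],"turn":[0,0,0]},{"travel":[0,0,-0.010],"turn":[0,0,0]},{"travel":[0,0,0],"turn":[0,0,0]},{"travel":[0,0,0],"turn":[0,0,0]}]' 
python3 -m creep '[{"travel":[0,0,0.02],"turn":[0,0,0]},{"travel":[0,0,0.02],"turn":[0,0,0]},{"travel":[0,0,0.02],"turn":[0,0,0]},{"travel":[-0.03,0,0.02],"turn":[0,0,0]},{"travel":[-0.03,0,0],"turn":[0,0,0]},{"travel":[-0.03,0.03,0],"turn":[0,0,0]},{"travel":[0,0.03,0],"turn":[0,0,0]},{"travel":[0,0.03,0],"turn":[0,0,0]}]'
python3 - <<'E'
from h import *
to([.495,-.386,.088])
p,d=camera("top"); save("t2",p)
E
```

```text
clock: 5.55
eef_pos: [0.504, -0.3815, 0.0945]
ee_rot: [[0.039, 0.075, 0.996], [-0.011, 0.997, -0.074], [-0.999, -0.009, 0.04]]
ft_force: [-0.8, -1.3, -0.1]
opening: -0.001
clock: 6.22
eef_pos: [0.5954, -0.3004, 0.1876]
ee_rot: [[0.038, 0.095, 0.995], [-0.011, 0.995, -0.094], [-0.999, -0.007, 0.038]]
ft_force: [0.2, 0.5, -0.5]
opening: 0.0
t 6.22 pos [ 0.5954 -0.3004  0.1876] yaw y 84.56169031905938 F [ 0.1508  0.4873 -0.5414] open 0.0
travel mm [ 96.6705 -93.9547 -95.6304] n 3.963576630675098
```

View pics/t2.png

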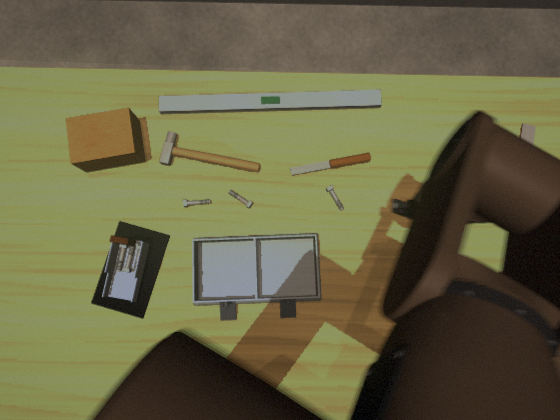

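Run:
```python
from h import *
C=cloud("top",camera("top")[1]); q=C[180:215,320:350].reshape(-1,3); q=q[(q[:,2]>.006)&(q[:,2]<.03)]
m=q[:,:2].mean(0); w,V=np.linalg.eigh(np.cov((q[:,:2]-m).T)); a=V[:,1]; s=(q[:,:2]-m)@a; c=m+a*(s.min()+s.max())/2
yaw=np.degrees(np.arctan2(a[1],a[0])); print(c,yaw)
to([*c,.12],down(121.6))
to([.492,-.383,.1])
save("s2",camera("scene")[0])
```

```text
[ 0.6672 -0.1783] -148.51365170331394
t 6.32 pos [ 0.5958 -0.297   0.1876] yaw y 84.7611965292819 F [ 0.5554 -0.7641 -0.1423] open 0.005
travel mm [ 69.0389 125.2167  57.6001] n 3.6967325037138763
turn [-36.8275   1.989    1.0412] n 5.153049793039997
travel in target frame mm [ 67.5708  63.7993 122.9928]
t 6.32 pos [ 0.5958 -0.297   0.1876] yaw y 84.7611965292819 F [ 0.5554 -0.7641 -0.1423] open 0.005
travel mm [ 84.4605 -94.5413 -98.823 ] n 3.8546979465582427
```

View pics/s2.png

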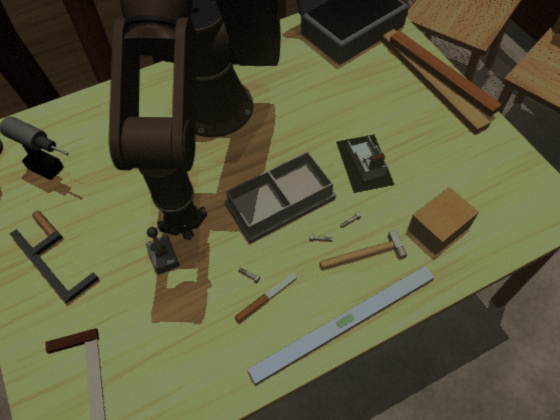

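```bash
python3 -m creep '[{"travel":[0.010,0.032,0.014],"turn":[0,0,0]},{"travel":[0.020,0.032,0.014],"turn":[0,0,0]},{"travel":[0.020,0.032,0.014],"turn":[0,0,0]},{"travel":[0.018,0.030,0.014],"turn":[0,0,0]},{"travel":[0,0,0],"turn":[-7,0.4,0.2]},{"travel":[0,0,0],"turn":[-7,0.4,0.2]},{"travel":[0,0,0],"turn":[-7,0.4,0.2]},{"travel":[0,0,0],"turn":[-7,0.4,0.2]}]' 0
python3 - <<'E'
from h import *
print(proj("scene",[.459,-.3815,.108]),proj("scene",[.525,-.384,.108]))
to([.6672,-.1783,.06],down(121.6))
E
```

```text
clock: 7.03
eef_pos: [0.6717, -0.1793, 0.1142]
ee_rot: [[0.006, -0.38, 0.925], [-0.003, 0.925, 0.38], [-1.0, -0.005, 0.005]]
ft_force: [-1.0, -0.7, 0.0]
opening: 0.498
[150.8388 231.9628] [157.8341 250.1887]
t 7.03 pos [ 0.6717 -0.1793  0.1142] yaw y 112.34757992747458 F [-0.9949 -0.6564  0.0241] open 0.498
travel mm [54.1275  2.9353 -4.0345] n 1.3035247670641736
turn [-9.2517  0.2332  0.3248] n 1.2933424685938382
travel in target frame mm [54.16    3.2224 -3.3154]
```

```bash
python3 -m creep '[{"travel":[0,0.002,-0.002],"turn":[-4.6,0.1,0.2]},{"travel":[0,0.001,-0.001],"turn":[-4.6,0.1,0.2]},{"travel":[0.02,0,0],"turn":[0,0,0]},{"travel":[0.02,0,0],"turn":[0,0,0]},{"travel":[0.02,0,0],"turn":[0,0,0]},{"travel":[0.02,0,0],"turn":[0,0,0]},{"travel":[0,0,0],"turn":[0,0,0]},{"travel":[0,0,0],"turn":[0,0,0]}]' 0
python3 - <<'E'
from h import *
to([.6672,-.1783,.003],down(121.6))
crop("g1",camera("top")[0],290,150,410,240,5)
E
```

```text
clock: 7.7
eef_pos: [0.6714, -0.1841, 0.0274]
ee_rot: [[-0.002, -0.529, 0.849], [0.0, 0.849, 0.529], [-1.0, 0.001, -0.001]]
ft_force: [0.6, 0.4, 1.7]
opening: 0.502
t 7.7 pos [ 0.6714 -0.1841  0.0274] yaw y 121.9436234592954 F [0.5791 0.3603 1.726 ] open 0.502
travel mm [24.3921  7.1602 -0.447 ] n 0.6097183397285453
turn [ 0.3437 -0.0731 -0.0727] n 0.05011330707407574
travel in target frame mm [24.3824  7.1882 -0.5212]
```

View pics/g1.png

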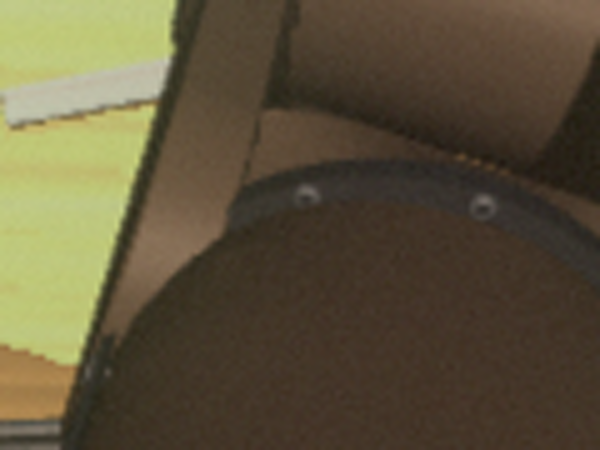

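```bash
python3 -m creep '[{"travel":[0,0.006,0],"turn":[0,0,0]},{"travel":[0.012,0.001,0],"turn":[0,0,0]},{"travel":[0.010,0,0],"turn":[0,0,0]},{"travel":[0,0,0],"turn":[0,0,0]},{"travel":[0,0,0],"turn":[0,0,0]},{"travel":[0,0,0],"turn":[0,0,0]},{"travel":[0,0,0],"turn":[0,0,0]},{"travel":[0,0,0],"turn":[0,0,0]}]' 0
python3 - <<'E'
from h import *
to([.6672,-.1783,.003],down(121.6))
E
```

```text
clock: 8.42
eef_pos: [0.6698, -0.1786, 0.0075]
ee_rot: [[0.003, -0.528, 0.849], [-0.001, 0.849, 0.528], [-1.0, -0.003, 0.002]]
ft_force: [-0.7, 0.5, -0.3]
opening: 0.502
t 8.42 pos [ 0.6698 -0.1786  0.0075] yaw y 121.89094168434495 F [-0.7163  0.482  -0.3481] open 0.502
travel mm [ 4.5169  1.6467 -2.0242] n 0.12509537696989856
turn [0.2911 0.1109 0.152 ] n 0.048406733691917184
travel in target frame mm [ 4.5252  1.6244 -2.0238]
```

```bash
python3 -m creep '[{"travel":[0.004,0.002,-0.002],"turn":[0,0,0]},{"travel":[0.002,0,0],"turn":[0,0,0]},{"travel":[0,0,0],"turn":[0,0,0]},{"travel":[0,0,0],"turn":[0,0,0]},{"travel":[0,0,0],"turn":[0,0,0]},{"travel":[0,0,0],"turn":[0,0,0]},{"travel":[0,0,0],"turn":[0,0,0]},{"travel":[0,0,0],"turn":[0,0,0]}]' 1
python3 -m creep '[{"travel":[-0.03,0,0],"turn":[0,0,0]},{"travel":[-0.03,0,0],"turn":[0,0,0]},{"travel":[-0.03,0,0],"turn":[0,0,0]},{"travel":[-0.03,0,0],"turn":[0,0,0]},{"travel":[-0.03,0,0],"turn":[0,0,0]},{"travel":[0,0,0],"turn":[7,0,0]},{"travel":[0,0,0],"turn":[7,0,0]},{"travel":[0,0,0],"turn":[7,0,0]}]'
python3 - <<'E'
from h import *
to([.56,.1,.16],down(81))
E
```

```text
clock: 9.08
eef_pos: [0.6672, -0.1782, 0.0017]
ee_rot: [[0.004, -0.528, 0.849], [-0.002, 0.849, 0.528], [-1.0, -0.004, 0.003]]
ft_force: [-0.1, 0.0, 0.3]
opening: -0.002
clock: 9.75
eef_pos: [0.6662, -0.1778, 0.159]
ee_rot: [[0.003, -0.183, 0.983], [-0.001, 0.983, 0.183], [-1.0, -0.002, 0.003]]
ft_force: [0.3, -0.1, -0.8]
opening: 0.001
t 9.75 pos [ 0.6662 -0.1778  0.159 ] yaw y 100.5674579462695 F [ 0.3337 -0.1218 -0.8428] open 0.001
travel mm [ -1.6832 292.5677 -53.4034] n 7.132049384250429
turn [19.5676  0.1808  0.0758] n 2.733040751276544
travel in target frame mm [  -0.9943  257.7862 -148.31  ]
```

Run:
```python
from h import *
p,d=camera("scene"); save("s3",p)
for r in trace("scene","bolt4_mid")+trace("top","bolt4_mid"): print(r['score'],r['box']*np.array([560,420,560,420]))
```

```text
0.53 [339.304 212.982 359.016 227.22 ]
0.46 [181.104 197.904 209.328 207.816]
```

View pics/s3.png

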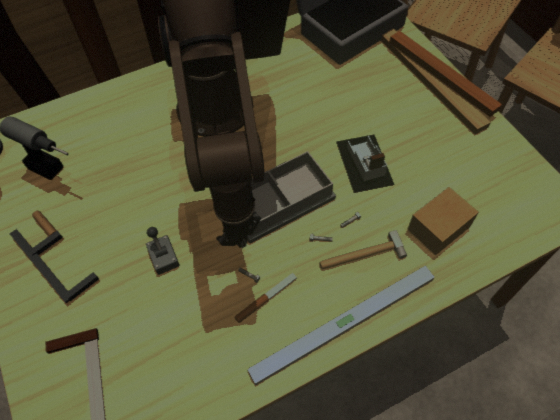

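Run:
```python
from h import *
p,d=camera("scene"); C=cloud("scene",d)
crop("s3b",p,200,220,320,310,6)
print((proj("scene",[.6672,-.1783,.009])-[200,220])*6, (proj("scene",[.6662,-.1778,.16])-[200,220])*6)
for u,v in((245,272),(250,274),(255,278),(241,270)): print(u,v,C[v,u])
```

```text
[283.441  324.6424] [255.3263 184.4178]
245 272 [ 0.661  -0.1821  0.0159]
250 274 [ 0.6736 -0.1716  0.0153]
255 278 [ 0.6967 -0.1654  0.0257]
241 270 [ 0.6503 -0.1901  0.0176]
```

View pics/s3b.png

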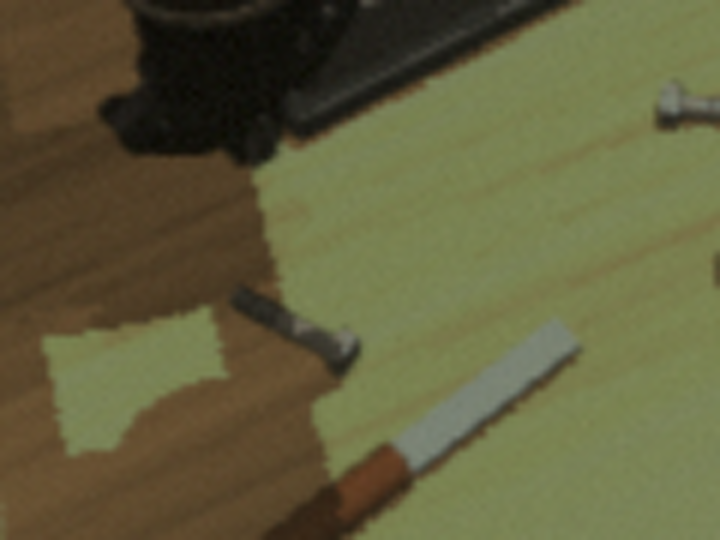

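Run:
```python
from h import *
s=get_state(); print(s['eef_pos'],s['joint_positions'],s['opening']); print(s['ee_rot'])
for n in("scene","top"):
    p,d=camera(n); C=cloud(n,d)
    q=C.reshape(-1,3); T=(q-s['eef_pos'])@s['ee_rot']
    k=(np.abs(T[:,1])<.09)&(np.abs(T[:,2])<.07)&(T[:,0]>-.16)&(T[:,0]<.06)&(q[:,2]>.09)
    for a in np.arange(-.12,.06,.015):
        m=k&(T[:,0]>a)&(T[:,0]<a+.015)
        if m.sum(): print(n,round(a,3),m.sum(),T[m].min(0)*1000,T[m].max(0)*1000)
p,d=camera("top"); crop("t3",p,280,150,400,240,6); print((proj("top",s['eef_pos'])-[280,150])*6)
```

```text
[ 0.6651 -0.1775  0.1572] [-0.3047  0.568   1.537  -0.0003  1.0361 -2.0702] 0.002799541505829395
[[ 0.0004 -0.1936  0.9811]
 [-0.0004  0.9811  0.1936]
 [-1.     -0.0005  0.0003]]
scene -0.12 96 [-119.0316  -55.1763   -5.441 ] [-105.606    56.8132   19.1464]
scene -0.105 88 [-104.9489  -41.9772   -7.5901] [-90.0314  50.7639  17.1049]
scene -0.09 52 [-89.9879 -28.0496  -1.955 ] [-75.2234  32.1092  14.8931]
scene -0.075 24 [-73.2014 -13.4658   3.239 ] [-60.3142  12.6981  12.9057]
scene -0.06 22 [-59.7518 -12.8766   0.6372] [-45.5654  11.6603  12.7744]
scene -0.045 6 [-44.693   -5.2229   4.5309] [-38.1201  12.8666  12.1935]
top -0.12 4 [-113.7013   12.1219  -17.4027] [-105.9326   14.4304  -11.8806]
top -0.105 6 [-100.4426   12.8456  -14.2672] [-91.6697  19.8674  -5.511 ]
top -0.09 9 [-89.7416   6.0016 -13.5658] [-75.7251  16.5105  -6.7385]
top -0.075 5 [-65.1363  -4.3864 -11.0181] [-62.5358  11.9003  -5.8356]
top -0.06 4 [-58.7803  -6.6596 -10.8421] [-50.538   11.5764  -6.8917]
[379.636  220.3147]
```

View pics/t3.png

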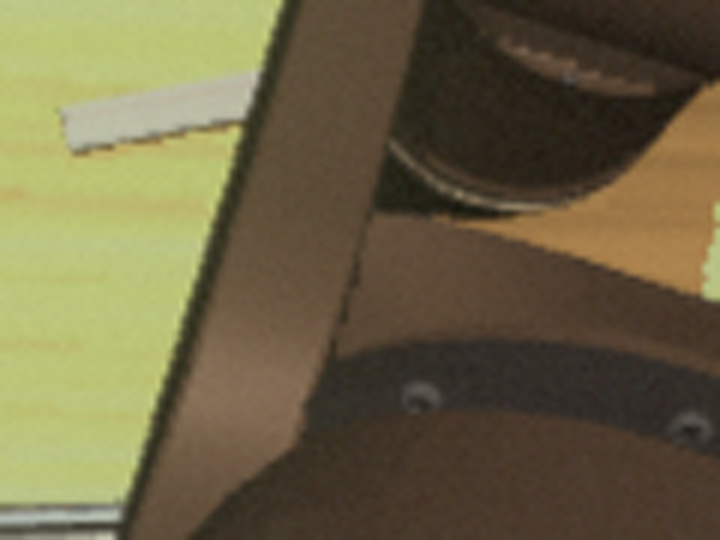

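Run:
```python
from h import *
s=get_state(); p,d=camera("scene"); C=cloud("scene",d)
print(s['eef_pos'],s['clock'])
R=s['ee_rot']
for a in(0,-.02,-.04,-.06): print(a,proj("scene",s['eef_pos']+R[:,0]*a))
for v in range(236,256): print(v,' '.join('%4d/%4d'%tuple(((C[v,u]-s['eef_pos'])@R*1000)[[0,2]]) for u in range(236,250,2)))
```

```text
[ 0.6651 -0.1775  0.1569] 10.1
0 [242.5925 250.8883]
-0.02 [241.9079 247.5202]
-0.04 [241.2061 244.067 ]
-0.06 [240.4862 240.5253]
236 -122/  13 -125/  18 -118/  17  -85/   4  -91/  10  -89/  12  134/ -94
237 -108/   8 -117/  16 -110/  16  -82/   5  -92/  13  -80/  10  132/ -90
238 -102/   8 -114/  17 -104/  15  -79/   6  -83/  11  -78/  12  131/ -87
239  -91/   4 -112/  18  -96/  13  -81/   9  -80/  12  -61/   5  135/ -86
240  -92/   7 -102/  15  -90/  13  -78/  10  -70/   9  -58/   7  141/ -86
241  -89/   8  -92/  13  -89/  14  -77/  12  -67/  10  -52/   6  147/ -86
242  -83/   7  -80/   9  -81/  13  -69/  10  -64/  11  -48/   7  152/ -86
243  -85/  11  -66/   5  -61/   6  -64/  10  -55/   9  157/ -90  155/ -85
244  156/-106  -62/   5  -56/   6  -59/  10  -55/  12  158/ -87  149/ -79
245  159/-104  -59/   6  -54/   7  -60/  13  -44/   9  161/ -86  152/ -78
246  157/-101  -45/   2  -47/   6  -51/  11  -39/   9  158/ -81  153/ -75
247  157/ -97  156/ -93  -45/   7  -41/   9  167/ -87  156/ -78  162/ -76
248  152/ -93  156/ -90  158/ -87  158/ -84  157/ -79  158/ -76  154/ -70
249  154/ -91  159/ -89  157/ -84  159/ -81  154/ -75  158/ -73  153/ -67
250  156/ -89  156/ -85  157/ -81  156/ -77  155/ -72  155/ -69  157/ -66
251  148/ -82  155/ -81  159/ -80  156/ -74  153/ -69  159/ -68  157/ -63
252  151/ -81  156/ -79  157/ -76  155/ -71  158/ -69  157/ -64  158/ -61
253  151/ -78  151/ -74  156/ -72  156/ -68  156/ -65  160/ -63  153/ -55
254  155/ -77  155/ -73  151/ -67  157/ -66  159/ -63  157/ -59  157/ -54
255  159/ -76  158/ -72  153/ -65  158/ -64  160/ -61  155/ -55  157/ -52
```

Run:
```python
from h import *
for n in("top","scene"):
    f,cx,cy,R,t=cal(n); print(n,-R.T@t,R[2])
print(proj("scene",[0,0,0]),proj("scene",[0,0,0.02]))
for u,v in((178,108),(253,108),(215,131)): print(u,v,onz("scene",u,v,0.0))
C=cloud("scene",camera("scene")[1])
q=C.reshape(-1,3)
for lo in(0.005,.02,.05,.1,.2):
    k=(abs(q[:,0])<.3)&(abs(q[:,1])<.3)&(q[:,2]>lo)&(q[:,2]<lo+.03); print(lo,k.sum(),q[k].min(0),q[k].max(0))
```

```text
top [ 0.4545 -0.0264  1.1004] [ 0.1533 -0.0027 -0.9882]
scene [ 1.2953 -0.342   1.4013] [-0.4555  0.2246 -0.8614]
[214.333  107.2109] [213.5611 103.3776]
178 108 [-0.0597 -0.1194  0.    ]
253 108 [0.0707 0.1236 0.    ]
215 131 [ 0.1053 -0.0426  0.    ]
0.005 1640 [-0.294  -0.2996  0.005 ] [0.2992 0.2991 0.0348]
0.02 335 [ 0.0364 -0.0984  0.0201] [0.1362 0.0839 0.05  ]
0.05 333 [ 0.0326 -0.0872  0.05  ] [0.1187 0.0861 0.0799]
0.1 334 [ 0.0323 -0.083   0.1   ] [0.1019 0.0856 0.13  ]
0.2 266 [ 0.0325 -0.0764  0.2001] [0.0936 0.0593 0.2299]
```

```bash
python3 -m creep '[{"travel":[0,-0.04,0],"turn":[0,0,0]},{"travel":[0,-0.04,0],"turn":[0,0,0]},{"travel":[0.03,0,0],"turn":[0,0,0]},{"travel":[0.03,0,0],"turn":[0,0,0]},{"travel":[0.03,0,0],"turn":[0,0,0]},{"travel":[0.03,0,0],"turn":[0,0,0]},{"travel":[0.015,0,0],"turn":[0,0,0]},{"travel":[0.005,0,0],"turn":[0,0,0]}]' 
python3 -m creep '[{"travel":[0,0,0],"turn":[0,0,0]},{"travel":[0,0,0],"turn":[0,0,0]},{"travel":[0.002,0,0],"turn":[0,0,0]},{"travel":[0.002,0,0],"turn":[0,0,0]},{"travel":[0.002,0,0],"turn":[0,0,0]},{"travel":[0.002,0,0],"turn":[0,0,0]},{"travel":[0,0,0],"turn":[0,0,0]},{"travel":[0,0,0],"turn":[0,0,0]}]'
python3 - <<'E'
from h import *
to()
p,d=camera("scene"); s=get_state(); crop("s4",p,180,210,280,310,6); print((proj("scene",s['eef_pos'])-[180,210])*6)
p,d=camera("top");crop("t4",p,300,130,420,230,6); print((proj("top",s['eef_pos'])-[300,130])*6)
E
```

```text
clock: 10.87
eef_pos: [0.6839, -0.2611, 0.0135]
ee_rot: [[0.006, -0.201, 0.979], [-0.003, 0.979, 0.201], [-1.0, -0.004, 0.005]]
ft_force: [0.5, -0.9, 0.1]
opening: 0.001
clock: 11.53
eef_pos: [0.6863, -0.2617, 0.009]
ee_rot: [[0.01, -0.204, 0.979], [-0.004, 0.979, 0.204], [-1.0, -0.006, 0.009]]
ft_force: [-0.4, 0.3, 0.3]
opening: -0.001
t 11.53 pos [ 0.6863 -0.2617  0.009 ] yaw y 101.77660791705338 F [-0.3606  0.3321  0.2622] open -0.001
[265.2797 489.5126]
[397.4169 369.5333]
```

View pics/s4.png

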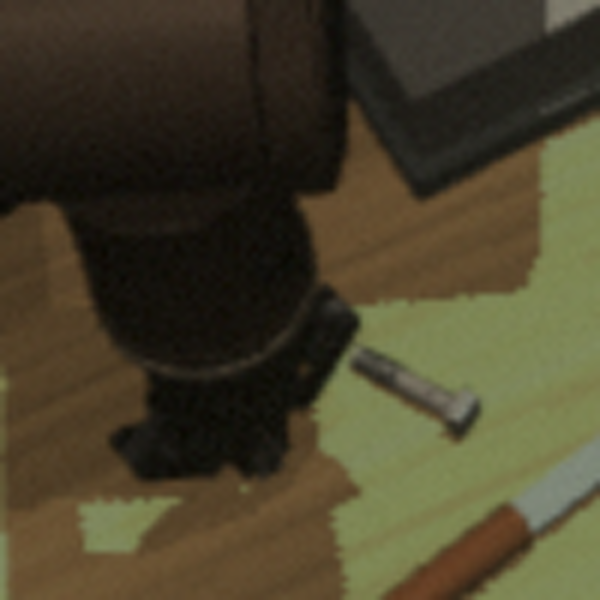

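View pics/t4.png

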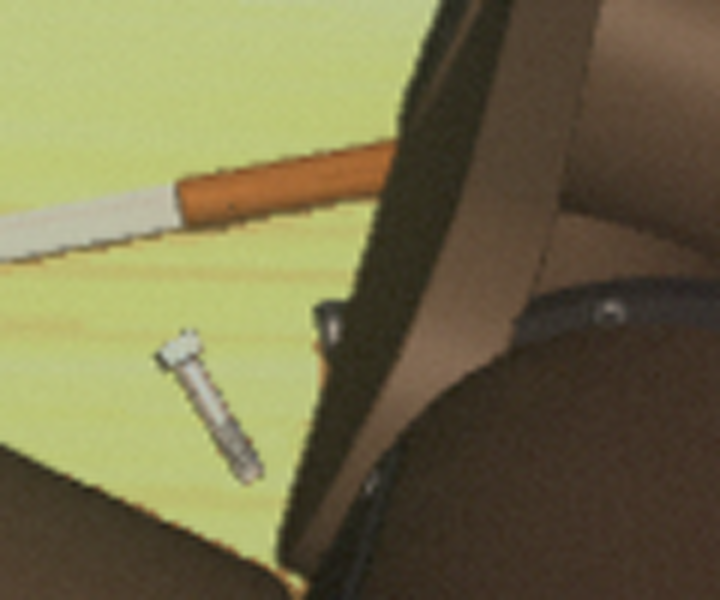

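```bash
python3 -m creep '[{"travel":[0.003,0,0],"turn":[0,0,0]},{"travel":[0.003,0,0],"turn":[0,0,0]},{"travel":[0.003,0,0],"turn":[0,0,0]},{"travel":[0.003,0,0],"turn":[0,0,0]},{"travel":[0,0,0],"turn":[0,0,0]},{"travel":[0,0,0],"turn":[0,0,0]},{"travel":[0,0,0],"turn":[0,0,0]},{"travel":[0,0,0],"turn":[0,0,0]}]'
```

```text
clock: 12.3
eef_pos: [0.6859, -0.2616, -0.005]
ee_rot: [[0.009, -0.204, 0.979], [-0.004, 0.979, 0.204], [-1.0, -0.006, 0.008]]
ft_force: [0.5, 0.2, -0.1]
opening: 0.002
```

```bash
for i in 1 2; do :; done; python3 -m creep '[{"travel":[0.002,0,0],"turn":[0,0,0]},{"travel":[0.002,0,0],"turn":[0,0,0]},{"travel":[0.002,0,0],"turn":[0,0,0]},{"travel":[0.002,0,0],"turn":[0,0,0]},{"travel":[0,0,0],"turn":[0,0,0]},{"travel":[0,0,0],"turn":[0,0,0]},{"travel":[0,0,0],"turn":[0,0,0]},{"travel":[0,0,0],"turn":[0,0,0]}]'
```

```text
clock: 12.97
eef_pos: [0.6862, -0.2617, -0.0136]
ee_rot: [[0.009, -0.204, 0.979], [-0.004, 0.979, 0.204], [-1.0, -0.006, 0.008]]
ft_force: [-0.3, 0.3, -0.3]
opening: -0.001
```

```bash
python3 -m creep '[{"travel":[0.002,0,0],"turn":[0,0,0]},{"travel":[0.002,0,0],"turn":[0,0,0]},{"travel":[0.001,0,0],"turn":[0,0,0]},{"travel":[0.001,0,0],"turn":[0,0,0]},{"travel":[0,0,0],"turn":[0,0,0]},{"travel":[0,0,0],"turn":[0,0,0]},{"travel":[0,0,0],"turn":[0,0,0]},{"travel":[0,0,0],"turn":[0,0,0]}]'
```

```text
clock: 13.63
eef_pos: [0.6863, -0.2618, -0.0202]
ee_rot: [[0.009, -0.204, 0.979], [-0.004, 0.979, 0.204], [-1.0, -0.006, 0.008]]
ft_force: [-1.0, 0.4, -1.1]
opening: 0.002
```

```bash
python3 -m creep '[{"travel":[0.002,0,0],"turn":[0,0,0]},{"travel":[0.002,0,0],"turn":[0,0,0]},{"travel":[0.001,0,0],"turn":[0,0,0]},{"travel":[0.001,0,0],"turn":[0,0,0]},{"travel":[0,0,0],"turn":[0,0,0]},{"travel":[0,0,0],"turn":[0,0,0]},{"travel":[0,0,0],"turn":[0,0,0]},{"travel":[0,0,0],"turn":[0,0,0]}]'; python3 -c "
from h import *
p,d=camera('scene'); s=get_state(); crop('s5',p,180,210,280,310,6);C=cloud('scene',d);q=C.reshape(-1,3); T=(q-s['eef_pos'])@s['ee_rot']
k=(np.abs(T[:,1])<.09)&(np.abs(T[:,2])<.07)&(T[:,0]>-.16)&(T[:,0]<.06)&(q[:,2]>.006)
for a in np.arange(-.12,.06,.01):
        m=k&(T[:,0]>a)&(T[:,0]<a+.01)
        if m.sum(): print(round(a,3),m.sum(),T[m].min(0)*1000,T[m].max(0)*1000)
"
```

```text
clock: 14.3
eef_pos: [0.6863, -0.2618, -0.0269]
ee_rot: [[0.009, -0.204, 0.979], [-0.004, 0.979, 0.204], [-1.0, -0.006, 0.008]]
ft_force: [-0.7, 0.7, -0.5]
opening: 0.001
-0.12 36 [-119.8402  -59.4654    2.599 ] [-110.4078   54.6533   18.7316]
-0.11 45 [-109.9005  -45.7175   -0.4733] [-100.0873   50.069    18.6152]
-0.1 45 [-99.9241 -37.4328  -5.0501] [-90.1566  42.1766  13.4288]
-0.09 31 [-89.94  -25.838  -2.504] [-80.2976  34.8233  14.2093]
-0.08 13 [-78.537  -12.7811   3.1262] [-70.0162  15.807   13.2073]
-0.07 14 [-69.4568 -12.7831  -4.2724] [-61.5549  12.3229  12.8192]
-0.06 13 [-58.759  -12.8876  -0.3076] [-50.1747  14.6328  12.1426]
-0.05 26 [-49.6938 -11.5522 -19.2501] [-40.0423  89.9212  29.9562]
-0.04 85 [-39.9544 -89.2983 -49.8431] [-32.0039  89.7479  67.8454]
```

View pics/s5.png

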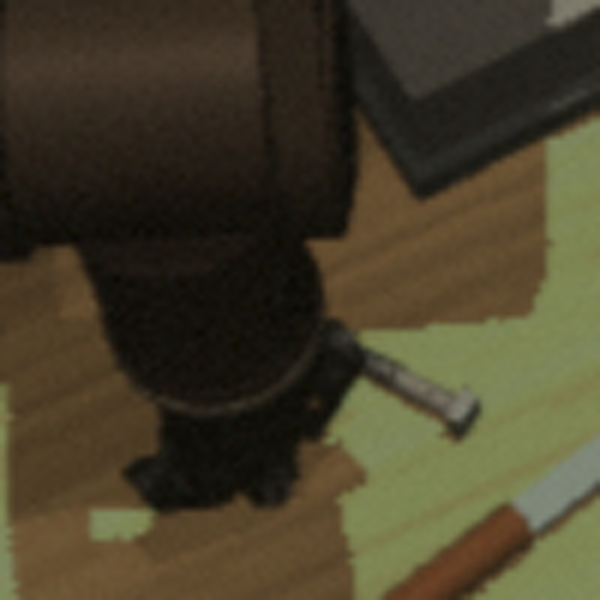

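```bash
python3 -m creep '[{"travel":[0.002,0,0],"turn":[0,0,0]},{"travel":[0.001,0,0],"turn":[0,0,0]},{"travel":[0.001,0,0],"turn":[0,0,0]},{"travel":[0.001,0,0],"turn":[0,0,0]},{"travel":[0.001,0,0],"turn":[0,0,0]},{"travel":[0.001,0,0],"turn":[0,0,0]},{"travel":[0,0,0],"turn":[0,0,0]},{"travel":[0,0,0],"turn":[0,0,0]}]'
```

```text
clock: 15.02
eef_pos: [0.6865, -0.2619, -0.0346]
ee_rot: [[0.009, -0.204, 0.979], [-0.004, 0.979, 0.204], [-1.0, -0.006, 0.008]]
ft_force: [0.6, 0.0, 0.5]
opening: -0.0
```

```bash
python3 -m creep '[{"travel":[0.001,0,0],"turn":[0,0,0]},{"travel":[0.001,0,0],"turn":[0,0,0]},{"travel":[0.001,0,0],"turn":[0,0,0]},{"travel":[0.001,0,0],"turn":[0,0,0]},{"travel":[0,0,0],"turn":[0,0,0]},{"travel":[0,0,0],"turn":[0,0,0]},{"travel":[0,0,0],"turn":[0,0,0]},{"travel":[0,0,0],"turn":[0,0,0]}]'
```

```text
clock: 15.68
eef_pos: [0.687, -0.2621, -0.0366]
ee_rot: [[0.011, -0.204, 0.979], [-0.005, 0.979, 0.204], [-1.0, -0.007, 0.009]]
ft_force: [0.6, 0.5, 0.7]
opening: -0.001
```

```bash
python3 -m creep '[{"travel":[0.001,0,0],"turn":[0,0,0]},{"travel":[0.001,0,0],"turn":[0,0,0]},{"travel":[0.001,0,0],"turn":[0,0,0]},{"travel":[0,0,0],"turn":[0,0,0]},{"travel":[0,0,0],"turn":[0,0,0]},{"travel":[0,0,0],"turn":[0,0,0]},{"travel":[0,0,0],"turn":[0,0,0]},{"travel":[0,0,0],"turn":[0,0,0]}]'
```

```text
clock: 16.35
eef_pos: [0.6872, -0.2622, -0.0372]
ee_rot: [[0.011, -0.204, 0.979], [-0.005, 0.979, 0.204], [-1.0, -0.007, 0.01]]
ft_force: [-0.9, 0.5, 5.2]
opening: -0.001
```

```bash
python3 -m creep '[{"travel":[-0.03,0,0],"turn":[0,0,0]},{"travel":[-0.03,0,0],"turn":[0,0,0]},{"travel":[-0.015,0.04,0],"turn":[0,0,0]},{"travel":[0,0.04,0],"turn":[0,0,0]},{"travel":[0,0,0],"turn":[-6.5,0,0]},{"travel":[0,0,0],"turn":[-6.5,0,0]},{"travel":[0,0,0],"turn":[-6.5,0,0]},{"travel":[0,0,0],"turn":[0,0,0]}]' 0
python3 - <<'E'
from h import *
p,d=camera("scene"); C=cloud("scene",d); q=C[262:290,232:268].reshape(-1,3); q=q[(q[:,2]>.007)&(q[:,2]<.03)&(q[:,0]>.6)]
print(len(q),q[:,:2].mean(0)); crop('s6',p,180,210,280,310,6)
to([.6672,-.1783,-.0335],down(121.5))
E
```

```text
clock: 17.02
eef_pos: [0.669, -0.1814, 0.0385]
ee_rot: [[0.01, -0.528, 0.849], [-0.004, 0.849, 0.528], [-1.0, -0.009, 0.006]]
ft_force: [0.3, -0.2, -0.0]
opening: 0.5
83 [ 0.6821 -0.17  ]
t 17.07 pos [ 0.669  -0.1815  0.0384] yaw y 121.43584282565813 F [-0.3121  0.5711 -0.3794] open 0.504
travel mm [71.8545  4.2421 -0.3592] n 1.7261512257748366
turn [-0.0626  0.3625  0.4801] n 0.08447273382616184
travel in target frame mm [71.8883  3.64    0.0998]
```

View pics/s6.png

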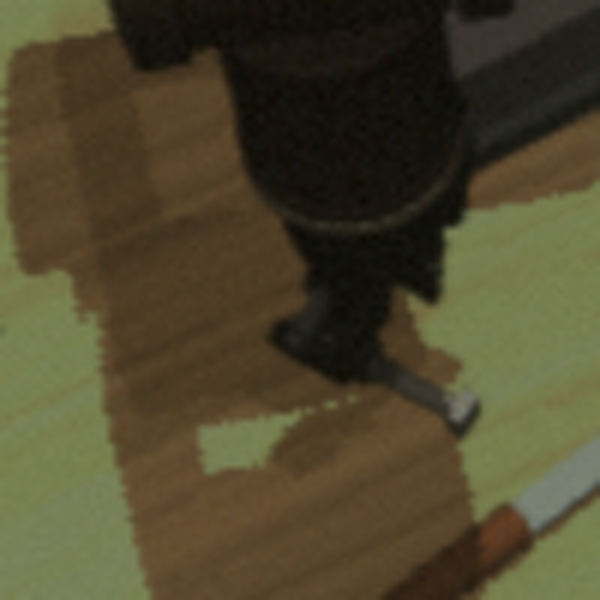

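```bash
python3 -m creep '[{"travel":[0.018,0.004,0],"turn":[0,0.3,0.4]},{"travel":[0.018,0,0],"turn":[0,0,0]},{"travel":[0.016,0,0],"turn":[0,0,0]},{"travel":[0.010,0,0],"turn":[0,0,0]},{"travel":[0,0,0],"turn":[0,0,0]},{"travel":[0,0,0],"turn":[0,0,0]},{"travel":[0,0,0],"turn":[0,0,0]},{"travel":[0,0,0],"turn":[0,0,0]}]' 0
python3 - <<'E'
from h import *
to([.6672,-.1783,-.0335],down(121.5))
E
```

```text
clock: 17.73
eef_pos: [0.667, -0.1791, -0.0281]
ee_rot: [[0.0, -0.499, 0.867], [-0.0, 0.867, 0.499], [-1.0, -0.0, 0.0]]
ft_force: [0.8, -0.0, -0.1]
opening: 0.499
t 17.73 pos [ 0.667  -0.1791 -0.0281] yaw y 119.90111118306122 F [ 0.7797 -0.042  -0.0925] open 0.499
travel mm [5.4396 0.6052 0.6134] n 0.13207227888274337
turn [-1.5989  0.0112  0.0139] n 0.22332222460731285
travel in target frame mm [5.4396 0.5865 0.631 ]
```

```bash
python3 -m creep '[{"travel":[0.005,0,0],"turn":[-1.5,0,0]},{"travel":[0,0,0],"turn":[0,0,0]},{"travel":[0,0,0],"turn":[0,0,0]},{"travel":[0,0,0],"turn":[0,0,0]},{"travel":[0,0,0],"turn":[0,0,0]},{"travel":[0,0,0],"turn":[0,0,0]},{"travel":[0,0,0],"turn":[0,0,0]},{"travel":[0,0,0],"turn":[0,0,0]}]' 1
python3 -m creep '[{"travel":[-0.03,0,0],"turn":[0,0,0]},{"travel":[-0.03,0,0],"turn":[0,0,0]},{"travel":[-0.03,0,0],"turn":[0,0,0]},{"travel":[-0.03,0,0],"turn":[0,0,0]},{"travel":[-0.03,0,0],"turn":[0,0,0]},{"travel":[0,0,0],"turn":[7,0,0]},{"travel":[0,0,0],"turn":[7,0,0]},{"travel":[0,0,0],"turn":[7,0,0]}]'
python3 - <<'E'
from h import *
to([.5,.35,.13],down(81))
E
```

```text
clock: 18.4
eef_pos: [0.6696, -0.1801, -0.0286]
ee_rot: [[0.006, -0.518, 0.856], [-0.002, 0.856, 0.518], [-1.0, -0.005, 0.004]]
ft_force: [0.3, 0.8, -0.7]
opening: 0.101
clock: 19.07
eef_pos: [0.6677, -0.1795, 0.1282]
ee_rot: [[0.004, -0.17, 0.985], [-0.001, 0.985, 0.17], [-1.0, -0.002, 0.003]]
ft_force: [0.6, -0.7, -0.8]
opening: 0.104
t 19.07 pos [ 0.6677 -0.1795  0.1282] yaw y 99.80884744057556 F [ 0.5567 -0.6506 -0.8466] open 0.104
travel mm [ -3.0217 550.2915 -75.034 ] n 13.318746373424124
turn [18.809   0.2049  0.0657] n 2.6271254867168823
travel in target frame mm [  -1.8327  496.7144 -248.458 ]
```

```bash
python3 -m creep '[{"travel":[0,0,0],"turn":[6.3,0,0]},{"travel":[0,0,0],"turn":[6.3,0,0]},{"travel":[0,0,0],"turn":[6.3,0,0]},{"travel":[0,0.035,-0.022],"turn":[0,0,0]},{"travel":[0,0.035,-0.022],"turn":[0,0,0]},{"travel":[0,0.035,-0.022],"turn":[0,0,0]},{"travel":[0,0.035,-0.022],"turn":[0,0,0]},{"travel":[0,0.035,-0.022],"turn":[0,0,0]}]' 
python3 -m creep '[{"travel":[0,0.035,-0.022],"turn":[0,0,0]},{"travel":[0,0.035,-0.022],"turn":[0,0,0]},{"travel":[0,0.035,-0.022],"turn":[0,0,0]},{"travel":[0,0.035,-0.022],"turn":[0,0,0]},{"travel":[0,0.035,-0.022],"turn":[0,0,0]},{"travel":[0,0.035,-0.022],"turn":[0,0,0]},{"travel":[0,0.035,-0.022],"turn":[0,0,0]},{"travel":[0,0.01,-0.006],"turn":[0,0,0]}]'
python3 - <<'E'
from h import *
to([.4424,.3561,.05],down(81))
E
```

```text
clock: 19.73
eef_pos: [0.5929, 0.0097, 0.128]
ee_rot: [[0.009, 0.196, 0.981], [-0.004, 0.981, -0.196], [-1.0, -0.002, 0.01]]
ft_force: [1.2, 0.3, -0.8]
opening: 0.101
clock: 20.4
eef_pos: [0.4805, 0.2969, 0.1273]
ee_rot: [[0.011, 0.196, 0.981], [-0.002, 0.981, -0.196], [-1.0, -0.0, 0.011]]
ft_force: [0.2, 0.1, -1.1]
opening: 0.099
t 20.4 pos [0.4805 0.2969 0.1273] yaw y 78.69075892168934 F [ 0.2133  0.0731 -1.0816] open 0.099
travel mm [ 76.7104  50.5447 -49.8857] n 2.506864552552375
turn [-2.3092  0.656   0.0163] n 0.33528461635752255
travel in target frame mm [ 77.2794  52.474  -46.9277]
```

```bash
python3 -m creep '[{"travel":[0,0.025,-0.025],"turn":[0,0,0]},{"travel":[0,0.022,-0.022],"turn":[-2.2,0.6,0]},{"travel":[0.015,0,0],"turn":[0,0,0]},{"travel":[0.025,0,0],"turn":[0,0,0]},{"travel":[0.025,0,0],"turn":[0,0,0]},{"travel":[0,0,0],"turn":[0,0,0]},{"travel":[0,0,0],"turn":[0,0,0]},{"travel":[0,0,0],"turn":[0,0,0]}]'
python3 - <<'E'
from h import *
to([.4424,.3561,-.010],down(81))
crop("s7",camera("scene")[0],310,110,410,200,6)
crop("t7",camera("top")[0],80,210,180,310,6)
E
```

```text
clock: 21.07
eef_pos: [0.4406, 0.361, 0.0625]
ee_rot: [[0.004, 0.15, 0.989], [0.003, 0.989, -0.15], [-1.0, 0.003, 0.004]]
ft_force: [0.1, 0.0, -0.6]
opening: 0.102
t 21.07 pos [0.4406 0.361  0.0625] yaw y 81.39043366368794 F [ 0.1439  0.0494 -0.5876] open 0.102
travel mm [72.5025 -4.8171  2.2571] n 1.7433435214342101
turn [ 0.3901  0.2154 -0.1889] n 0.06759788898548527
travel in target frame mm [72.5089 -4.5616  2.5616]
```

View pics/s7.png

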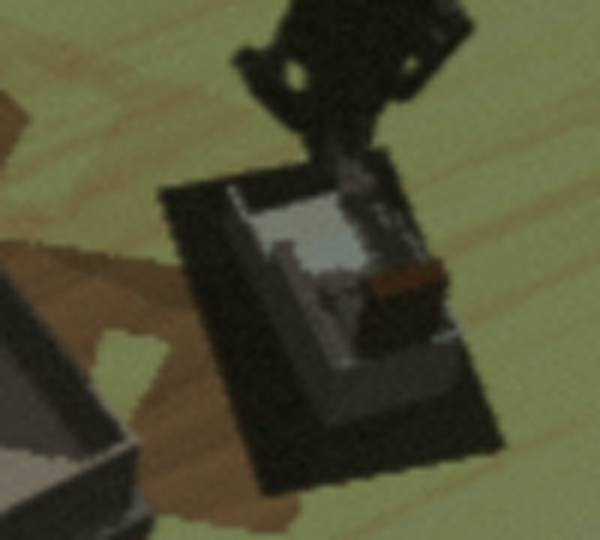

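View pics/t7.png

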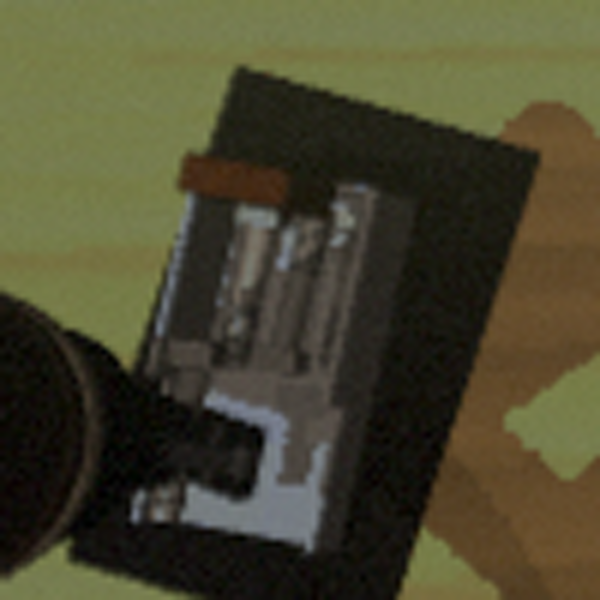

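Run:
```python
from h import *
s=get_state(); 
for a in(-.06,-.0365,-.02,0): print(a,(proj("top",s['eef_pos']+a*s['ee_rot'][:,0])-[80,210])*6,(proj("scene",s['eef_pos']+a*s['ee_rot'][:,0])-[310,110])*6)
```

```text
-0.06 [149.1177 430.5749] [334.679 126.969]
-0.0365 [173.0046 429.8187] [329.9771 155.4103]
-0.02 [189.1142 429.3087] [326.7432 174.9717]
0 [207.9512 428.7123] [322.8957 198.2446]
```

```bash
python3 -m creep '[{"travel":[0.015,-0.004,0.002],"turn":[0,0,0]},{"travel":[0.020,0,0],"turn":[0,0,0]},{"travel":[0.016,0,0],"turn":[0,0,0]},{"travel":[0.010,0,0],"turn":[0,0,0]},{"travel":[0.005,0,0],"turn":[0,0,0]},{"travel":[0,0,0],"turn":[0,0,0]},{"travel":[0,0,0],"turn":[0,0,0]},{"travel":[0,0,0],"turn":[0,0,0]}]'
python3 - <<'E'
from h import *
to([.4424,.3561,-.010],down(81))
crop("t8",camera("top")[0],80,210,180,310,6)
E
```

```text
clock: 21.83
eef_pos: [0.4499, 0.3601, 0.0038]
ee_rot: [[0.017, 0.152, 0.988], [0.012, 0.988, -0.153], [-1.0, 0.014, 0.015]]
ft_force: [0.6, 0.1, -0.9]
opening: 0.103
t 21.83 pos [0.4499 0.3601 0.0038] yaw y 81.23329683276383 F [ 0.5596  0.1354 -0.9041] open 0.103
travel mm [13.6102 -5.2811 -7.018 ] n 0.3884447911537756
turn [ 0.2272  0.8538 -0.8128] n 0.16767317664143339
travel in target frame mm [13.7869 -5.1141 -6.7933]
```

View pics/t8.png

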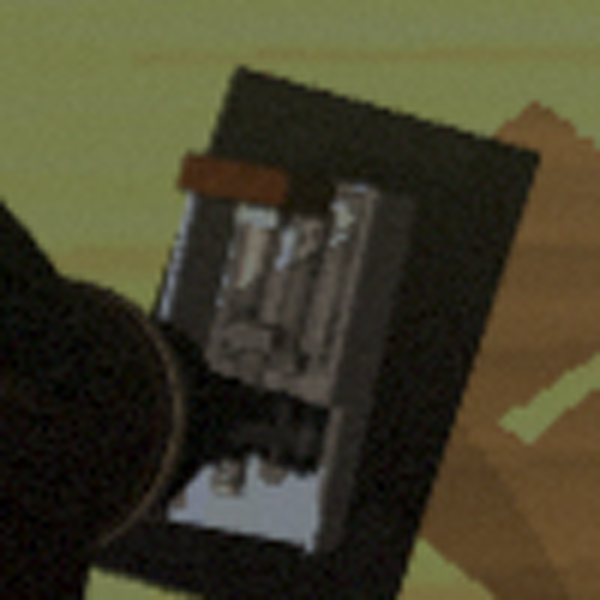

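```bash
python3 -m creep '[{"travel":[0.003,-0.003,-0.008],"turn":[0,0.8,-0.8]},{"travel":[0.008,0,-0.004],"turn":[0,0,0]},{"travel":[0.004,0,0],"turn":[0,0,0]},{"travel":[0,0,0],"turn":[0,0,0]},{"travel":[0,0,0],"turn":[0,0,0]},{"travel":[0,0,0],"turn":[0,0,0]},{"travel":[0,0,0],"turn":[0,0,0]},{"travel":[0,0,0],"turn":[0,0,0]}]'
python3 - <<'E'
from h import *
to([.4424,.3561,-.010],down(81))
E
python3 -m creep '[{"travel":[0,0,0],"turn":[0,0,0]},{"travel":[0,0,0],"turn":[0,0,0]},{"travel":[0,0,0],"turn":[0,0,0]},{"travel":[-0.005,0,0],"turn":[0,0,0]},{"travel":[-0.02,0,0],"turn":[0,0,0]},{"travel":[-0.03,0,0],"turn":[0,0,0]},{"travel":[-0.03,0,0],"turn":[0,0,0]},{"travel":[-0.03,0,0],"turn":[0,0,0]}]' 0.5
python3 - <<'E'
from h import *
to([.4424,.3561,-.010],down(81))
p,d=camera("top");crop("t9",p,80,210,180,310,6)
C=cloud("top",d)
for l,t,r,b in((170,185,222,220),(222,180,268,220)):
    q=C[t:b,l:r].reshape(-1,3); q=q[(q[:,2]>.006)&(q[:,2]<.03)]; m=q[:,:2].mean(0); w,V=np.linalg.eigh(np.cov((q[:,:2]-m).T)); a=V[:,1]; s=(q[:,:2]-m)@a
    print(len(q),m+a*(s.min()+s.max())/2,np.degrees(np.arctan2(a[1],a[0])),s.max()-s.min())
E
```

```text
clock: 22.55
eef_pos: [0.4364, 0.3615, -0.0101]
ee_rot: [[0.004, 0.151, 0.989], [0.002, 0.989, -0.151], [-1.0, 0.003, 0.003]]
ft_force: [0.0, -3.5, 8.6]
opening: 0.101
t 22.55 pos [ 0.4364  0.3615 -0.0101] yaw y 81.32170496264287 F [ 0.0064 -3.543   8.6145] open 0.101
travel mm [-0.0859 -4.4296  6.729 ] n 0.19320284973115498
turn [ 0.3215  0.1829 -0.157 ] n 0.05611622888286999
travel in target frame mm [-0.0953 -4.392   6.7535]
clock: 23.22
eef_pos: [0.4303, 0.3584, 0.1017]
ee_rot: [[-0.008, 0.15, 0.989], [-0.006, 0.989, -0.15], [-1.0, -0.007, -0.007]]
ft_force: [0.4, 0.3, 0.5]
opening: 0.255
t 23.22 pos [0.4303 0.3584 0.1017] yaw y 81.37388656973668 F [0.3948 0.2769 0.5048] open 0.255
travel mm [111.6605   0.3886  13.1147] n 2.696131117645631
turn [ 0.3724 -0.399   0.4263] n 0.09672104774108177
travel in target frame mm [111.7492  -0.3598  12.3367]
128 [0.6486 0.1839] 97.30860241252142 0.06747416350505535
137 [0.6529 0.0568] 57.91270656945975 0.10555843948363186
```

View pics/t9.png

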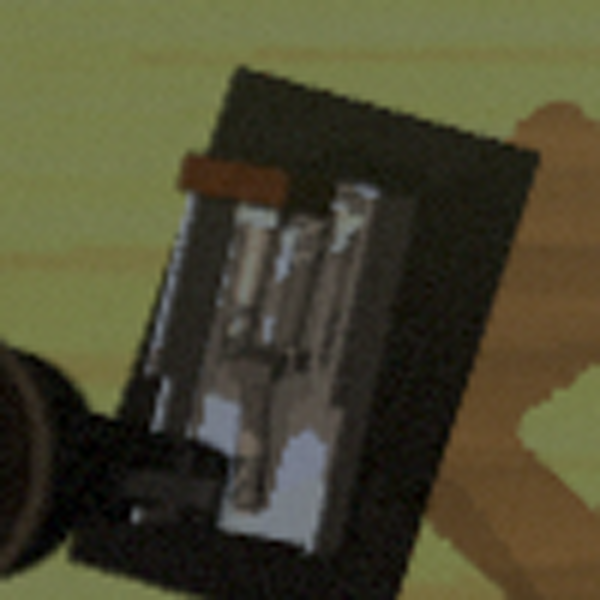

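Run:
```python
from h import *
print(get_state()['joint_positions'])
to([.6486,.1839,.06],down(7.3))
```

```text
[ 0.6407  0.4664  1.8789 -0.0003  0.7995 -0.7795]
t 23.27 pos [0.4328 0.3603 0.1074] yaw y 81.38131034865918 F [1.9899 3.3886 7.266 ] open 0.252
travel mm [  47.2393 -141.989   239.9237] n 6.780926236506115
turn [74.0811 -0.0117  0.1977] n 10.346558737577588
travel in target frame mm [ 47.3919 191.652  202.4336]
```

```bash
python3 -m creep '[{"travel":[-0.02,-0.010,0.018],"turn":[0,0,0]},{"travel":[0,-0.020,0.034],"turn":[0,0,0]},{"travel":[0,-0.020,0.034],"turn":[0,0,0]},{"travel":[0,-0.020,0.034],"turn":[0,0,0]},{"travel":[0,-0.020,0.034],"turn":[0,0,0]},{"travel":[0,-0.020,0.034],"turn":[0,0,0]},{"travel":[0,-0.020,0.034],"turn":[0,0,0]},{"travel":[0,0,0],"turn":[7,0,0]}]' 0
python3 -m creep '[{"travel":[0,0,0],"turn":[7,0,0]},{"travel":[0,0,0],"turn":[7,0,0]},{"travel":[0,0,0],"turn":[7,0,0]},{"travel":[0,0,0],"turn":[7,0,0]},{"travel":[0,0,0],"turn":[7,0,0]},{"travel":[0,0,0],"turn":[7,0,0]},{"travel":[0,0,0],"turn":[7,0,0]},{"travel":[0,0,0],"turn":[7,0,0]}]' 0
python3 - <<'E'
from h import *
to([.6486,.1839,.03],down(7.3))
E
```

```text
clock: 23.93
eef_pos: [0.6424, 0.1945, 0.1354]
ee_rot: [[0.008, 0.257, 0.966], [0.002, 0.966, -0.257], [-1.0, 0.004, 0.007]]
ft_force: [-1.2, -0.6, -0.4]
opening: 0.498
clock: 24.6
eef_pos: [0.6442, 0.19, 0.1339]
ee_rot: [[0.006, 0.953, 0.303], [0.002, 0.303, -0.953], [-1.0, 0.006, -0.0]]
ft_force: [0.4, -0.0, -0.1]
opening: 0.501
t 24.6 pos [0.6442 0.19   0.1339] yaw y 17.63598698035357 F [ 0.4494 -0.0495 -0.0858] open 0.501
travel mm [103.9406   1.7128   7.2057] n 2.4989000588704338
turn [10.336  -0.0374 -0.3601] n 1.4444560145808016
travel in target frame mm [103.9283   3.6214   6.6551]
```

```bash
python3 -m creep '[{"travel":[0,0.002,0.007],"turn":[5.2,0,-0.3]},{"travel":[0,0,0],"turn":[5.2,0,0]},{"travel":[0.035,0,0],"turn":[0,0,0]},{"travel":[0.035,0,0],"turn":[0,0,0]},{"travel":[0.030,0,0],"turn":[0,0,0]},{"travel":[0,0,0],"turn":[0,0,0]},{"travel":[0,0,0],"turn":[0,0,0]},{"travel":[0,0,0],"turn":[0,0,0]}]' 0
python3 - <<'E'
from h import *
to([.6486,.1839,-.032],down(7.3))
p,d=camera("scene");crop("s10",p,290,170,410,260,6)
E
```

```text
clock: 25.27
eef_pos: [0.6497, 0.1845, 0.0338]
ee_rot: [[0.004, 0.994, 0.106], [0.002, 0.106, -0.994], [-1.0, 0.004, -0.001]]
ft_force: [0.3, -0.6, -0.2]
opening: 0.499
t 25.27 pos [0.6497 0.1845 0.0338] yaw y 6.1026324915290315 F [ 0.2964 -0.594  -0.157 ] open 0.499
travel mm [65.7826 -1.468   0.5744] n 1.5779722189557075
turn [-1.1972 -0.0623 -0.2567] n 0.17123052966321947
travel in target frame mm [65.7891 -1.1842  0.4751]
```

View pics/s10.png

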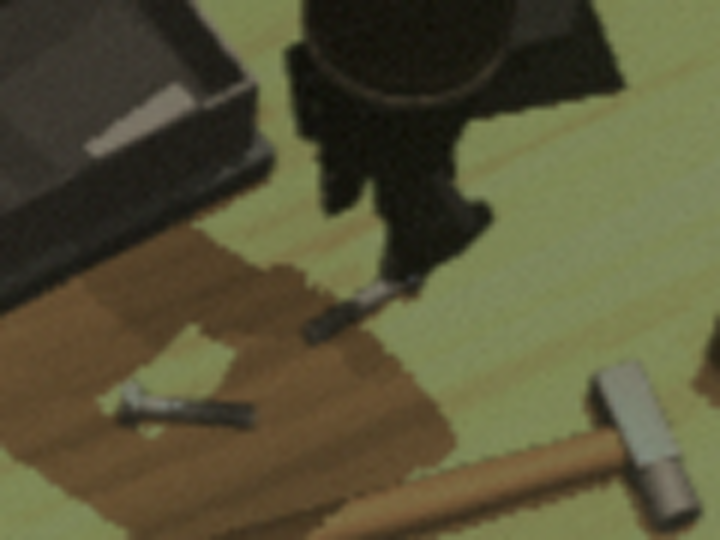

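```bash
python3 -m creep '[{"travel":[0.018,-0.001,0],"turn":[-1,0,-0.2]},{"travel":[0.018,0,0],"turn":[0,0,0]},{"travel":[0.016,0,0],"turn":[0,0,0]},{"travel":[0.008,0,0],"turn":[0,0,0]},{"travel":[0.003,0,0],"turn":[0,0,0]},{"travel":[0,0,0],"turn":[0,0,0]},{"travel":[0,0,0],"turn":[0,0,0]},{"travel":[0,0,0],"turn":[0,0,0]}]' 0
python3 - <<'E'
from h import *
to([.6486,.1839,-.032],down(7.3))
E
```

```text
clock: 25.98
eef_pos: [0.6593, 0.1872, -0.0159]
ee_rot: [[0.021, 0.992, 0.125], [0.006, 0.125, -0.992], [-1.0, 0.021, -0.003]]
ft_force: [-0.1, -0.2, 0.3]
opening: 0.5
t 25.98 pos [ 0.6593  0.1872 -0.0159] yaw y 7.175317897699574 F [-0.1125 -0.1862  0.3135] open 0.5
travel mm [ 15.8582 -11.364    2.0376] n 0.47039961982126177
turn [-0.1227 -0.1886 -1.2151] n 0.17258428137773985
travel in target frame mm [ 16.1022 -11.0293   1.961 ]
```

```bash
python3 -m creep '[{"travel":[0.004,-0.011,0.002],"turn":[0,0,-1.2]},{"travel":[0.006,0,0],"turn":[0,0,0]},{"travel":[0.003,0,0],"turn":[0,0,0]},{"travel":[0,0,0],"turn":[0,0,0]},{"travel":[0,0,0],"turn":[0,0,0]},{"travel":[0,0,0],"turn":[0,0,0]},{"travel":[0,0,0],"turn":[0,0,0]},{"travel":[0,0,0],"turn":[0,0,0]}]' 0
python3 - <<'E'
from h import *
to([.6486,.1839,-.032],down(7.3))
E
```

```text
clock: 26.65
eef_pos: [0.6487, 0.1838, -0.0283]
ee_rot: [[-0.0, 0.992, 0.125], [0.004, 0.125, -0.992], [-1.0, 0.0, -0.004]]
ft_force: [-0.0, 0.1, -0.0]
opening: 0.502
t 26.65 pos [ 0.6487  0.1838 -0.0283] yaw y 7.178427352735199 F [-0.0247  0.1119 -0.0469] open 0.502
travel mm [ 3.7088 -0.0742 -0.1191] n 0.08900335150581709
turn [-0.1215 -0.2037 -0.0229] n 0.03328748245646701
travel in target frame mm [ 3.7084 -0.0724 -0.1324]
```

```bash
python3 -m creep '[{"travel":[0.003,0,0],"turn":[0,0,0]},{"travel":[0,0,0],"turn":[0,0,0]},{"travel":[0,0,0],"turn":[0,0,0]},{"travel":[0,0,0],"turn":[0,0,0]},{"travel":[0,0,0],"turn":[0,0,0]},{"travel":[0,0,0],"turn":[0,0,0]},{"travel":[0,0,0],"turn":[0,0,0]},{"travel":[0,0,0],"turn":[0,0,0]}]' 1
python3 -m creep '[{"travel":[-0.03,0,0],"turn":[0,0,0]},{"travel":[-0.03,0,0],"turn":[0,0,0]},{"travel":[-0.03,0,0],"turn":[0,0,0]},{"travel":[-0.03,0,0],"turn":[0,0,0]},{"travel":[-0.03,0,0],"turn":[0,0,0]},{"travel":[0,0,0],"turn":[-7,0,0]},{"travel":[0,0,0],"turn":[-7,0,0]},{"travel":[0,0,0],"turn":[-7,0,0]}]' 
python3 -m creep '[{"travel":[0,0,0],"turn":[-7,0,0]},{"travel":[0,0,0],"turn":[-7,0,0]},{"travel":[0,0,0],"turn":[-7,0,0]},{"travel":[0,0,0],"turn":[-7,0,0]},{"travel":[0,0,0],"turn":[-7,0,0]},{"travel":[0,0,0],"turn":[-7,0,0]},{"travel":[0,0,0],"turn":[-7,0,0]},{"travel":[0,0,0],"turn":[0,0,0]}]'
python3 - <<'E'
from h import *
to([.4424,.3661,.12],down(81))
E
```

```text
clock: 27.32
eef_pos: [0.6493, 0.1839, -0.031]
ee_rot: [[0.001, 0.992, 0.125], [0.004, 0.125, -0.992], [-1.0, 0.002, -0.004]]
ft_force: [-0.3, 0.6, 0.8]
opening: 0.105
clock: 27.98
eef_pos: [0.6478, 0.1831, 0.1247]
ee_rot: [[-0.002, 0.879, 0.477], [0.003, 0.477, -0.879], [-1.0, -0.0, -0.004]]
ft_force: [-0.0, 0.5, -1.0]
opening: 0.102
clock: 28.65
eef_pos: [0.6472, 0.183, 0.1251]
ee_rot: [[-0.002, 0.19, 0.982], [0.003, 0.982, -0.19], [-1.0, 0.003, -0.003]]
ft_force: [-0.0, 0.9, -0.6]
opening: 0.107
t 28.65 pos [0.6472 0.183  0.1251] yaw y 79.039329330167 F [-0.0156  0.8759 -0.6115] open 0.107
travel mm [   6.0839  140.798  -235.8499] n 6.588671615987172
turn [-1.9605 -0.1537 -0.1581] n 0.2755339287645359
travel in target frame mm [   5.0579  148.7995 -230.9099]
```

```bash
python3 -m creep '[{"travel":[0,0.017,-0.033],"turn":[-1.9,0,0]},{"travel":[0,0.017,-0.033],"turn":[0,0,0]},{"travel":[0,0.017,-0.033],"turn":[0,0,0]},{"travel":[0,0.017,-0.033],"turn":[0,0,0]},{"travel":[0,0.017,-0.033],"turn":[0,0,0]},{"travel":[0,0.017,-0.033],"turn":[0,0,0]},{"travel":[0,0.015,-0.030],"turn":[0,0,0]},{"travel":[0,0,0],"turn":[0,0,0]}]'
python3 - <<'E'
from h import *
to([.4405,.3442,0.05],down(81))
E
```

```text
clock: 29.32
eef_pos: [0.4363, 0.3409, 0.1245]
ee_rot: [[-0.001, 0.199, 0.98], [0.003, 0.98, -0.199], [-1.0, 0.003, -0.001]]
ft_force: [0.3, 0.3, -2.0]
opening: 0.102
t 29.32 pos [0.4363 0.3409 0.1245] yaw y 78.53930591134443 F [ 0.2961  0.3472 -1.961 ] open 0.102
travel mm [74.5335  3.8173  3.5256] n 1.7917136850586344
turn [-2.4606 -0.0633 -0.1715] n 0.34460575128164384
travel in target frame mm [74.5259  3.8873  3.6087]
```

```bash
python3 -m creep '[{"travel":[0,0.003,0.003],"turn":[-2.4,0,0]},{"travel":[0.025,0,0],"turn":[0,0,0]},{"travel":[0.025,0,0],"turn":[0,0,0]},{"travel":[0.020,0,0],"turn":[0,0,0]},{"travel":[0.01,0,0],"turn":[0,0,0]},{"travel":[0,0,0],"turn":[0,0,0]},{"travel":[0,0,0],"turn":[0,0,0]},{"travel":[0,0,0],"turn":[0,0,0]}]'
python3 - <<'E'
from h import *
to([.4405,.3442,0],down(81))
crop("t11",camera("top")[0],80,210,180,310,6)
E
```

```text
clock: 29.98
eef_pos: [0.4386, 0.3473, 0.0443]
ee_rot: [[0.003, 0.179, 0.984], [0.006, 0.984, -0.179], [-1.0, 0.006, 0.002]]
ft_force: [0.5, -0.1, -0.9]
opening: 0.108
t 29.98 pos [0.4386 0.3473 0.0443] yaw y 79.67627902009559 F [ 0.4765 -0.1276 -0.8625] open 0.108
travel mm [44.3258 -2.9416  2.3698] n 1.0668220578350545
turn [-1.324   0.1015 -0.3441] n 0.19158390580222728
travel in target frame mm [44.3386 -2.7303  2.3828]
```

View pics/t11.png

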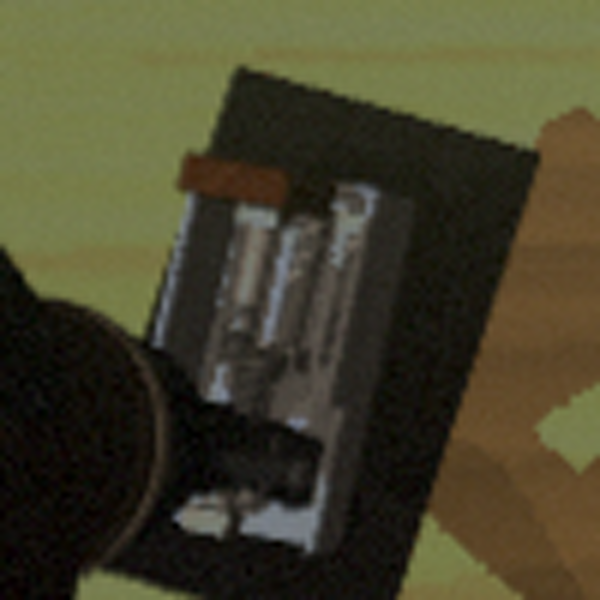

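```bash
python3 -m creep '[{"travel":[0.010,-0.003,0.001],"turn":[-1.2,0,-0.3]},{"travel":[0.012,0,0],"turn":[0,0,0]},{"travel":[0.010,0,0],"turn":[0,0,0]},{"travel":[0.006,0,0],"turn":[0,0,0]},{"travel":[0,0,0],"turn":[0,0,0]},{"travel":[0,0,0],"turn":[0,0,0]},{"travel":[0,0,0],"turn":[0,0,0]},{"travel":[0,0,0],"turn":[0,0,0]}]'
python3 - <<'E'
from h import *
to([.4405,.3442,0],down(81))
E
```

```text
clock: 30.7
eef_pos: [0.441, 0.3447, 0.0046]
ee_rot: [[0.005, 0.158, 0.987], [0.002, 0.987, -0.158], [-1.0, 0.003, 0.005]]
ft_force: [0.9, -0.0, -0.7]
opening: 0.106
t 30.7 pos [0.441  0.3447 0.0046] yaw y 80.91830647507777 F [ 0.9422 -0.0387 -0.6894] open 0.106
travel mm [ 4.5804 -0.5704 -0.3938] n 0.11109270203921177
turn [-0.0821  0.2609 -0.1651] n 0.04461599343583191
travel in target frame mm [ 4.5838 -0.5566 -0.3737]
```

```bash
python3 -m creep '[{"travel":[0.006,0,0],"turn":[0,0,0]},{"travel":[0,0,0],"turn":[0,0,0]},{"travel":[0,0,0],"turn":[0,0,0]},{"travel":[0,0,0],"turn":[0,0,0]},{"travel":[-0.005,0,0],"turn":[0,0,0]},{"travel":[-0.02,0,0],"turn":[0,0,0]},{"travel":[-0.03,0,0],"turn":[0,0,0]},{"travel":[-0.03,0,0],"turn":[0,0,0]}]' 0.6
python3 -m creep '[{"travel":[-0.03,0,0],"turn":[0,0,0]},{"travel":[-0.03,0,0],"turn":[0,0,0]},{"travel":[0,-0.03,0.02],"turn":[0,0,0]},{"travel":[0,-0.03,0.02],"turn":[0,0,0]},{"travel":[0,-0.03,0.02],"turn":[0,0,0]},{"travel":[0,-0.03,0.02],"turn":[0,0,0]},{"travel":[0,-0.03,0.02],"turn":[0,0,0]},{"travel":[0,-0.03,0.02],"turn":[0,0,0]}]' 0
python3 - <<'E'
from h import *
to()
p,d=camera("top");save("t12",p)
C=cloud("top",d)
for l,t,r,b in((222,180,268,220),):
    q=C[t:b,l:r].reshape(-1,3); q=q[(q[:,2]>.006)&(q[:,2]<.03)]; m=q[:,:2].mean(0); w,V=np.linalg.eigh(np.cov((q[:,:2]-m).T)); a=V[:,1]; s=(q[:,:2]-m)@a
    print(len(q),m,m+a*(s.min()+s.max())/2,np.degrees(np.arctan2(a[1],a[0])),s.max()-s.min())
E
```

```text
clock: 31.37
eef_pos: [0.4377, 0.3426, 0.082]
ee_rot: [[-0.002, 0.158, 0.987], [-0.003, 0.987, -0.158], [-1.0, -0.003, -0.001]]
ft_force: [1.0, 1.1, 0.2]
opening: 0.197
clock: 32.03
eef_pos: [0.5326, 0.1474, 0.1583]
ee_rot: [[0.013, 0.147, 0.989], [0.006, 0.989, -0.147], [-1.0, 0.008, 0.012]]
ft_force: [1.2, 1.1, -0.4]
opening: 0.502
t 32.03 pos [0.5326 0.1474 0.1583] yaw y 81.52331936793307 F [ 1.2274  1.1354 -0.3703] open 0.502
137 [0.6599 0.0682] [0.6584 0.0658] 57.46082716062451 0.08427427632272472
```

View pics/t12.png

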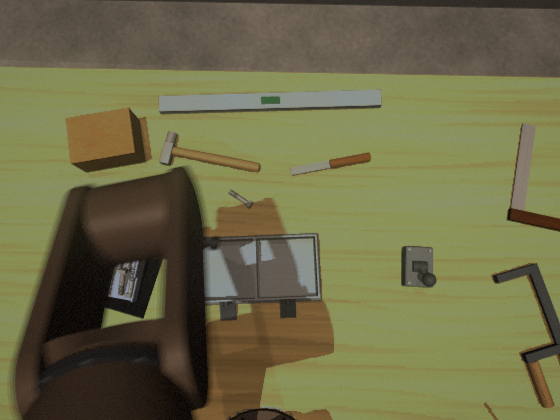

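Run:
```python
from h import *
to([.662,.0712,.10],down(147.7))
```

```text
t 32.08 pos [0.5355 0.1423 0.1585] yaw y 81.43323657661985 F [ 3.161  -6.9238  0.8359] open 0.499
travel mm [ 60.0308 -51.8621 134.8478] n 3.751852560462135
turn [-66.2681   0.9396   0.1213] n 9.256265782451658
travel in target frame mm [  58.4784 -144.9187    7.4947]
```

```bash
python3 -m creep '[{"travel":[0,-0.013,0.033],"turn":[0,0.2,0]},{"travel":[0.01,-0.013,0.033],"turn":[0,0.2,0]},{"travel":[0.02,-0.013,0.033],"turn":[0,0.2,0]},{"travel":[0.02,-0.013,0.033],"turn":[0,0.2,0]},{"travel":[0,0,0],"turn":[-7,0,0]},{"travel":[0,0,0],"turn":[-7,0,0]},{"travel":[0,0,0],"turn":[-7,0,0]},{"travel":[0,0,0],"turn":[-7,0,0]}]' 0
python3 -m creep '[{"travel":[0,0,0],"turn":[-7,0,0]},{"travel":[0,0,0],"turn":[-7,0,0]},{"travel":[0,0,0],"turn":[-7,0,0]},{"travel":[0,0,0],"turn":[-7,0,0]},{"travel":[0,0,0],"turn":[-7,0,0]},{"travel":[0.02,0,0],"turn":[-3,0,0]},{"travel":[0.02,0,0],"turn":[0,0,0]},{"travel":[0,0,0],"turn":[0,0,0]}]' 0
python3 - <<'E'
from h import *
to([.662,.0712,-.032],down(147.7))
p,d=camera("scene");crop("s13",p,270,180,370,270,6)
print((proj("scene",[.662,.0712,.009])-[270,180])*6)
E
```

```text
clock: 32.75
eef_pos: [0.6654, 0.061, 0.1105]
ee_rot: [[0.004, -0.337, 0.942], [0.007, 0.942, 0.337], [-1.0, 0.005, 0.006]]
ft_force: [0.0, 0.6, 0.7]
opening: 0.501
clock: 33.42
eef_pos: [0.6665, 0.0613, 0.0743]
ee_rot: [[0.008, -0.859, 0.511], [0.007, 0.511, 0.859], [-1.0, -0.003, 0.01]]
ft_force: [-1.9, -0.2, -0.6]
opening: 0.499
t 33.42 pos [0.6665 0.0613 0.0743] yaw y 149.24097943476673 F [-1.8918 -0.2084 -0.635 ] open 0.499
travel mm [106.3528   9.237    5.1346] n 2.5629880335870565
turn [1.5419 0.5837 0.1693] n 0.23146967026330698
travel in target frame mm [106.3233   9.0721   5.9716]
[296.8338 349.5541]
```

View pics/s13.png

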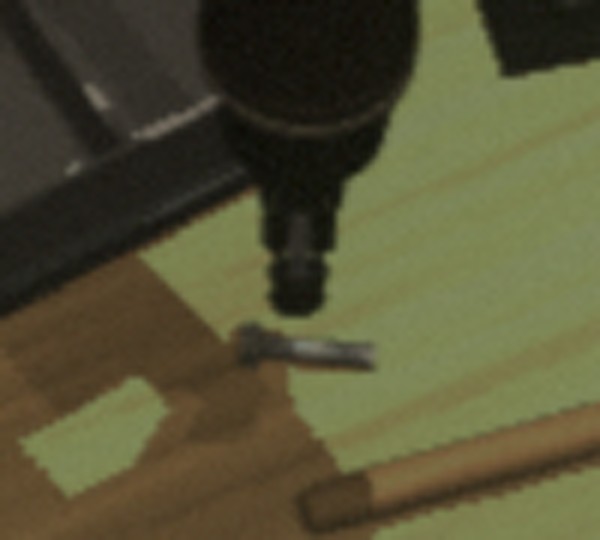

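```bash
python3 -m creep '[{"travel":[0,0.008,0.007],"turn":[1.5,0.5,0]},{"travel":[0.025,0,0],"turn":[0,0,0]},{"travel":[0.025,0,0],"turn":[0,0,0]},{"travel":[0.020,0,0],"turn":[0,0,0]},{"travel":[0.010,0,0],"turn":[0,0,0]},{"travel":[0,0,0],"turn":[0,0,0]},{"travel":[0,0,0],"turn":[0,0,0]},{"travel":[0,0,0],"turn":[0,0,0]}]' 0
python3 - <<'E'
from h import *
to([.6628,.0735,-.032],down(147.7))
E
```

```text
clock: 34.13
eef_pos: [0.6702, 0.0724, 0.0047]
ee_rot: [[0.015, -0.842, 0.539], [-0.0, 0.539, 0.842], [-1.0, -0.012, 0.008]]
ft_force: [0.6, -0.0, 0.3]
opening: 0.504
t 34.13 pos [0.6702 0.0724 0.0047] yaw y 147.36238776443884 F [ 0.6138 -0.0037  0.3008] open 0.504
travel mm [36.6139  7.3138 -3.3388] n 0.8989512489827457
turn [-0.3348  0.4503  0.7104] n 0.12643672340995302
travel in target frame mm [36.7269  6.8777 -3.0091]
```

```bash
python3 -m creep '[{"travel":[0.004,0.006,-0.003],"turn":[0,0.4,0.6]},{"travel":[0.010,0,0],"turn":[0,0,0]},{"travel":[0.010,0,0],"turn":[0,0,0]},{"travel":[0.005,0,0],"turn":[0,0,0]},{"travel":[0.002,0,0],"turn":[0,0,0]},{"travel":[0,0,0],"turn":[0,0,0]},{"travel":[0,0,0],"turn":[0,0,0]},{"travel":[0,0,0],"turn":[0,0,0]}]' 0
python3 - <<'E'
from h import *
to([.6628,.0735,-.032],down(147.7))
E
```

```text
clock: 34.8
eef_pos: [0.6651, 0.0731, -0.0261]
ee_rot: [[0.005, -0.842, 0.54], [0.0, 0.54, 0.842], [-1.0, -0.004, 0.003]]
ft_force: [-0.4, -0.4, 0.9]
opening: 0.501
t 34.8 pos [ 0.6651  0.0731 -0.0261] yaw y 147.3335912789134 F [-0.3676 -0.4155  0.8613] open 0.501
travel mm [ 5.9359  2.168  -0.9633] n 0.15329502819217217
turn [-0.3661  0.1534  0.2405] n 0.06481749480560237
travel in target frame mm [ 5.9475  2.1491 -0.9337]
```

```bash
python3 -m creep '[{"travel":[0.005,0.002,0],"turn":[0,0,0]},{"travel":[0,0,0],"turn":[0,0,0]},{"travel":[0,0,0],"turn":[0,0,0]},{"travel":[0,0,0],"turn":[0,0,0]},{"travel":[0,0,0],"turn":[0,0,0]},{"travel":[0,0,0],"turn":[0,0,0]},{"travel":[0,0,0],"turn":[0,0,0]},{"travel":[0,0,0],"turn":[0,0,0]}]' 1
python3 -m creep '[{"travel":[-0.03,0,0],"turn":[0,0,0]},{"travel":[-0.03,0,0],"turn":[0,0,0]},{"travel":[-0.03,0,0],"turn":[0,0,0]},{"travel":[-0.03,0,0],"turn":[0,0,0]},{"travel":[-0.03,0,0],"turn":[0,0,0]},{"travel":[0,0,0],"turn":[7,0,0]},{"travel":[0,0,0],"turn":[7,0,0]},{"travel":[0,0,0],"turn":[7,0,0]}]'
python3 - <<'E'
from h import *
to([.4424,.3661,.12],down(81))
E
```

```text
clock: 35.47
eef_pos: [0.6639, 0.0745, -0.0304]
ee_rot: [[0.006, -0.842, 0.54], [0.0, 0.54, 0.842], [-1.0, -0.005, 0.004]]
ft_force: [0.6, 0.4, -0.3]
opening: 0.103
clock: 36.13
eef_pos: [0.662, 0.0744, 0.126]
ee_rot: [[0.004, -0.588, 0.809], [0.0, 0.809, 0.588], [-1.0, -0.002, 0.003]]
ft_force: [-0.0, 0.6, -0.8]
opening: 0.1
t 36.13 pos [0.662  0.0744 0.126 ] yaw y 126.01521828073669 F [-0.0165  0.6215 -0.8401] open 0.1
travel mm [  5.0628 365.1353  -6.1383] n 8.758319998708354
turn [45.0154  0.2435  0.0559] n 6.287162998292412
travel in target frame mm [   5.9837  253.7822 -262.5754]
```

```bash
python3 -m creep '[{"travel":[0,0,0],"turn":[6.6,0,0]},{"travel":[0,0,0],"turn":[6.6,0,0]},{"travel":[0,0,0],"turn":[6.6,0,0]},{"travel":[0,0,0],"turn":[6.6,0,0]},{"travel":[0,0,0],"turn":[6.6,0,0]},{"travel":[0,0,0],"turn":[6.6,0,0]},{"travel":[0,0,0],"turn":[5,0,0]},{"travel":[0,0.013,-0.014],"turn":[0,0,0]}]' 
python3 -m creep '[{"travel":[0,0.028,-0.029],"turn":[0,0,0]},{"travel":[0,0.028,-0.029],"turn":[0,0,0]},{"travel":[0,0.028,-0.029],"turn":[0,0,0]},{"travel":[0,0.028,-0.029],"turn":[0,0,0]},{"travel":[0,0.028,-0.029],"turn":[0,0,0]},{"travel":[0,0.028,-0.029],"turn":[0,0,0]},{"travel":[0,0.028,-0.029],"turn":[0,0,0]},{"travel":[0,0.028,-0.029],"turn":[0,0,0]}]'
python3 - <<'E'
from h import *
to([.4438,.366,.05],down(81))
E
```

```text
clock: 36.8
eef_pos: [0.6525, 0.0879, 0.127]
ee_rot: [[0.007, 0.2, 0.98], [-0.0, 0.98, -0.2], [-1.0, 0.001, 0.007]]
ft_force: [-1.0, -0.4, -0.9]
opening: 0.102
clock: 37.47
eef_pos: [0.4668, 0.3584, 0.125]
ee_rot: [[0.01, 0.211, 0.977], [-0.0, 0.978, -0.211], [-1.0, 0.002, 0.01]]
ft_force: [1.4, 0.5, 0.5]
opening: 0.103
t 37.47 pos [0.4668 0.3584 0.125 ] yaw y 77.82703236964014 F [1.4417 0.4536 0.547 ] open 0.103
travel mm [ 74.7914   2.4932 -24.7891] n 1.8904523440013488
turn [-3.1734  0.5699 -0.0793] n 0.45044070493694255
travel in target frame mm [ 75.0289   3.9446 -23.8655]
```

```bash
python3 -m creep '[{"travel":[0,0,-0.022],"turn":[-3.1,0.5,0]},{"travel":[0.015,0,0],"turn":[0,0,0]},{"travel":[0.025,0,0],"turn":[0,0,0]},{"travel":[0.020,0,0],"turn":[0,0,0]},{"travel":[0.01,0,0],"turn":[0,0,0]},{"travel":[0,0,0],"turn":[0,0,0]},{"travel":[0,0,0],"turn":[0,0,0]},{"travel":[0,0,0],"turn":[0,0,0]}]'
python3 - <<'E'
from h import *
to([.4438,.366,0.005],down(81))
crop("t14",camera("top")[0],80,210,180,310,6)
E
```

```text
clock: 38.13
eef_pos: [0.439, 0.3724, 0.0547]
ee_rot: [[0.003, 0.146, 0.989], [0.005, 0.989, -0.146], [-1.0, 0.005, 0.003]]
ft_force: [-0.3, -0.0, -0.3]
opening: 0.106
t 38.13 pos [0.439  0.3724 0.0547] yaw y 81.62253443302748 F [-0.2548 -0.0495 -0.2915] open 0.106
travel mm [49.646  -5.9427  5.5362] n 1.2063788300305638
turn [ 0.6222  0.1436 -0.2987] n 0.09845341808982647
travel in target frame mm [49.6621 -5.6227  5.7235]
```

View pics/t14.png

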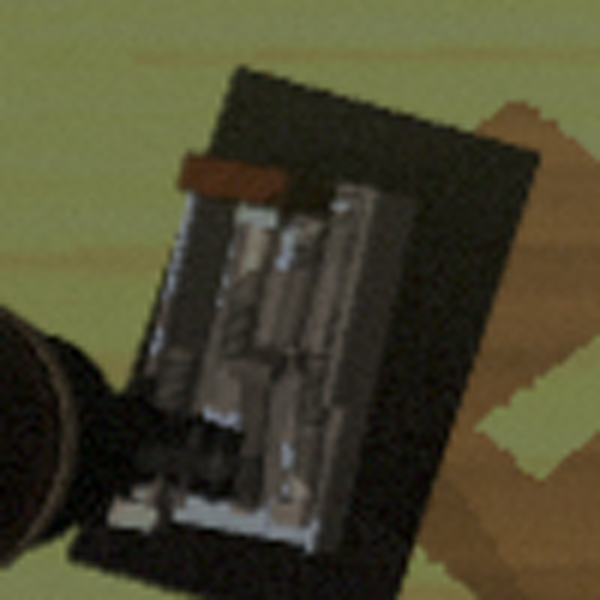

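```bash
python3 -m creep '[{"travel":[0.010,-0.003,0.003],"turn":[0.5,0,-0.2]},{"travel":[0.012,0,0],"turn":[0,0,0]},{"travel":[0.010,0,0],"turn":[0,0,0]},{"travel":[0.008,0,0],"turn":[0,0,0]},{"travel":[0,0,0],"turn":[0,0,0]},{"travel":[0,0,0],"turn":[0,0,0]},{"travel":[0,0,0],"turn":[0,0,0]},{"travel":[0,0,0],"turn":[0,0,0]}]'
python3 - <<'E'
from h import *
to([.4438,.366,0.00],down(81))
E
```

```text
clock: 38.85
eef_pos: [0.4446, 0.3696, 0.0128]
ee_rot: [[0.007, 0.157, 0.988], [0.004, 0.988, -0.157], [-1.0, 0.005, 0.006]]
ft_force: [-0.3, 1.4, 1.7]
opening: 0.103
t 38.85 pos [0.4446 0.3696 0.0128] yaw y 80.97768380672888 F [-0.303   1.4069  1.6774] open 0.103
travel mm [12.7571 -3.7902 -0.2974] n 0.31922248578574497
turn [-0.0231  0.3342 -0.2784] n 0.06083433740117509
travel in target frame mm [12.7769 -3.7281 -0.2244]
```

```bash
python3 -m creep '[{"travel":[0,-0.004,0],"turn":[0,0,0]},{"travel":[0.004,0,0],"turn":[0,0,0]},{"travel":[0.004,0,0],"turn":[0,0,0]},{"travel":[0,0,0],"turn":[0,0,0]},{"travel":[0,0,0],"turn":[0,0,0]},{"travel":[0,0,0],"turn":[0,0,0]},{"travel":[0,0,0],"turn":[0,0,0]},{"travel":[0,0,0],"turn":[0,0,0]}]'
python3 - <<'E'
from h import *
to([.4438,.366,0.00],down(81))
crop("t15",camera("top")[0],80,210,180,310,6)
crop("s15",camera("scene")[0],310,110,410,200,6)
E
```

```text
clock: 39.52
eef_pos: [0.4481, 0.3689, 0.0098]
ee_rot: [[0.016, 0.156, 0.988], [0.012, 0.988, -0.156], [-1.0, 0.014, 0.014]]
ft_force: [-1.2, 0.4, 0.3]
opening: 0.105
t 39.52 pos [0.4481 0.3689 0.0098] yaw y 81.0238759188097 F [-1.2349  0.4146  0.2802] open 0.105
travel mm [ 9.6739 -3.6496 -3.9859] n 0.26573362102822246
turn [ 0.018   0.8187 -0.8222] n 0.16207459047818867
travel in target frame mm [ 9.7812 -3.5112 -3.8457]
```

View pics/t15.png

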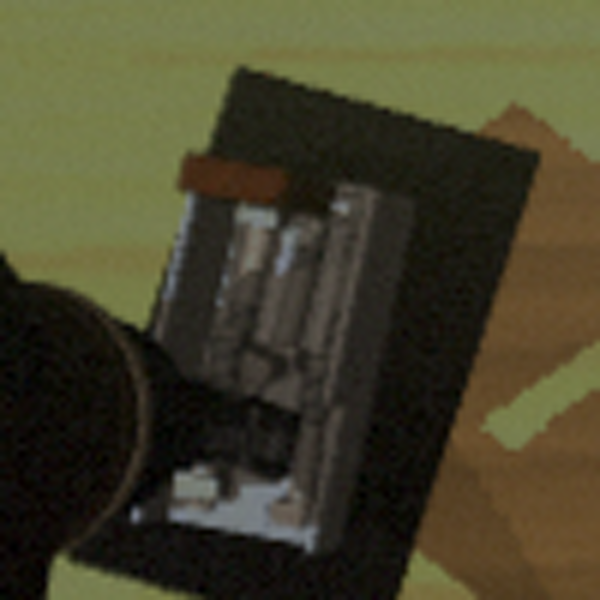

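View pics/s15.png

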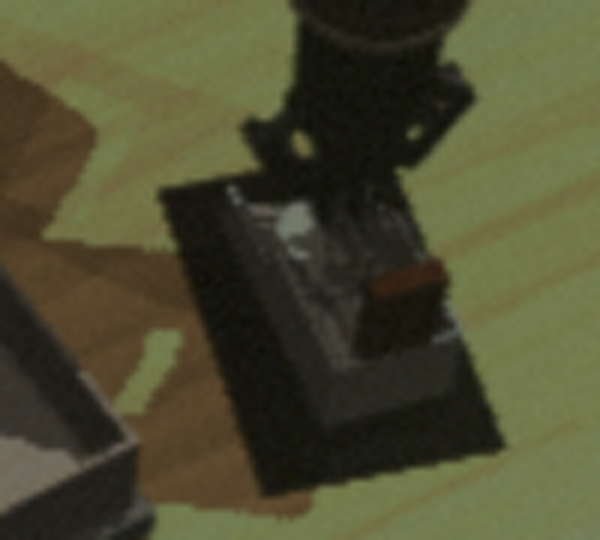

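```bash
python3 -m creep '[{"travel":[0.005,0,-0.005],"turn":[0,0.8,-0.8]},{"travel":[0.006,0,0],"turn":[0,0,0]},{"travel":[0.003,0,0],"turn":[0,0,0]},{"travel":[0,0,0],"turn":[0,0,0]},{"travel":[0,0,0],"turn":[0,0,0]},{"travel":[0,0,0],"turn":[0,0,0]},{"travel":[0,0,0],"turn":[0,0,0]},{"travel":[0,0,0],"turn":[0,0,0]}]'
python3 - <<'E'
from h import *
to([.4438,.366,0.00],down(81))
E
```

```text
clock: 40.28
eef_pos: [0.447, 0.3741, -0.0011]
ee_rot: [[0.006, 0.156, 0.988], [0.005, 0.988, -0.156], [-1.0, 0.006, 0.005]]
ft_force: [-1.4, 1.0, -1.4]
opening: 0.105
t 40.28 pos [ 0.447   0.3741 -0.0011] yaw y 81.04177736920931 F [-1.4018  0.996  -1.4238] open 0.105
travel mm [-1.1421 -8.5321 -1.8398] n 0.21109304991479733
turn [ 0.0409  0.2923 -0.3394] n 0.06281776601382415
travel in target frame mm [-1.0821 -8.54   -1.8394]
```

```bash
python3 -m creep '[{"travel":[0,-0.006,0],"turn":[0,0,0]},{"travel":[0,-0.002,0],"turn":[0,0,0]},{"travel":[0,0,0],"turn":[0,0,0]},{"travel":[0,0,0],"turn":[0,0,0]},{"travel":[0,0,0],"turn":[0,0,0]},{"travel":[0,0,0],"turn":[0,0,0]},{"travel":[0,0,0],"turn":[0,0,0]},{"travel":[0,0,0],"turn":[0,0,0]}]' 
python3 -m creep '[{"travel":[0,0,0],"turn":[0,0,0]},{"travel":[0,0,0],"turn":[0,0,0]},{"travel":[0,0,0],"turn":[0,0,0]},{"travel":[-0.005,0,0],"turn":[0,0,0]},{"travel":[-0.02,0,0],"turn":[0,0,0]},{"travel":[-0.03,0,0],"turn":[0,0,0]},{"travel":[-0.03,0,0],"turn":[0,0,0]},{"travel":[-0.03,0,0],"turn":[0,0,0]}]' 0.65
python3 - <<'E'
from h import *
to([.4438,.366,0.00],down(81))
crop("t16",camera("top")[0],80,210,180,310,6)
E
```

```text
clock: 40.95
eef_pos: [0.4447, 0.3645, -0.002]
ee_rot: [[0.004, 0.156, 0.988], [0.004, 0.988, -0.156], [-1.0, 0.004, 0.003]]
ft_force: [-0.4, 0.5, -1.3]
opening: 0.105
clock: 41.62
eef_pos: [0.4403, 0.3613, 0.1118]
ee_rot: [[-0.006, 0.156, 0.988], [-0.004, 0.988, -0.156], [-1.0, -0.004, -0.005]]
ft_force: [-0.2, 1.0, -0.5]
opening: 0.181
t 41.62 pos [0.4403 0.3613 0.1118] yaw y 81.02291572931652 F [-0.1705  0.9563 -0.4541] open 0.181
travel mm [111.7436   5.6348   3.2517] n 2.684241463270483
turn [ 0.0223 -0.2896  0.2495] n 0.05347204051933992
travel in target frame mm [111.7821   5.1493   2.6848]
```

View pics/t16.png

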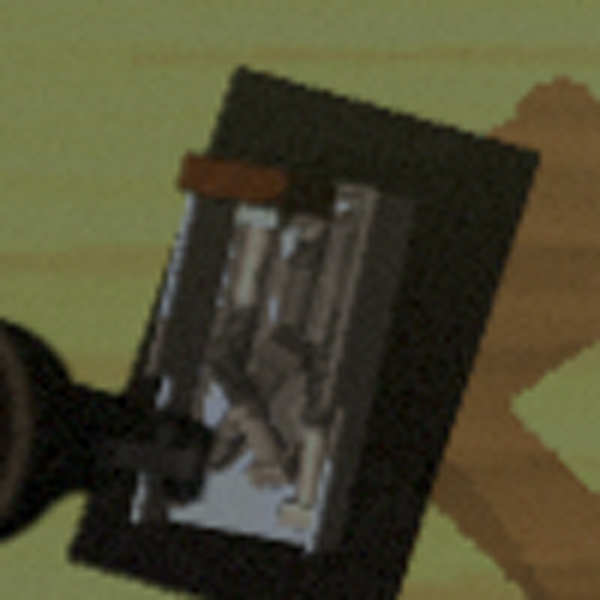

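```bash
python3 -m creep '[{"travel":[-0.03,0,0.02],"turn":[0,0,0]},{"travel":[0,0,0.03],"turn":[0,0,0]},{"travel":[0,0,0.03],"turn":[7,0,0]},{"travel":[0,0,0],"turn":[7,0,0]},{"travel":[0,0,0],"turn":[7,0,0]},{"travel":[0,0,0],"turn":[7,0,0]},{"travel":[0,0,0],"turn":[7,0,0]},{"travel":[0,0,0],"turn":[7,0,0]}]' 0
python3 -m creep '[{"travel":[0,0,0],"turn":[7,0,0]},{"travel":[0,0,0],"turn":[7,0,0]},{"travel":[0,0,0],"turn":[7,0,0]},{"travel":[0,0,0],"turn":[7,0,0]},{"travel":[0,0,0],"turn":[7,0,0]},{"travel":[0,0,0],"turn":[7,0,0]},{"travel":[0,0,0],"turn":[5,0,0]},{"travel":[0,0,0],"turn":[0,0,0]}]' 0
python3 - <<'E'
from h import *
p,d=camera("top");C=cloud("top",d); q=C[215:325,85:175].reshape(-1,3); q=q[(q[:,2]>.1)&(q[:,2]<.125)]; print(len(q),cv2.minAreaRect((q[:,:2]*1000).astype(np.float32)))
to([.538,.3412,.10],down(-8.7))
E
```

```text
clock: 42.33
eef_pos: [0.5275, 0.3514, 0.1561]
ee_rot: [[0.01, 0.783, 0.622], [0.006, 0.622, -0.783], [-1.0, 0.012, 0.001]]
ft_force: [-1.3, 0.2, 1.6]
opening: 0.497
clock: 43.0
eef_pos: [0.5273, 0.351, 0.1578]
ee_rot: [[0.011, 0.984, -0.177], [0.007, -0.177, -0.984], [-1.0, 0.009, -0.009]]
ft_force: [-0.1, -0.2, 0.0]
opening: 0.499
139 ((538.0697631835938, 341.11029052734375), (44.61119079589844, 15.969049453735352), 81.25433349609375)
t 43.05 pos [0.5273 0.351  0.1578] yaw y -9.883896706404093 F [0.218  0.5219 0.9975] open 0.5
travel mm [57.8226 11.7278  8.3468] n 1.4289561913802051
turn [-1.1816 -0.4905 -0.5428] n 0.19409505032750352
travel in target frame mm [57.7801 12.1059  8.0977]
```

```bash
python3 -m creep '[{"travel":[0,0.012,0.008],"turn":[-1.1,-0.4,-0.5]},{"travel":[0.02,0,0],"turn":[0,0,0]},{"travel":[0.02,0,0],"turn":[0,0,0]},{"travel":[0.012,0,0],"turn":[0,0,0]},{"travel":[0,0,0],"turn":[0,0,0]},{"travel":[0,0,0],"turn":[0,0,0]},{"travel":[0,0,0],"turn":[0,0,0]},{"travel":[0,0,0],"turn":[0,0,0]}]' 0
python3 - <<'E'
from h import *
to([.538,.3412,.034],down(-8.7))
crop("s17",camera("scene")[0],310,110,410,200,6)
E
```

```text
clock: 43.72
eef_pos: [0.539, 0.3417, 0.1068]
ee_rot: [[0.003, 0.992, -0.129], [0.003, -0.129, -0.992], [-1.0, 0.003, -0.003]]
ft_force: [-0.6, 0.2, -0.1]
opening: 0.503
t 43.72 pos [0.539  0.3417 0.1068] yaw y -7.398144181953689 F [-0.5822  0.2412 -0.0953] open 0.503
travel mm [72.8035 -1.1489  0.8901] n 1.7462357820225185
turn [ 1.3021 -0.19   -0.1663] n 0.18524977899422268
travel in target frame mm [72.8091 -0.9198  0.6721]
```

View pics/s17.png

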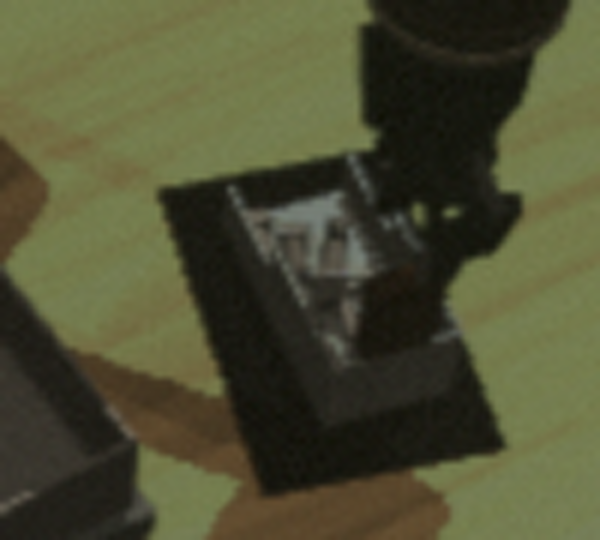

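```bash
python3 -m creep '[{"travel":[0.012,0,0],"turn":[1.2,-0.1,-0.1]},{"travel":[0.015,0,0],"turn":[0,0,0]},{"travel":[0.012,0,0],"turn":[0,0,0]},{"travel":[0.008,0,0],"turn":[0,0,0]},{"travel":[0,0,0],"turn":[0,0,0]},{"travel":[0,0,0],"turn":[0,0,0]},{"travel":[0,0,0],"turn":[0,0,0]},{"travel":[0,0,0],"turn":[0,0,0]}]' 0
python3 - <<'E'
from h import *
to([.538,.3412,.034],down(-8.7))
E
```

```text
clock: 44.43
eef_pos: [0.5406, 0.343, 0.0584]
ee_rot: [[0.005, 0.988, -0.154], [0.003, -0.154, -0.988], [-1.0, 0.004, -0.004]]
ft_force: [-0.3, 1.2, 0.2]
opening: 0.501
t 44.43 pos [0.5406 0.343  0.0584] yaw y -8.831517584462347 F [-0.25    1.1632  0.2322] open 0.501
travel mm [24.3395 -2.3564  2.3145] n 0.5890306956862393
turn [-0.1311 -0.2201 -0.2337] n 0.04843632725273407
travel in target frame mm [24.3576 -2.2622  2.2157]
```

```bash
python3 -m creep '[{"travel":[0.008,-0.002,0.002],"turn":[0,-0.2,-0.2]},{"travel":[0.008,0,0],"turn":[0,0,0]},{"travel":[0.005,0,0],"turn":[0,0,0]},{"travel":[0,0,0],"turn":[0,0,0]},{"travel":[0,0,0],"turn":[0,0,0]},{"travel":[0,0,0],"turn":[0,0,0]},{"travel":[0,0,0],"turn":[0,0,0]},{"travel":[0,0,0],"turn":[0,0,0]}]' 0
python3 - <<'E'
from h import *
to([.538,.3412,.034],down(-8.7))
E
```

```text
clock: 45.1
eef_pos: [0.5387, 0.3416, 0.0362]
ee_rot: [[0.002, 0.988, -0.154], [0.001, -0.154, -0.988], [-1.0, 0.001, -0.001]]
ft_force: [0.3, -1.0, -0.1]
opening: 0.496
t 45.1 pos [0.5387 0.3416 0.0362] yaw y -8.834271289545692 F [ 0.2579 -1.0204 -0.1415] open 0.496
travel mm [ 2.176  -0.6845  0.4898] n 0.05595030826233103
turn [-0.1342 -0.0549 -0.0852] n 0.02348980682895464
travel in target frame mm [ 2.1775 -0.6824  0.4861]
```

```bash
python3 -m creep '[{"travel":[0.002,0,0],"turn":[0,0,0]},{"travel":[0,0,0],"turn":[0,0,0]},{"travel":[0,0,0],"turn":[0,0,0]},{"travel":[0,0,0],"turn":[0,0,0]},{"travel":[0,0,0],"turn":[0,0,0]},{"travel":[0,0,0],"turn":[0,0,0]},{"travel":[0,0,0],"turn":[0,0,0]},{"travel":[0,0,0],"turn":[0,0,0]}]' 1
python3 -m creep '[{"travel":[-0.005,0,0],"turn":[0,0,0]},{"travel":[-0.010,0,0],"turn":[0,0,0]},{"travel":[-0.010,0,0],"turn":[0,0,0]},{"travel":[-0.010,0,0],"turn":[0,0,0]},{"travel":[-0.010,0,0],"turn":[0,0,0]},{"travel":[0,0,0],"turn":[0,0,0]},{"travel":[0,0,0],"turn":[0,0,0]},{"travel":[0,0,0],"turn":[0,0,0]}]'
python3 - <<'E'
from h import *
to([.538,.3412,.034],down(-8.7))
crop("t18",camera("top")[0],80,190,240,310,5)
crop("s18",camera("scene")[0],310,90,430,200,6)
E
```

```text
clock: 45.77
eef_pos: [0.5387, 0.3418, 0.0347]
ee_rot: [[0.002, 0.988, -0.153], [0.001, -0.153, -0.988], [-1.0, 0.002, -0.001]]
ft_force: [-1.2, 0.5, -0.1]
opening: 0.178
clock: 46.43
eef_pos: [0.5384, 0.3414, 0.0848]
ee_rot: [[0.002, 0.988, -0.153], [0.001, -0.153, -0.988], [-1.0, 0.002, -0.001]]
ft_force: [0.4, 0.1, -7.4]
opening: 0.18
t 46.43 pos [0.5384 0.3414 0.0848] yaw y -8.821875286756372 F [ 0.4202  0.0704 -7.4229] open 0.18
travel mm [50.7667 -0.4978  0.3052] n 1.2175064817501842
turn [-0.1218 -0.0633 -0.1097] n 0.024538436442367778
travel in target frame mm [50.7678 -0.4012  0.2482]
```

View pics/t18.png

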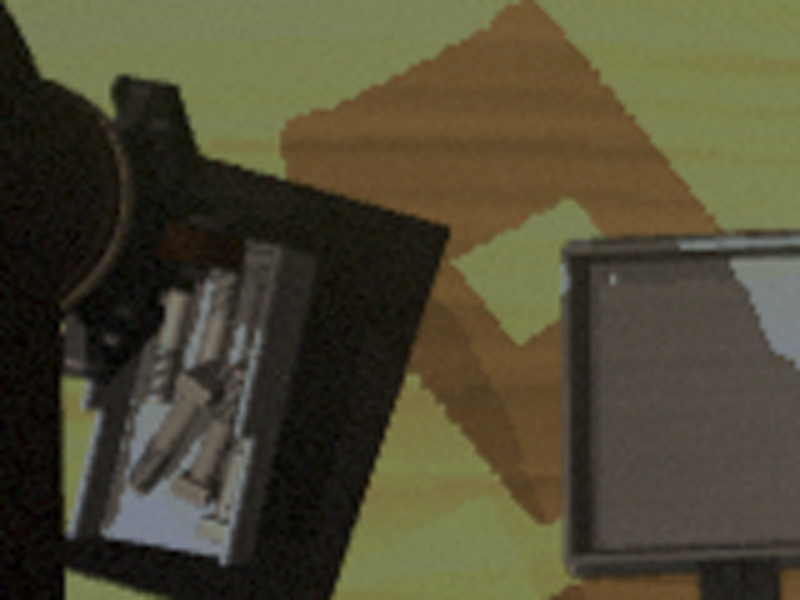

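View pics/s18.png

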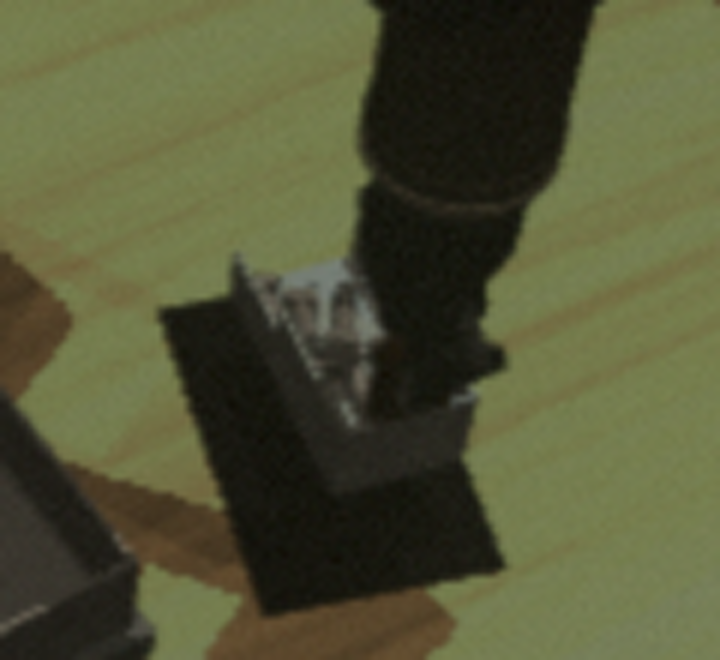

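```bash
python3 -m creep '[{"travel":[-0.012,0,0],"turn":[0,0,0]},{"travel":[-0.020,0,0],"turn":[0,0,0]},{"travel":[-0.025,0,0],"turn":[0,0,0]},{"travel":[-0.025,0,0],"turn":[-2,0,0]},{"travel":[-0.020,0,0],"turn":[-3,0,0]},{"travel":[-0.010,0,0],"turn":[-3,0,0]},{"travel":[0,0,0],"turn":[-3,0,0]},{"travel":[0,0,0],"turn":[-1,0,0]}]'
python3 - <<'E'
from h import *
to([.627,.1073,.2],down(3.4))
E
```

```text
clock: 47.2
eef_pos: [0.5356, 0.3398, 0.2028]
ee_rot: [[-0.005, 0.998, 0.064], [-0.003, 0.064, -0.998], [-1.0, -0.005, 0.003]]
ft_force: [-0.0, 0.8, -7.7]
opening: 0.18
t 47.2 pos [0.5356 0.3398 0.2028] yaw y 3.6469861487995003 F [-0.0189  0.7799 -7.6576] open 0.18
travel mm [  3.0481  76.4276 237.8773] n 5.992138193674609
turn [0.2473 0.1518 0.2747] n 0.05581309127026615
travel in target frame mm [  2.787   77.4398 237.5529]
```

```bash
python3 -m creep '[{"travel":[0,0.005,0.014],"turn":[0,0,0]},{"travel":[0,0.008,0.025],"turn":[0,0,0]},{"travel":[0,0.010,0.032],"turn":[0,0,0]},{"travel":[0,0.011,0.034],"turn":[0,0,0]},{"travel":[0,0.011,0.034],"turn":[0,0,0]},{"travel":[0,0.011,0.034],"turn":[0,0,0]},{"travel":[0,0.009,0.027],"turn":[0,0,0]},{"travel":[0,0.006,0.018],"turn":[0,0,0]}]' 
python3 -m creep '[{"travel":[0,0.003,0.010],"turn":[0,0,0]},{"travel":[0,0.001,0.004],"turn":[0,0,0]},{"travel":[0,0,0],"turn":[0,0,0]},{"travel":[0,0,0],"turn":[0,0,0]},{"travel":[0,0,0],"turn":[0,0,0]},{"travel":[0,0,0],"turn":[0,0,0]},{"travel":[0,0,0],"turn":[0,0,0]},{"travel":[0,0,0],"turn":[0,0,0]}]'
python3 - <<'E'
from h import *
to([.627,.1073,.2],down(3.4))
crop("t19",camera("top")[0],140,140,340,320,4)
crop("s19",camera("scene")[0],220,100,380,260,4)
E
```

```text
clock: 47.87
eef_pos: [0.6192, 0.1228, 0.2029]
ee_rot: [[-0.009, 0.998, 0.065], [-0.002, 0.065, -0.998], [-1.0, -0.009, 0.001]]
ft_force: [0.3, 0.1, -8.1]
opening: 0.176
clock: 48.53
eef_pos: [0.6229, 0.1084, 0.2019]
ee_rot: [[-0.012, 0.998, 0.06], [-0.001, 0.06, -0.998], [-1.0, -0.012, 0.001]]
ft_force: [0.4, -0.7, -7.1]
opening: 0.176
t 48.53 pos [0.6229 0.1084 0.2019] yaw y 3.4640258391285217 F [ 0.4382 -0.6997 -7.1485] open 0.176
travel mm [1.8096 4.0646 1.3747] n 0.11167294643593219
turn [0.0643 0.0427 0.7097] n 0.09971169894704851
travel in target frame mm [1.8588 4.0434 1.3715]
```

View pics/t19.png

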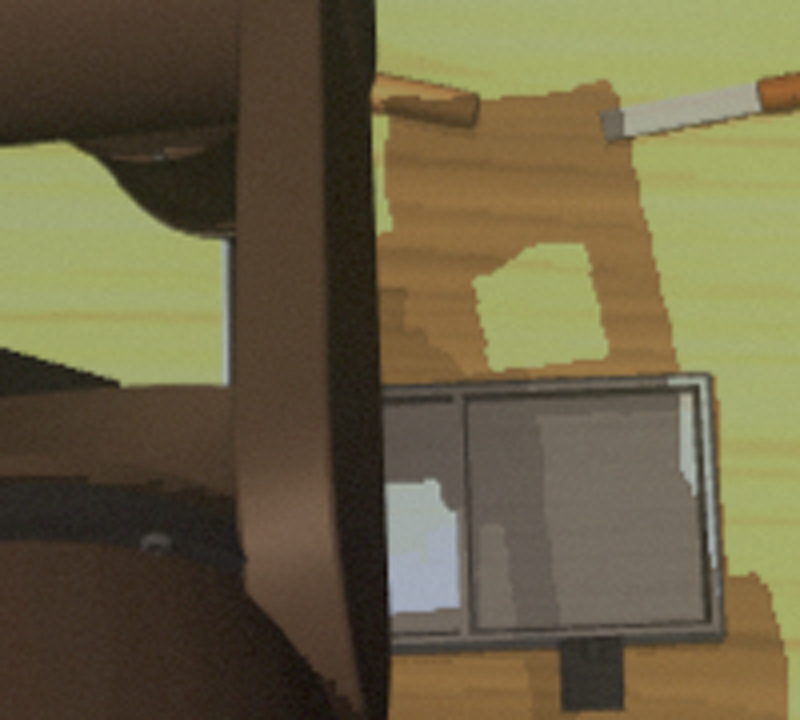

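View pics/s19.png

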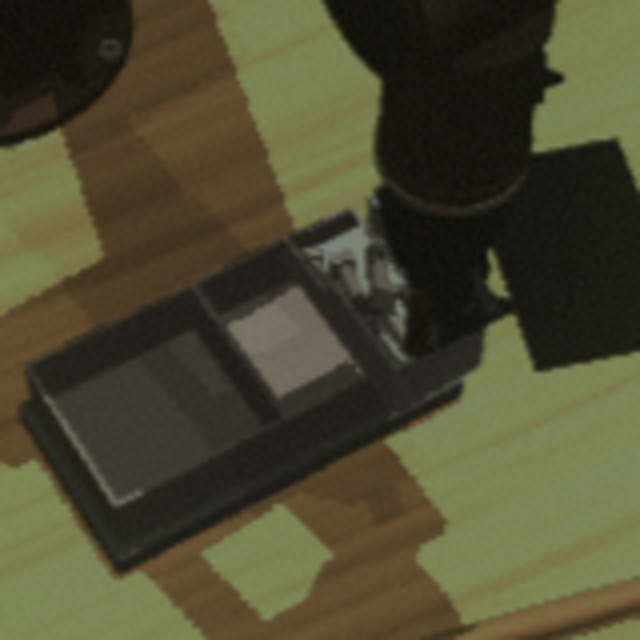

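```bash
python3 -m creep '[{"travel":[0,0.003,0],"turn":[0,0,2]},{"travel":[0,0,0],"turn":[0,0,3]},{"travel":[0,0,0],"turn":[0,0,3]},{"travel":[0,0,0],"turn":[0,0,3]},{"travel":[0,0,0],"turn":[0,0,3]},{"travel":[0,0,0],"turn":[0,0,3]},{"travel":[0,0,0],"turn":[0,0,2]},{"travel":[0,0,0],"turn":[0,0,0]}]'
cat >> h.py <<'E'
def tilt():
    s=get_state(); y=s['ee_rot'][:,1]; th=np.degrees(np.arcsin(y[2])); psi=np.arctan2(y[1],y[0])
    x=s['ee_rot'][:,0]; 
    lip=s['eef_pos']-.142*y+.0277*x
    print('t',round(s['clock'],2),'tilt',th,'yaw',np.degrees(psi),'TCP',s['eef_pos'],'lip',lip,'F',s['ft_force'],'M',s['wrist_torque'],'open',round(s['opening'],3)); return lip
E
python3 - <<'E'
from h import *
l=tilt(); p,d=camera("scene"); crop("s20",p,240,100,400,240,5); print((proj("scene",l)-[240,100])*5)
E
```

```text
clock: 49.3
eef_pos: [0.6246, 0.11, 0.2015]
ee_rot: [[0.325, 0.944, 0.062], [0.02, 0.059, -0.998], [-0.946, 0.326, 0.0]]
ft_force: [0.0, 0.3, -7.6]
opening: 0.18
t 49.3 tilt 19.002315014760963 yaw 3.574931576905009 TCP [0.6246 0.11   0.2015] lip [0.4996 0.1021 0.1291] F [ 0.0248  0.3025 -7.6143] M [0.0531 0.4789 0.0343] open 0.18
[318.9716 369.953 ]
```

View pics/s20.png

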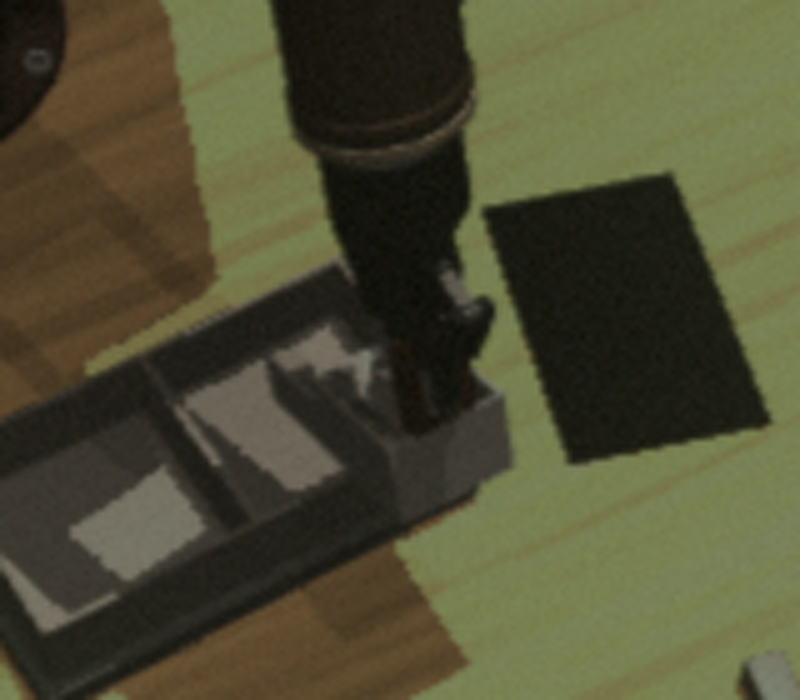

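```bash
cat >> h.py <<'E'
def cupframe():
    s=get_state(); R=s['ee_rot']; X=R[:,1]; Z=-R[:,0]; Y=-R[:,2]
    o=s['eef_pos']-.067*X-.0277*Z
    return o,np.stack([X,Y,Z],1)
def drawcup(name,l,t,r,b,k):
    o,Rc=cupframe(); p,d=camera("scene"); im=cv2.resize(p[t:b,l:r,::-1],None,fx=k,fy=k,interpolation=cv2.INTER_CUBIC)
    im=cv2.convertScaleAbs(im,alpha=1.6,beta=20)
    pl=[[(-75,-38,-3),(75,-38,-3),(75,38,-3),(-75,38,-3),(-75,-38,-3)],[(0,-38,52),(75,-38,52),(75,38,52),(0,38,52)],[(59,-22,108),(59,22,108),(75,22,108),(75,-22,108),(59,-22,108)]]
    for L in pl:
        q=np.array([(proj("scene",o+Rc@(np.array(v)/1000))-[l,t])*k for v in L]).astype(np.int32)
        cv2.polylines(im,[q],False,(0,0,255),1)
    cv2.imwrite(f"pics/{name}.png",im)
E
python3 - <<'E'
from h import *
drawcup("s21",240,100,400,240,5)
E
```

```text
(no output)
```

View pics/s21.png

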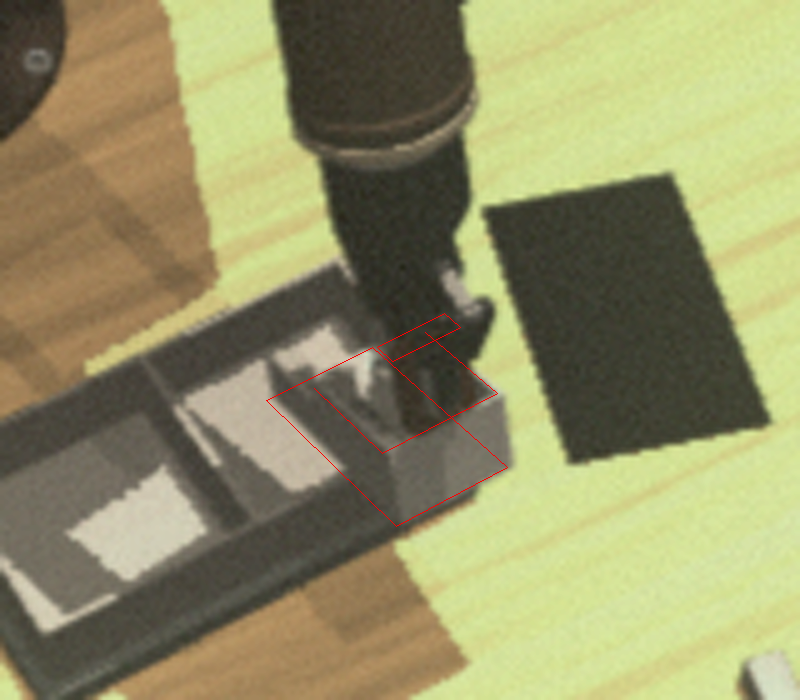

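```bash
python3 -m creep '[{"travel":[0,0,0],"turn":[0,0,1]},{"travel":[0,0,0],"turn":[0,0,1]},{"travel":[0,0,0],"turn":[0,0,1]},{"travel":[0,0,0],"turn":[0,0,1]},{"travel":[0,0,0],"turn":[0,0,0.5]},{"travel":[0,0,0],"turn":[0,0,0]},{"travel":[0,0,0],"turn":[0,0,0]},{"travel":[0,0,0],"turn":[0,0,0]}]'
python3 - <<'E'
from h import *
tilt(); drawcup("s22",240,100,400,240,5)
E
```

```text
clock: 50.07
eef_pos: [0.6308, 0.1104, 0.2033]
ee_rot: [[0.393, 0.917, 0.061], [0.024, 0.057, -0.998], [-0.919, 0.394, 0.0]]
ft_force: [-1.2, -0.4, -8.8]
opening: 0.176
t 50.07 tilt 23.20126341305375 yaw 3.526388103694296 TCP [0.6308 0.1104 0.2033] lip [0.5115 0.103  0.1219] F [-1.1591 -0.405  -8.7843] M [ 0.004   0.5171 -0.011 ] open 0.176
```

View pics/s22.png

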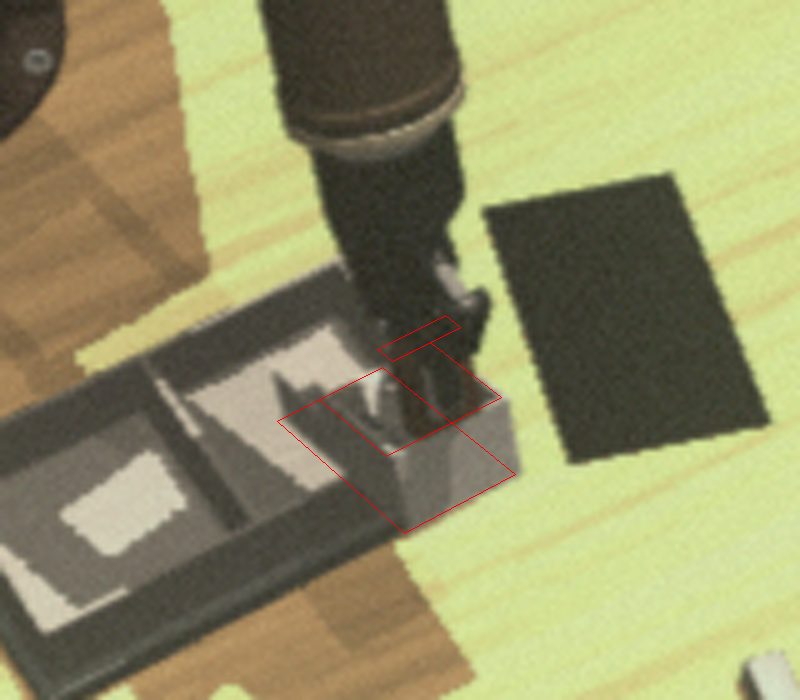

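```bash
python3 -m creep '[{"travel":[0,-0.003,0],"turn":[0,0,0.5]},{"travel":[0,-0.001,0],"turn":[0,0,0.5]},{"travel":[0,-0.001,0],"turn":[0,0,0.5]},{"travel":[0,0,0],"turn":[0,0,0]},{"travel":[0,0,0],"turn":[0,0,0]},{"travel":[0,0,0],"turn":[0,0,0]},{"travel":[0,0,0],"turn":[0,0,0]},{"travel":[0,0,0],"turn":[0,0,0]}]' >/dev/null
cat > look.py <<'E'
from h import *
import sys
tilt(); F=[]
p,d=camera("scene"); 
for i in range(2): F.append(get_state()['ft_force'][2]); camera("scene")
F.append(get_state()['ft_force'][2]); print('Fz mean',np.mean(F),F)
im=cv2.convertScaleAbs(cv2.resize(p[110:230,250:390,::-1],None,fx=4,fy=4,interpolation=cv2.INTER_CUBIC),alpha=1.8,beta=20); cv2.imwrite(f"pics/{sys.argv[1]}.png",im)
E
python3 look.py l1
```

```text
t 50.78 tilt 24.811903808069353 yaw 3.5254120144995014 TCP [0.6259 0.1101 0.2011] lip [0.5088 0.1029 0.1164] F [ 0.4624 -0.0813 -7.8463] M [-0.0028  0.531  -0.0223] open 0.181
Fz mean -7.1605776519627495 [np.float64(-7.4761042697261475), np.float64(-6.74430771206187), np.float64(-7.261320974100228)]
```

View pics/l1.png

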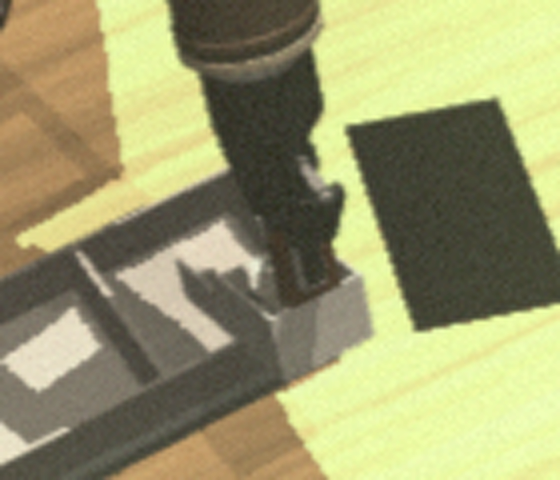

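```bash
python3 -m creep '[{"travel":[0,0,0],"turn":[0,0,0.5]},{"travel":[0,-0.001,0],"turn":[0,0,0.5]},{"travel":[0,0,0],"turn":[0,0,0]},{"travel":[0,0,0],"turn":[0,0,0]},{"travel":[0,0,0],"turn":[0,0,0]},{"travel":[0,0,0],"turn":[0,0,0]},{"travel":[0,0,0],"turn":[0,0,0]},{"travel":[0,0,0],"turn":[0,0,0]}]' >/dev/null;python3 look.py l2
```

```text
t 51.6 tilt 25.915427739483075 yaw 3.5302484059693477 TCP [0.6248 0.11   0.2006] lip [0.5094 0.1029 0.1136] F [ 0.3162 -0.1311 -8.9034] M [-0.0475  0.5493 -0.0101] open 0.18
Fz mean -7.728301847834666 [np.float64(-7.987769039547275), np.float64(-7.774083813546412), np.float64(-7.423052690410311)]
```

```bash
python3 -m creep '[{"travel":[0,0,0],"turn":[0,0,0.5]},{"travel":[0,-0.001,0],"turn":[0,0,0.5]},{"travel":[0,0,0],"turn":[0,0,0]},{"travel":[0,0,0],"turn":[0,0,0]},{"travel":[0,0,0],"turn":[0,0,0]},{"travel":[0,0,0],"turn":[0,0,0]},{"travel":[0,0,0],"turn":[0,0,0]},{"travel":[0,0,0],"turn":[0,0,0]}]' >/dev/null;python3 look.py l3
```

```text
t 52.42 tilt 27.01701143201179 yaw 3.5268270720039796 TCP [0.6237 0.1099 0.2   ] lip [0.51   0.1029 0.1109] F [-0.5753 -0.3338 -7.2663] M [-0.018   0.6444 -0.0153] open 0.177
Fz mean -8.38192155664032 [np.float64(-7.916114888630765), np.float64(-8.211612877277927), np.float64(-9.01803690401227)]
```

View pics/l3.png

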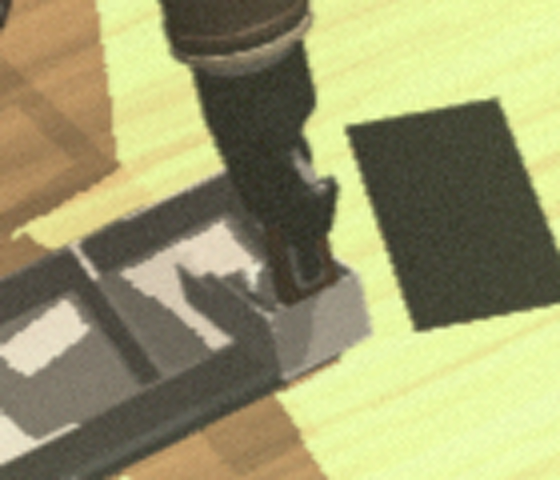

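```bash
python3 look.py l4
```

```text
t 52.57 tilt 27.010083374782763 yaw 3.5271094992305283 TCP [0.6236 0.1099 0.2   ] lip [0.5099 0.1029 0.1108] F [ 0.1612 -0.6623 -9.018 ] M [-0.0528  0.6417  0.0214] open 0.18
Fz mean -7.479468661137038 [np.float64(-7.309417460295427), np.float64(-7.167478051190896), np.float64(-7.961510471924794)]
```

View pics/l4.png

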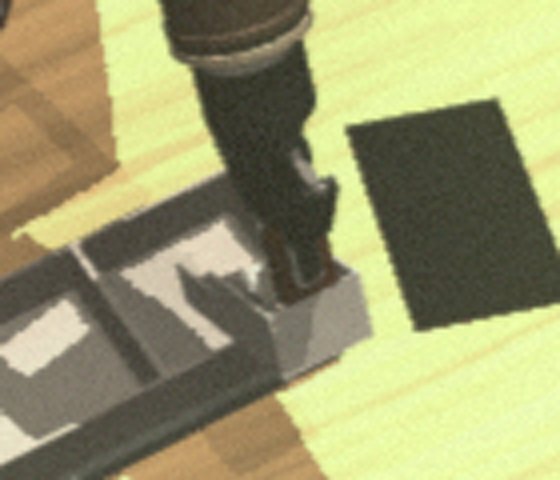

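```bash
python3 -m creep '[{"travel":[0,0,0],"turn":[0,0,0]},{"travel":[0,0,0],"turn":[0,0,0]},{"travel":[0,0,0],"turn":[0,0,0]},{"travel":[0,0,0],"turn":[0,0,0]},{"travel":[0,0,0],"turn":[0,0,0]},{"travel":[0,0,0],"turn":[0,0,0]},{"travel":[0,0,0],"turn":[0,0,0]},{"travel":[0,0,0],"turn":[0,0,0]}]' >/dev/null;python3 look.py l5; python3 -c "
from h import *
save('t20',camera('top')[0])
for i in range(4):
  print(get_state()['wrist_torque']);camera('top')"
```

```text
t 53.38 tilt 27.010570229401978 yaw 3.5219640021991374 TCP [0.6236 0.1099 0.2   ] lip [0.5099 0.1029 0.1108] F [-0.3891 -0.0435 -7.907 ] M [-0.0424  0.6094 -0.0379] open 0.177
Fz mean -7.268417673032221 [np.float64(-7.432772388785646), np.float64(-6.973643912895724), np.float64(-7.398836717415292)]
[ 0.0196  0.6044 -0.0276]
[-0.0399  0.5705 -0.0041]
[ 0.0267  0.6466 -0.0529]
[-0.063   0.5949 -0.0161]
```

View pics/t20.png

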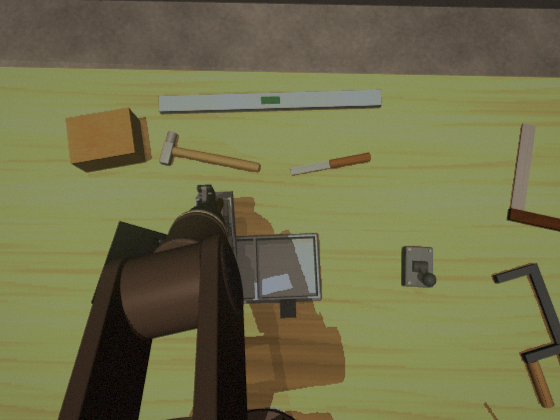

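```bash
cat > look.py <<'E'
from h import *
import sys
p,d=camera("scene"); M=[];F=[]
for i in range(3):
    s=get_state(); M.append(s['wrist_torque'][1]);F.append(s['ft_force'][2]); camera("scene")
tilt()
print('Fz mean',np.mean(F),'My',np.mean(M),M)
im=cv2.convertScaleAbs(cv2.resize(p[130:220,270:360,::-1],None,fx=5,fy=5,interpolation=cv2.INTER_CUBIC),alpha=1.8,beta=20); cv2.imwrite(f"pics/{sys.argv[1]}.png",im)
E
python3 -m creep '[{"travel":[0,0.001,0],"turn":[0,0,0.7]},{"travel":[0,0,0],"turn":[0,0,0]},{"travel":[0,0,0],"turn":[0,0,0]},{"travel":[0,0,0],"turn":[0,0,0]},{"travel":[0,0,0],"turn":[0,0,0]},{"travel":[0,0,0],"turn":[0,0,0]},{"travel":[0,0,0],"turn":[0,0,0]},{"travel":[0,0,0],"turn":[0,0,0]}]' >/dev/null;python3 look.py l6
```

```text
t 54.65 tilt 27.77800951224468 yaw 3.531751858257476 TCP [0.6245 0.11   0.2004] lip [0.5119 0.103  0.1097] F [-0.3219  0.2237 -8.0489] M [-0.0117  0.6289  0.0082] open 0.18
Fz mean -7.1818593619042375 My 0.6507987028917409 [np.float64(0.6262747320231062), np.float64(0.6601103438906731), np.float64(0.6660110327614436)]
```

View pics/l6.png

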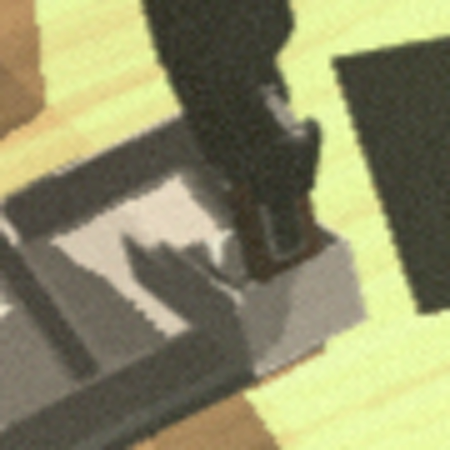

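```bash
python3 -m creep '[{"travel":[0,0,0],"turn":[0,0,0.7]},{"travel":[0,0,0],"turn":[0,0,0]},{"travel":[0,0,0],"turn":[0,0,0]},{"travel":[0,0,0],"turn":[0,0,0]},{"travel":[0,0,0],"turn":[0,0,0]},{"travel":[0,0,0],"turn":[0,0,0]},{"travel":[0,0,0],"turn":[0,0,0]},{"travel":[0,0,0],"turn":[0,0,0]}]' >/dev/null;python3 look.py l7
```

```text
t 55.52 tilt 28.546685488707897 yaw 3.5310091654371525 TCP [0.6243 0.11   0.2003] lip [0.513  0.1031 0.1081] F [-0.3851  0.0485 -7.2933] M [0.0555 0.6516 0.0591] open 0.181
Fz mean -7.501371230123414 My 0.6596684032212928 [np.float64(0.6274456431318363), np.float64(0.6630141042297174), np.float64(0.6885454623023246)]
```

```bash
python3 -m creep '[{"travel":[0,0,0],"turn":[0,0,0.7]},{"travel":[0,0,0],"turn":[0,0,0]},{"travel":[0,0,0],"turn":[0,0,0]},{"travel":[0,0,0],"turn":[0,0,0]},{"travel":[0,0,0],"turn":[0,0,0]},{"travel":[0,0,0],"turn":[0,0,0]},{"travel":[0,0,0],"turn":[0,0,0]},{"travel":[0,0,0],"turn":[0,0,0]}]' >/dev/null;python3 look.py l8
```

```text
t 56.38 tilt 29.314466457915298 yaw 3.538471123018899 TCP [0.6242 0.11   0.2002] lip [0.5141 0.1032 0.1066] F [-0.2828 -0.0085 -8.1267] M [-0.0326  0.696  -0.0051] open 0.178
Fz mean -7.198179388387764 My 0.6847773606684416 [np.float64(0.7354698636528959), np.float64(0.6454147626371795), np.float64(0.6734474557152496)]
```

View pics/l8.png

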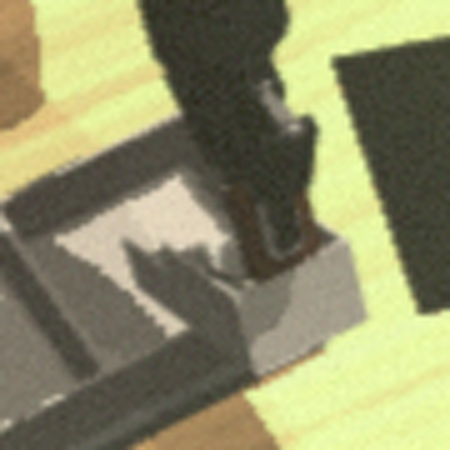

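```bash
python3 -m creep '[{"travel":[0,0,0],"turn":[0,0,0.7]},{"travel":[0,0,0],"turn":[0,0,0]},{"travel":[0,0,0],"turn":[0,0,0]},{"travel":[0,0,0],"turn":[0,0,0]},{"travel":[0,0,0],"turn":[0,0,0]},{"travel":[0,0,0],"turn":[0,0,0]},{"travel":[0,0,0],"turn":[0,0,0]},{"travel":[0,0,0],"turn":[0,0,0]}]' >/dev/null;python3 look.py l9
```

```text
t 57.25 tilt 30.084913137796406 yaw 3.5375411763046425 TCP [0.624  0.11   0.2002] lip [0.5153 0.1032 0.105 ] F [-0.0706  0.1924 -7.0182] M [-0.0664  0.7128 -0.0187] open 0.177
Fz mean -7.444131381336579 My 0.6831679084254535 [np.float64(0.6683571464537128), np.float64(0.7065814301890685), np.float64(0.6745651486335792)]
```

View pics/l9.png

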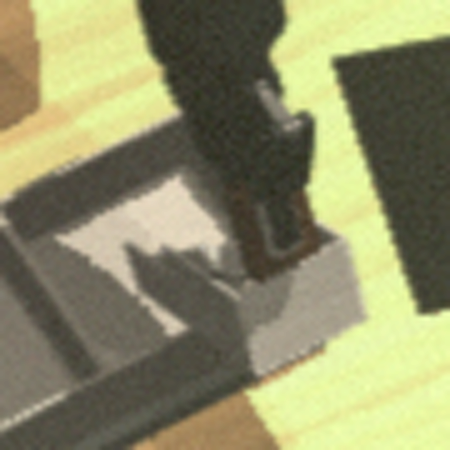

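```bash
python3 -m creep '[{"travel":[0,0,0],"turn":[0,0,0.7]},{"travel":[0,0,0],"turn":[0,0,0]},{"travel":[0,0,0],"turn":[0,0,0]},{"travel":[0,0,0],"turn":[0,0,0]},{"travel":[0,0,0],"turn":[0,0,0]},{"travel":[0,0,0],"turn":[0,0,0]},{"travel":[0,0,0],"turn":[0,0,0]},{"travel":[0,0,0],"turn":[0,0,0]}]' >/dev/null;python3 look.py l10
```

```text
t 58.12 tilt 30.76211794813459 yaw 3.5409688232202527 TCP [0.6243 0.11   0.2004] lip [0.5167 0.1033 0.1039] F [ 0.5431 -0.1701 -7.5408] M [ 0.0065  0.7009 -0.0349] open 0.179
Fz mean -7.532013126245826 My 0.7132057949018092 [np.float64(0.6858367507393095), np.float64(0.7130626815038952), np.float64(0.7407179524622233)]
```

View pics/l10.png

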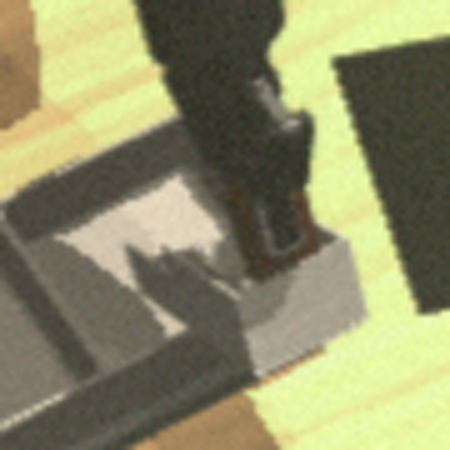

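```bash
python3 -m creep '[{"travel":[0,0,0],"turn":[0,0,0.7]},{"travel":[0,0,0],"turn":[0,0,0]},{"travel":[0,0,0],"turn":[0,0,0]},{"travel":[0,0,0],"turn":[0,0,0]},{"travel":[0,0,0],"turn":[0,0,0]},{"travel":[0,0,0],"turn":[0,0,0]},{"travel":[0,0,0],"turn":[0,0,0]},{"travel":[0,0,0],"turn":[0,0,0]}]' >/dev/null;python3 look.py l11
```

```text
t 58.98 tilt 31.439499810269524 yaw 3.5419693640886436 TCP [0.6246 0.11   0.2006] lip [0.5181 0.1034 0.1029] F [-0.4082 -0.7286 -7.4372] M [-0.0823  0.74   -0.0134] open 0.183
Fz mean -7.8514499374288285 My 0.7528974171658187 [np.float64(0.7393796024991304), np.float64(0.7336286803598367), np.float64(0.7856839686384891)]
```

```bash
python3 -m creep '[{"travel":[0,0,0],"turn":[0,0,0.5]},{"travel":[0,0,0],"turn":[0,0,0]},{"travel":[0,0,0],"turn":[0,0,0]},{"travel":[0,0,0],"turn":[0,0,0]},{"travel":[0,0,0],"turn":[0,0,0]},{"travel":[0,0,0],"turn":[0,0,0]},{"travel":[0,0,0],"turn":[0,0,0]},{"travel":[0,0,0],"turn":[0,0,0]}]' >/dev/null;python3 look.py l12
```

```text
t 59.85 tilt 31.969737393617127 yaw 3.547873748335837 TCP [0.6251 0.1101 0.2011] lip [0.5195 0.1036 0.1024] F [-0.5665 -0.6003 -5.844 ] M [-0.0045  0.6854 -0.0159] open 0.178
Fz mean -6.028315334269206 My 0.6690895724702018 [np.float64(0.6626898594526578), np.float64(0.6642472289494641), np.float64(0.6803316290084838)]
```

View pics/l12.png

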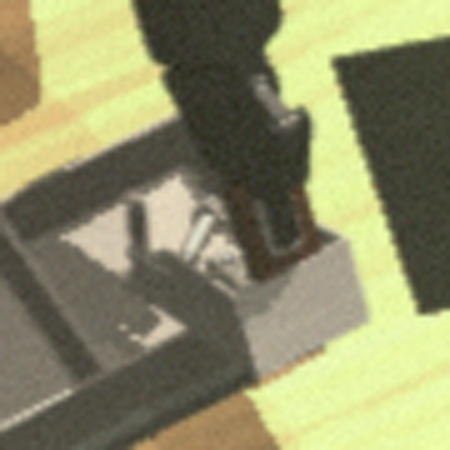

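```bash
python3 -m creep '[{"travel":[0,0,0],"turn":[0,0,-5]},{"travel":[0,0,0],"turn":[0,0,-5]},{"travel":[0,0,0],"turn":[0,0,-5]},{"travel":[0,0,0],"turn":[0,0,-5]},{"travel":[0,0,0],"turn":[0,0,-5]},{"travel":[0,0,0],"turn":[0,0,-4]},{"travel":[0,0,0],"turn":[0,0,-2]},{"travel":[0,0,0],"turn":[0,0,0]}]';python3 look.py l13
```

```text
clock: 60.52
eef_pos: [0.6236, 0.112, 0.2021]
ee_rot: [[-0.005, 0.998, 0.066], [0.004, 0.066, -0.998], [-1.0, -0.005, -0.004]]
ft_force: [-0.2, -0.3, -6.2]
opening: 0.177
t 60.72 tilt -0.20631334731254208 yaw 3.8027131507644754 TCP [0.621  0.1119 0.2021] lip [0.4792 0.1026 0.1749] F [ 0.5245  0.6482 -6.7548] M [-0.0001 -0.3236 -0.0138] open 0.176
Fz mean -6.1880698406790975 My -0.3972176359097797 [np.float64(-0.5038792224095174), np.float64(-0.3435156234714892), np.float64(-0.3442580618483326)]
```

View pics/l13.png

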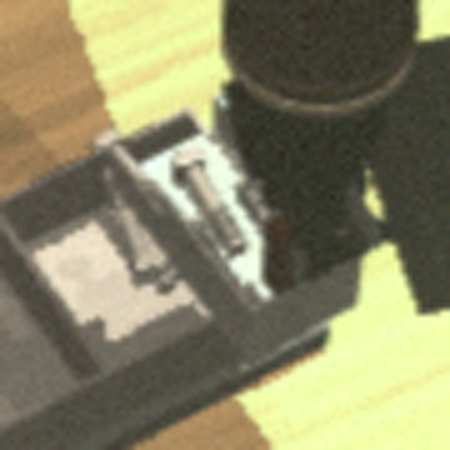

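Run:
```python
from h import *
drawcup("s24",270,120,370,220,7)
p,d=camera("top"); crop("t24",p,180,180,330,310,5)
```

```text
(no output)
```

View pics/s24.png

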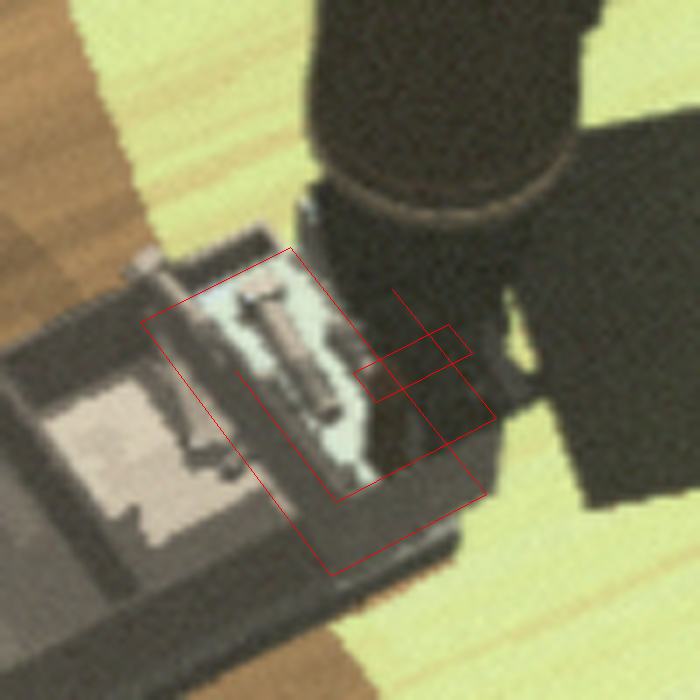

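View pics/t24.png

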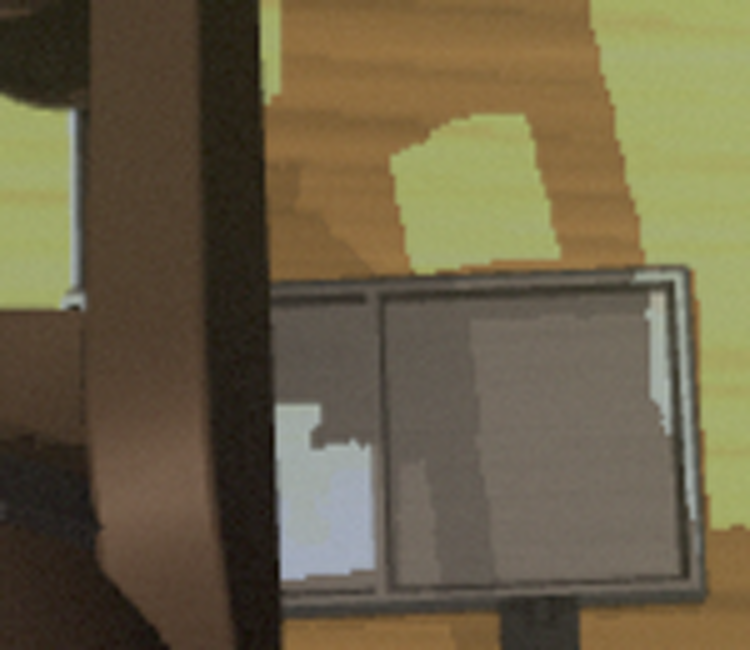

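```bash
python3 -m creep '[{"travel":[0,0,0.006],"turn":[0,0,0]},{"travel":[0,0,0.012],"turn":[0,0,0]},{"travel":[0,0,0.020],"turn":[0,0,0]},{"travel":[0,0,0.024],"turn":[0,0,0]},{"travel":[0,0,0.024],"turn":[0,0,0]},{"travel":[0,0,0.024],"turn":[0,0,0]},{"travel":[0,0,0.020],"turn":[0,0,0]},{"travel":[0,0,0.012],"turn":[0,0,0]}]'
python3 -m creep '[{"travel":[0,0,0.006],"turn":[0,0,0]},{"travel":[0,0,0.003],"turn":[0,0,0]},{"travel":[0,0,0],"turn":[0,0,0]},{"travel":[0,0,0],"turn":[0,0,0]},{"travel":[0,0,0],"turn":[0,0,0]},{"travel":[0,0,0],"turn":[0,0,0]},{"travel":[0,0,0],"turn":[0,0,0]},{"travel":[0,0,0],"turn":[0,0,0]}]'
python3 - <<'E'
from h import *
to([.634,-.0435,.2],down(3.4)); tilt()
drawcup("s25",220,120,340,240,6)
E
```

```text
clock: 61.48
eef_pos: [0.6282, -0.0382, 0.2036]
ee_rot: [[0.001, 0.997, 0.072], [0.003, 0.072, -0.997], [-1.0, 0.001, -0.003]]
ft_force: [-0.6, -0.4, -6.6]
opening: 0.177
clock: 62.15
eef_pos: [0.6282, -0.0479, 0.2038]
ee_rot: [[0.001, 0.998, 0.071], [0.004, 0.071, -0.997], [-1.0, 0.002, -0.004]]
ft_force: [-0.4, 0.4, -5.6]
opening: 0.18
t 62.15 pos [ 0.6282 -0.0479  0.2038] yaw y 4.051150132841454 F [-0.3631  0.3944 -5.6062] open 0.18
travel mm [ 3.8566  6.077  -3.9332] n 0.19669163479148535
turn [ 0.6513 -0.2133 -0.0909] n 0.096560683745212
travel in target frame mm [ 3.8322  6.038  -4.0163]
t 62.15 tilt 0.09214758158585022 yaw 4.051150132841454 TCP [ 0.6282 -0.0479  0.2038] lip [ 0.4866 -0.0578  0.1759] F [-0.3631  0.3944 -5.6062] M [-0.0052 -0.3344 -0.0154] open 0.18
```

View pics/s25.png

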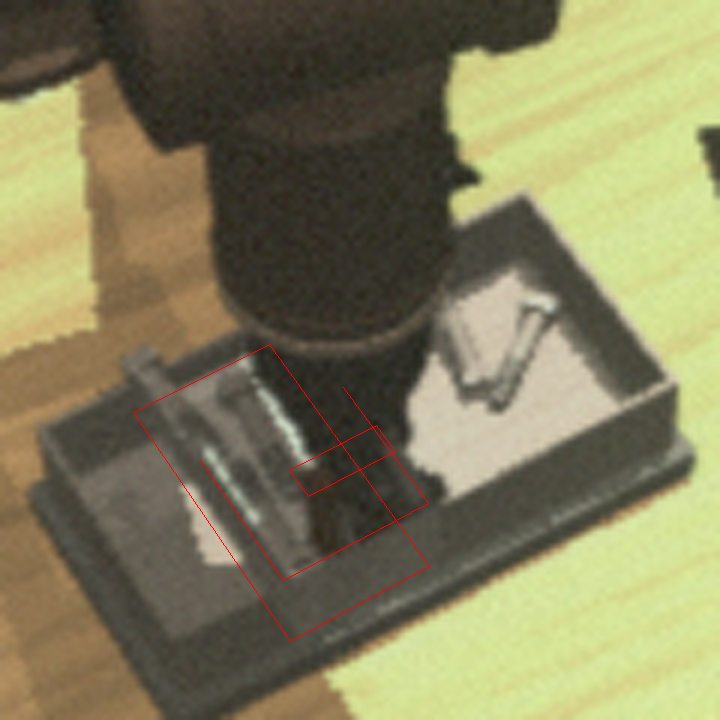

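```bash
python3 -m creep '[{"travel":[0,0.004,-0.004],"turn":[0,0,3]},{"travel":[0,0.002,0],"turn":[0,0,3]},{"travel":[0,0,0],"turn":[0,0,4]},{"travel":[0,0,0],"turn":[0,0,4]},{"travel":[0,0,0],"turn":[0,0,4]},{"travel":[0,0,0],"turn":[0,0,4]},{"travel":[0,0,0],"turn":[0,0,4]},{"travel":[0,0,0],"turn":[0,0,3]}]'
python3 look.py l20
```

```text
clock: 62.87
eef_pos: [0.6356, -0.0423, 0.2054]
ee_rot: [[0.502, 0.862, 0.072], [0.035, 0.063, -0.997], [-0.864, 0.504, 0.002]]
ft_force: [1.5, 3.0, -7.0]
opening: 0.176
t 63.07 tilt 30.016020461060233 yaw 4.136789138854733 TCP [ 0.6369 -0.0418  0.2056] lip [ 0.5281 -0.0496  0.1105] F [ 0.3449 -0.2419 -4.4107] M [-0.0078  0.4927  0.0229] open 0.184
Fz mean -6.816799985321787 My 0.7159737181999194 [np.float64(0.9471402580468874), np.float64(0.6152003140071188), np.float64(0.585580582545752)]
```

```bash
python3 -m creep '[{"travel":[-0.010,-0.002,0],"turn":[0,0,4]},{"travel":[-0.010,-0.002,0],"turn":[0,0,4]},{"travel":[-0.010,-0.002,0],"turn":[0,0,4]},{"travel":[-0.010,-0.002,0],"turn":[0,0,4]},{"travel":[0,0,0],"turn":[0,0,0]},{"travel":[0,0,0],"turn":[0,0,0]},{"travel":[0,0,0],"turn":[0,0,0]},{"travel":[0,0,0],"turn":[0,0,0]}]'
python3 look.py l21
python3 -m creep '[{"travel":[-0.010,-0.002,0],"turn":[0,0,4]},{"travel":[-0.010,-0.002,0],"turn":[0,0,4]},{"travel":[-0.010,-0.002,0],"turn":[0,0,4]},{"travel":[-0.010,-0.002,0],"turn":[0,0,4]},{"travel":[0,0,0],"turn":[0,0,0]},{"travel":[0,0,0],"turn":[0,0,0]},{"travel":[0,0,0],"turn":[0,0,0]},{"travel":[0,0,0],"turn":[0,0,0]}]'
python3 look.py l22; python3 -c "
from h import *
drawcup('s26',200,100,340,240,5)"
```

```text
clock: 63.73
eef_pos: [0.6349, -0.0298, 0.223]
ee_rot: [[0.603, 0.792, 0.097], [0.078, 0.062, -0.995], [-0.794, 0.607, -0.025]]
ft_force: [-0.4, 0.4, -2.7]
opening: 0.177
t 63.93 tilt 37.374264802280734 yaw 4.443907127216754 TCP [ 0.6341 -0.0298  0.2226] lip [ 0.5383 -0.0364  0.1144] F [ 0.2627  0.0776 -3.458 ] M [-0.0784  0.6283  0.0375] open 0.182
Fz mean -3.4794835615938537 My 0.5864828610012789 [np.float64(0.5500543223007613), np.float64(0.6068960178887465), np.float64(0.6024982428143288)]
clock: 64.6
eef_pos: [0.6182, -0.0215, 0.2296]
ee_rot: [[0.678, 0.727, 0.112], [0.111, 0.05, -0.993], [-0.727, 0.685, -0.047]]
ft_force: [-0.6, -0.8, -2.6]
opening: 0.178
t 64.8 tilt 43.290605687692945 yaw 3.9227995892832386 TCP [ 0.6181 -0.0214  0.2296] lip [ 0.5338 -0.0254  0.1121] F [ 0.2087  0.1912 -3.0792] M [-0.1516  0.6607 -0.0093] open 0.178
Fz mean -2.9211551106433276 My 0.6575970840242781 [np.float64(0.6805935335868218), np.float64(0.6516727632301269), np.float64(0.6405249552558853)]
```

View pics/s26.png

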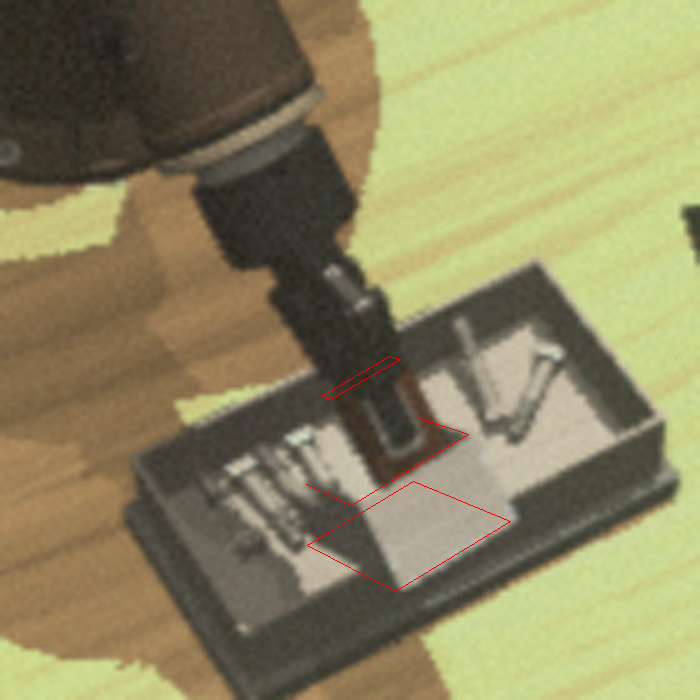

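```bash
python3 -m creep '[{"travel":[-0.015,0.014,0],"turn":[0,0,0]},{"travel":[-0.022,0.020,0],"turn":[0,0,0]},{"travel":[-0.022,0.020,0],"turn":[0,0,-4]},{"travel":[-0.015,0.014,0],"turn":[0,0,-6]},{"travel":[0,0,0],"turn":[0,0,-6]},{"travel":[0,0,0],"turn":[0,0,-6]},{"travel":[0,0,0],"turn":[0,0,-6]},{"travel":[0,0,0],"turn":[0,0,-6]}]'
python3 - <<'E'
from h import *
tilt(); to([.55,.3,.2],down(-8.8))
E
```

```text
clock: 65.52
eef_pos: [0.6226, 0.0029, 0.28]
ee_rot: [[0.452, 0.877, 0.16], [0.158, 0.098, -0.983], [-0.878, 0.47, -0.094]]
ft_force: [0.8, 3.1, -3.5]
opening: 0.18
t 65.52 tilt 28.026521265804064 yaw 6.378626553133361 TCP [0.6226 0.0029 0.28  ] lip [ 0.5106 -0.0067  0.189 ] F [ 0.7784  3.1375 -3.4659] M [0.0717 0.3972 0.0078] open 0.18
t 65.52 pos [0.6226 0.0029 0.28  ] yaw y 6.378626553133361 F [ 0.7784  3.1375 -3.4659] open 0.18
travel mm [  84.2268  -72.195  -296.0825] n 7.582305355701747
turn [ 16.3551  -9.6675 -27.0569] n 4.617442450262203
travel in target frame mm [  80.0269 -117.2506 -282.5228]
```

```bash
python3 -m creep '[{"travel":[0,0,0],"turn":[3.2,-1.9,-5.4]},{"travel":[0,0,0],"turn":[3.2,-1.9,-5.4]},{"travel":[0,0,0],"turn":[3.2,-1.9,-5.4]},{"travel":[0,0,0],"turn":[3.2,-1.9,-5.4]},{"travel":[0,0,0],"turn":[3.2,-1.9,-5.4]},{"travel":[0,0,0],"turn":[0,0,0]},{"travel":[0,0,0],"turn":[0,0,0]},{"travel":[0,0,0],"turn":[0,0,0]}]'
python3 - <<'E'
from h import *
tilt(); to([.5388,.335,.12],down(-8.8))
E
```

```text
clock: 66.18
eef_pos: [0.6248, 0.001, 0.2816]
ee_rot: [[0.029, 0.991, -0.133], [-0.002, -0.133, -0.991], [-1.0, 0.029, -0.002]]
ft_force: [-0.1, 0.4, -3.3]
opening: 0.177
t 66.18 tilt 1.6758057115520584 yaw -7.623660757565687 TCP [0.6248 0.001  0.2816] lip [0.4849 0.0198 0.2498] F [-0.1486  0.4048 -3.3184] M [ 0.0317 -0.0418 -0.0053] open 0.177
t 66.18 pos [0.6248 0.001  0.2816] yaw y -7.623660757565687 F [-0.1486  0.4048 -3.3184] open 0.177
travel mm [ 158.321  -134.2341 -319.3678] n 9.134144066741307
turn [ 1.1778 -0.1217 -1.6747] n 0.28644999049206676
travel in target frame mm [ 161.596  -136.0988 -316.9289]
```

```bash
python3 -m creep '[{"travel":[0,-0.012,-0.030],"turn":[1,0,-1.6]},{"travel":[0,-0.014,-0.035],"turn":[1,0,0]},{"travel":[0,-0.014,-0.035],"turn":[1,0,0]},{"travel":[0,-0.014,-0.035],"turn":[1,0,0]},{"travel":[0,-0.014,-0.035],"turn":[1,0,0]},{"travel":[0,-0.014,-0.035],"turn":[1,0,0]},{"travel":[0,-0.014,-0.035],"turn":[0,0,0]},{"travel":[0,-0.014,-0.035],"turn":[0,0,0]}]'
python3 - <<'E'
from h import *
tilt(); to([.5382,.3286,.12],down(-15))
save("t28",camera("top")[0])
p,d=camera("scene");im=cv2.convertScaleAbs(cv2.resize(p[140:250,210:350,::-1],None,fx=5,fy=5,interpolation=cv2.INTER_CUBIC),alpha=1.6,beta=20); cv2.imwrite("pics/s28.png",im)
E
```

```text
clock: 66.85
eef_pos: [0.5642, 0.2913, 0.282]
ee_rot: [[0.014, 0.969, -0.246], [0.008, -0.246, -0.969], [-1.0, 0.011, -0.011]]
ft_force: [0.9, 0.2, -3.2]
opening: 0.177
t 66.85 tilt 0.6558966975700758 yaw -14.249932613985422 TCP [0.5642 0.2913 0.282 ] lip [0.427  0.3265 0.2527] F [ 0.8893  0.171  -3.2254] M [-0.0623 -0.131   0.0421] open 0.177
t 66.85 pos [0.5642 0.2913 0.282 ] yaw y -14.249932613985422 F [ 0.8893  0.171  -3.2254] open 0.177
travel mm [161.8934 -36.2355 -27.9831] n 4.034591303548003
turn [ 0.7537 -0.6373 -0.6517] n 0.16519344090551677
travel in target frame mm [161.9785 -34.7703 -29.3175]
```

View pics/s28.png

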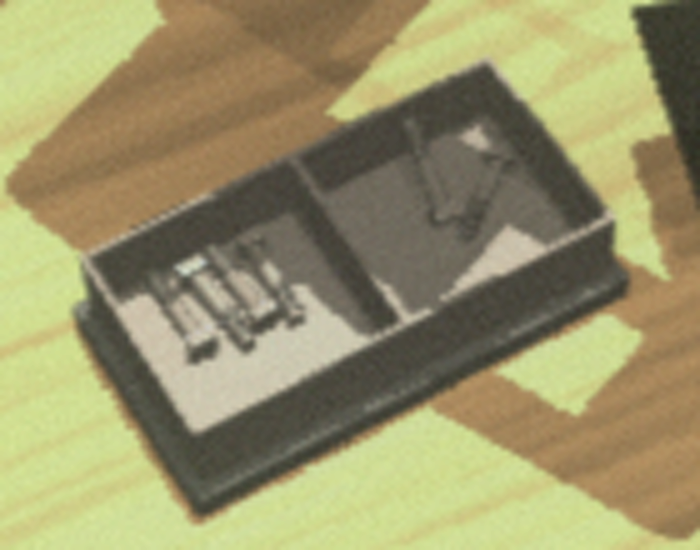

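View pics/t28.png

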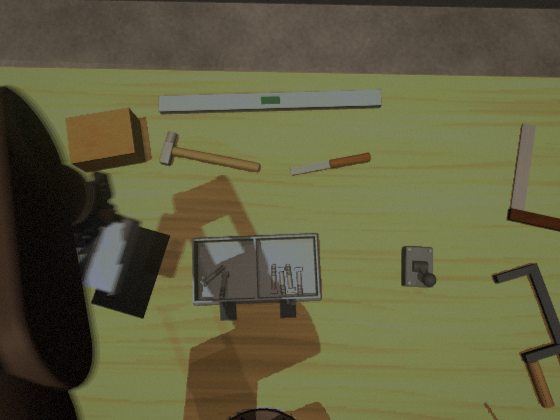

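```bash
python3 -m creep '[{"travel":[0,-0.017,-0.014],"turn":[0.7,-0.6,-0.6]},{"travel":[0,-0.017,-0.013],"turn":[0,0,0]},{"travel":[0.03,0,0],"turn":[0,0,0]},{"travel":[0.04,0,0],"turn":[0,0,0]},{"travel":[0.04,0,0],"turn":[0,0,0]},{"travel":[0.03,0,0],"turn":[0,0,0]},{"travel":[0.02,0,0],"turn":[0,0,0]},{"travel":[0,0,0],"turn":[0,0,0]}]'
python3 - <<'E'
from h import *
to([.5382,.3286,.06],down(-15))
E
```

```text
clock: 67.62
eef_pos: [0.535, 0.3295, 0.1212]
ee_rot: [[0.018, 0.969, -0.247], [0.016, -0.247, -0.969], [-1.0, 0.013, -0.02]]
ft_force: [-1.3, -0.5, -3.6]
opening: 0.178
t 67.62 pos [0.535  0.3295 0.1212] yaw y -14.3016873822062 F [-1.327  -0.4518 -3.5894] open 0.178
travel mm [61.2579  2.5566  1.275 ] n 1.47061092399393
turn [ 0.7057 -1.1266 -0.7464] n 0.2129308302995745
travel in target frame mm [61.2322  3.3626  0.0342]
```

```bash
python3 -m creep '[{"travel":[0.010,0.002,0.001],"turn":[0.6,-1.1,-0.7]},{"travel":[0.020,0,0],"turn":[0,0,0]},{"travel":[0.020,0,0],"turn":[0,0,0]},{"travel":[0.010,0,0],"turn":[0,0,0]},{"travel":[0,0,0],"turn":[0,0,0]},{"travel":[0,0,0],"turn":[0,0,0]},{"travel":[0,0,0],"turn":[0,0,0]},{"travel":[0,0,0],"turn":[0,0,0]}]'
python3 - <<'E'
from h import *
to([.5382,.3286,.036],down(-15))
p,d=camera("top"); crop("t29",p,80,190,200,320,5)
E
```

```text
clock: 68.28
eef_pos: [0.5395, 0.3255, 0.0694]
ee_rot: [[0.011, 0.966, -0.258], [0.007, -0.258, -0.966], [-1.0, 0.009, -0.01]]
ft_force: [0.2, 0.4, -3.2]
opening: 0.18
t 68.28 pos [0.5395 0.3255 0.0694] yaw y -14.956340246264618 F [ 0.1581  0.4198 -3.2015] open 0.18
travel mm [33.3736 -2.3826 -2.2979] n 0.8042531203346062
turn [ 0.0462 -0.5776 -0.5086] n 0.10768004195200676
travel in target frame mm [33.3686 -2.0884 -2.6325]
```

View pics/t29.png

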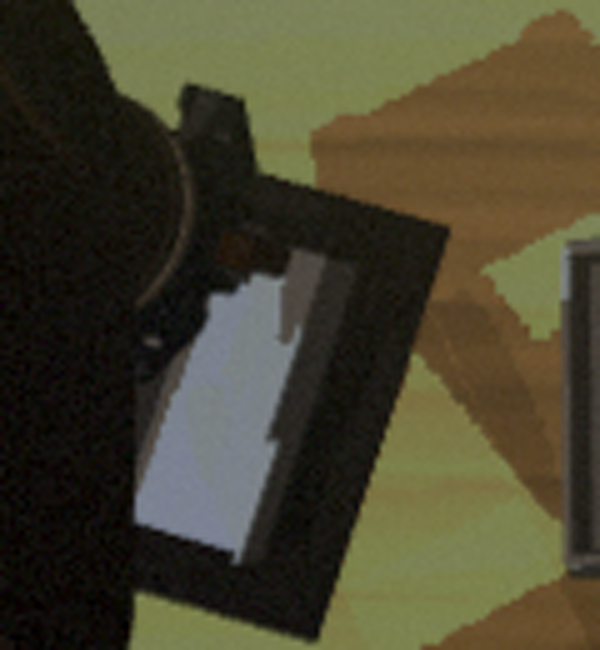

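Empty cup aligned with the mat; lower it gently.

```bash
python3 -m creep '[{"travel":[0.004,-0.001,-0.002],"turn":[0,-0.5,-0.5]},{"travel":[0.010,0,0],"turn":[0,0,0]},{"travel":[0.008,0,0],"turn":[0,0,0]},{"travel":[0.004,0,0],"turn":[0,0,0]},{"travel":[0,0,0],"turn":[0,0,0]},{"travel":[0,0,0],"turn":[0,0,0]},{"travel":[0,0,0],"turn":[0,0,0]},{"travel":[0,0,0],"turn":[0,0,0]}]'
python3 - <<'E'
from h import *
to([.5382,.3286,.035],down(-15))
E
```

```text
clock: 69.0
eef_pos: [0.5398, 0.3289, 0.0417]
ee_rot: [[0.001, 0.966, -0.257], [0.002, -0.257, -0.966], [-1.0, 0.001, -0.002]]
ft_force: [0.8, 0.3, -2.8]
opening: 0.177
t 69.0 pos [0.5398 0.3289 0.0417] yaw y -14.912411449064995 F [ 0.7867  0.3348 -2.808 ] open 0.177
travel mm [ 6.7457 -1.4892  0.6752] n 0.1664526683733222
turn [ 0.0876 -0.1036 -0.0346] n 0.019556716133019913
travel in target frame mm [ 6.7479 -1.4841  0.6653]
```

```bash
python3 -m creep '[{"travel":[0.002,-0.001,0],"turn":[0,0,0]},{"travel":[0.002,0,0],"turn":[0,0,0]},{"travel":[0.002,0,0],"turn":[0,0,0]},{"travel":[0,0,0],"turn":[0,0,0]},{"travel":[0,0,0],"turn":[0,0,0]},{"travel":[0,0,0],"turn":[0,0,0]},{"travel":[0,0,0],"turn":[0,0,0]},{"travel":[0,0,0],"turn":[0,0,0]}]'
python3 - <<'E'
from h import *
to([.5382,.3286,.035],down(-15))
E
```

```text
clock: 69.67
eef_pos: [0.5392, 0.3293, 0.0359]
ee_rot: [[0.002, 0.966, -0.257], [0.002, -0.257, -0.966], [-1.0, 0.001, -0.003]]
ft_force: [-0.3, 0.1, -3.9]
opening: 0.18
t 69.67 pos [0.5392 0.3293 0.0359] yaw y -14.918296943244446 F [-0.291   0.082  -3.9353] open 0.18
travel mm [ 0.8505 -0.7479  0.9267] n 0.03509247112450541
turn [ 0.0818 -0.1483 -0.0839] n 0.02640265434329215
travel in target frame mm [ 0.854  -0.7453  0.9255]
```

Then one more mm or two, until the weight comes off.

```bash
python3 -m creep '[{"travel":[0.001,0,0],"turn":[0,0,0]},{"travel":[0.001,0,0],"turn":[0,0,0]},{"travel":[0,0,0],"turn":[0,0,0]},{"travel":[0,0,0],"turn":[0,0,0]},{"travel":[0,0,0],"turn":[0,0,0]},{"travel":[0,0,0],"turn":[0,0,0]},{"travel":[0,0,0],"turn":[0,0,0]},{"travel":[0,0,0],"turn":[0,0,0]}]'
```

```text
clock: 70.33
eef_pos: [0.5396, 0.3296, 0.0347]
ee_rot: [[0.003, 0.966, -0.257], [0.003, -0.257, -0.966], [-1.0, 0.002, -0.004]]
ft_force: [0.2, 0.2, -0.9]
opening: 0.179
```

```bash
python3 -m creep '[{"travel":[0,0,0],"turn":[0,0,0]},{"travel":[0,0,0],"turn":[0,0,0]},{"travel":[0,0,0],"turn":[0,0,0]},{"travel":[0,0,0],"turn":[0,0,0]},{"travel":[0,0,0],"turn":[0,0,0]},{"travel":[0,0,0],"turn":[0,0,0]},{"travel":[-0.008,0,0],"turn":[0,0,0]},{"travel":[-0.015,0,0],"turn":[0,0,0]}]' 0
python3 -m creep '[{"travel":[-0.02,0,0],"turn":[0,0,0]},{"travel":[-0.03,0,0],"turn":[0,0,0]},{"travel":[-0.03,0,0],"turn":[0,0,0]},{"travel":[-0.03,0,0],"turn":[0,0,0]},{"travel":[-0.03,0,0],"turn":[0,0,0]},{"travel":[0,0.01,0.035],"turn":[0,0,0]},{"travel":[0,0.01,0.035],"turn":[0,0,0]},{"travel":[0,0.01,0.035],"turn":[0,0,0]}]' 0
python3 - <<'E'
from h import *
to([.40,-.386,.2],down(88))
p,d=camera("top"); C=cloud("top",d); q=C[210:330,80:180].reshape(-1,3); 
w=q[(q[:,2]>.1)&(q[:,2]<.125)]; print(len(w),cv2.minAreaRect((w[:,:2]*1000).astype(np.float32)))
w=q[(q[:,2]>.028)&(q[:,2]<.065)]; print(len(w),cv2.minAreaRect((w[:,:2]*1000).astype(np.float32)))
crop("t30",p,60,170,220,330,4)
E
```

```text
clock: 71.0
eef_pos: [0.5385, 0.329, 0.0567]
ee_rot: [[0.0, 0.966, -0.258], [0.001, -0.258, -0.966], [-1.0, 0.0, -0.001]]
ft_force: [-0.4, 0.1, 0.3]
opening: 0.502
clock: 71.67
eef_pos: [0.5413, 0.2232, 0.2112]
ee_rot: [[0.007, 0.968, -0.251], [0.005, -0.251, -0.968], [-1.0, 0.006, -0.007]]
ft_force: [1.0, -0.3, 0.6]
opening: 0.499
t 71.67 pos [0.5413 0.2232 0.2112] yaw y -14.527488762912851 F [ 1.0106 -0.3242  0.592 ] open 0.499
travel mm [  6.8799  15.986  625.2069] n 14.998779845547586
turn [-102.5255    0.0062   -0.5976] n 14.319452176462857
travel in target frame mm [  11.1855 -613.7412 -119.9299]
0 ((0.0, 0.0), (0.0, 0.0), 0.0)
13 ((520.6509399414062, 295.56549072265625), (2.476531505584717, 36.1191520690918), 76.93749237060547)
```

View pics/t30.png

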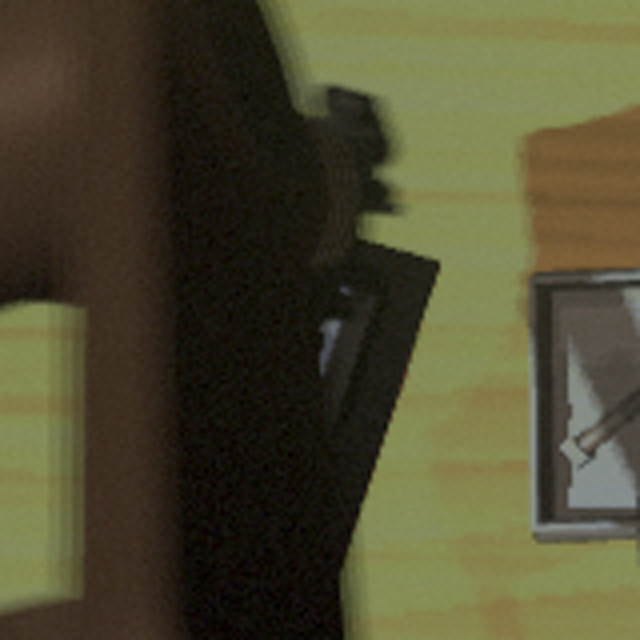

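```bash
python3 -m creep '[{"travel":[0,0,0.039],"turn":[0,0,0]},{"travel":[0,0,0.039],"turn":[0,0,0]},{"travel":[0,0,0.039],"turn":[0,0,0]},{"travel":[0,0,0.039],"turn":[0,0,0]},{"travel":[0,0,0.039],"turn":[0,0,0]},{"travel":[0,0,0.039],"turn":[0,0,0]},{"travel":[0,0,0.039],"turn":[0,0,0]},{"travel":[0,0,0.039],"turn":[0,0,0]}]' 1
python3 -m creep '[{"travel":[0,0,0.038],"turn":[0,0,0]},{"travel":[0,0,0.038],"turn":[0,0,0]},{"travel":[0,0,0.038],"turn":[0,0,0]},{"travel":[0,0,0.038],"turn":[0,0,0]},{"travel":[0,0,0.038],"turn":[0,0,0]},{"travel":[0,0,0.038],"turn":[0,0,0]},{"travel":[0,0,0.030],"turn":[0,0,0]},{"travel":[0,0,0],"turn":[0,0,0]}]' 1
python3 - <<'E'
from h import *
to([.395,-.381,.2],down(-15))
p,d=camera("top"); save("t31",p); C=cloud("top",d); q=C[210:330,80:180].reshape(-1,3); 
for lo,hi in((.1,.125),(.028,.065)):
    w=q[(q[:,2]>lo)&(q[:,2]<hi)]; print(len(w),cv2.minAreaRect((w[:,:2]*1000).astype(np.float32)))
E
```

```text
clock: 72.38
eef_pos: [0.4603, -0.0899, 0.2145]
ee_rot: [[0.015, 0.969, -0.248], [0.004, -0.248, -0.969], [-1.0, 0.013, -0.007]]
ft_force: [1.1, 0.4, 0.3]
opening: 0.004
clock: 73.05
eef_pos: [0.3884, -0.3582, 0.2188]
ee_rot: [[0.021, 0.967, -0.252], [-0.002, -0.252, -0.968], [-1.0, 0.021, -0.003]]
ft_force: [-0.2, 0.3, 0.5]
opening: -0.002
t 73.05 pos [ 0.3884 -0.3582  0.2188] yaw y -14.628057287985449 F [-0.2365  0.3121  0.4934] open -0.002
travel mm [19.0067 11.7746 20.4403] n 0.7264650214771321
turn [ 0.3738 -0.1856 -1.1772] n 0.1744388517315607
travel in target frame mm [18.8254 12.2962 20.3005]
138 ((539.9835815429688, 328.20733642578125), (43.630836486816406, 15.890928268432617), 75.29933166503906)
502 ((475.5438537597656, 346.1513671875), (78.54522705078125, 149.67453002929688), 74.81393432617188)
```

View pics/t31.png

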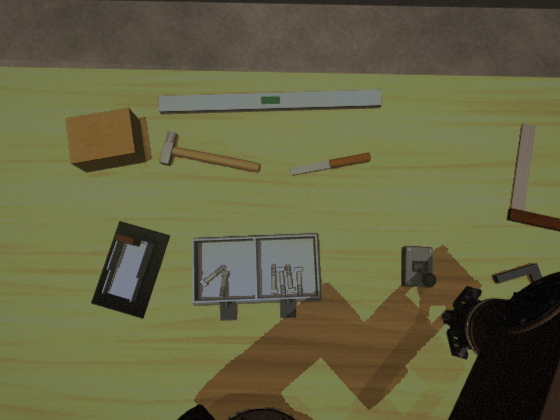

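```bash
python3 -m creep '[{"travel":[0,0.007,0.020],"turn":[0,0,-1.1]},{"travel":[0.025,0,0],"turn":[0,0,0]},{"travel":[0.030,0,0],"turn":[0,0,0]},{"travel":[0.030,0,0],"turn":[0,0,0]},{"travel":[0.025,0,0],"turn":[0,0,0]},{"travel":[0.015,0,0],"turn":[0,0,0]},{"travel":[0,0,0],"turn":[0,0,0]},{"travel":[0,0,0],"turn":[0,0,0]}]'
python3 - <<'E'
from h import *
to([.40,-.382,.06],down(-15))
E
```

```text
clock: 73.77
eef_pos: [0.3931, -0.3739, 0.0942]
ee_rot: [[0.005, 0.967, -0.253], [0.002, -0.253, -0.967], [-1.0, 0.004, -0.003]]
ft_force: [0.5, -0.9, 0.3]
opening: -0.0
t 73.77 pos [ 0.3931 -0.3739  0.0942] yaw y -14.657748170482135 F [ 0.5072 -0.8732  0.2819] open -0.0
travel mm [34.1941  8.5395  6.1827] n 0.858091914425192
turn [ 0.3426 -0.1684 -0.2509] n 0.06380551342235745
travel in target frame mm [34.1742  8.7257  6.0306]
```

```bash
python3 -m creep '[{"travel":[0.010,0,0.006],"turn":[0,0,0]},{"travel":[0.012,0,0],"turn":[0,0,0]},{"travel":[0.008,0,0],"turn":[0,0,0]},{"travel":[0.003,0,0],"turn":[0,0,0]},{"travel":[0,0,0],"turn":[0,0,0]},{"travel":[0,0,0],"turn":[0,0,0]},{"travel":[0,0,0],"turn":[0,0,0]},{"travel":[0,0,0],"turn":[0,0,0]}]'
python3 - <<'E'
from h import *
to([.48,-.386,.06],down(-15))
p,d=camera("top"); crop("t32",p,390,220,500,340,5); s=get_state(); print((proj("top",s['eef_pos']-.0365*s['ee_rot'][:,0])-[390,220])*5)
E
```

```text
clock: 74.43
eef_pos: [0.3941, -0.3812, 0.0624]
ee_rot: [[0.009, 0.968, -0.252], [-0.002, -0.252, -0.968], [-1.0, 0.009, 0.0]]
ft_force: [0.1, -0.0, 0.1]
opening: 0.003
t 74.43 pos [ 0.3941 -0.3812  0.0624] yaw y -14.606067719159121 F [ 0.1408 -0.0103  0.0855] open 0.003
travel mm [  3.171   84.315  -17.0696] n 2.06436350764104
turn [ 0.3939  0.0011 -0.5354] n 0.09282963922772279
travel in target frame mm [  2.384   84.2216 -17.6489]
[188.3778 441.2388]
```

View pics/t32.png

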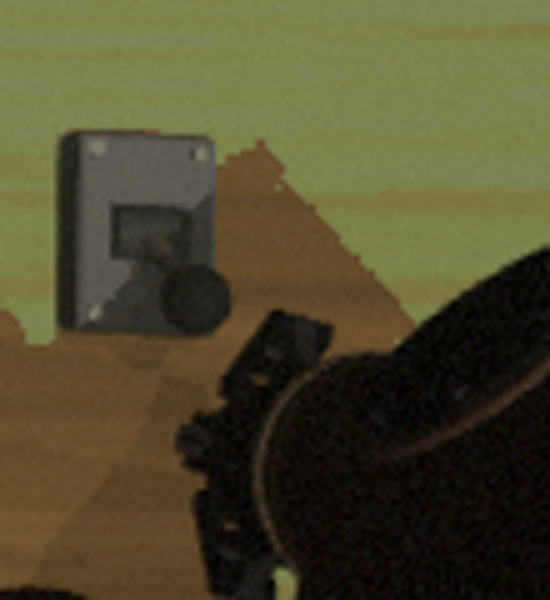

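```bash
python3 -m creep '[{"travel":[0,0.011,-0.003],"turn":[0,0,0]},{"travel":[0,0.011,-0.003],"turn":[0,0,0]},{"travel":[0,0.011,-0.003],"turn":[0,0,0]},{"travel":[0,0.011,-0.003],"turn":[0,0,0]},{"travel":[0,0.011,-0.003],"turn":[0,0,0]},{"travel":[0,0.011,-0.003],"turn":[0,0,0]},{"travel":[0,0.009,-0.002],"turn":[0,0,0]},{"travel":[0,0,0],"turn":[0,0,0]}]'
python3 - <<'E'
from h import *
to([.485,-.384,.06],down(-15))
p,d=camera("top"); crop("t33",p,390,220,500,340,5);p,d=camera("scene"); crop("s33",p,120,190,220,290,6)
E
```

```text
clock: 75.15
eef_pos: [0.4821, -0.3811, 0.0645]
ee_rot: [[0.011, 0.968, -0.252], [-0.004, -0.252, -0.968], [-1.0, 0.012, 0.001]]
ft_force: [-0.5, -0.1, -0.1]
opening: -0.003
t 75.15 pos [ 0.4821 -0.3811  0.0645] yaw y -14.578944027513023 F [-0.5015 -0.0962 -0.0751] open -0.003
travel mm [4.5761 3.4951 2.0667] n 0.14671127524139932
turn [ 0.4206  0.0779 -0.6986] n 0.11440429575236472
travel in target frame mm [4.5303 3.5657 2.047 ]
```

View pics/t33.png

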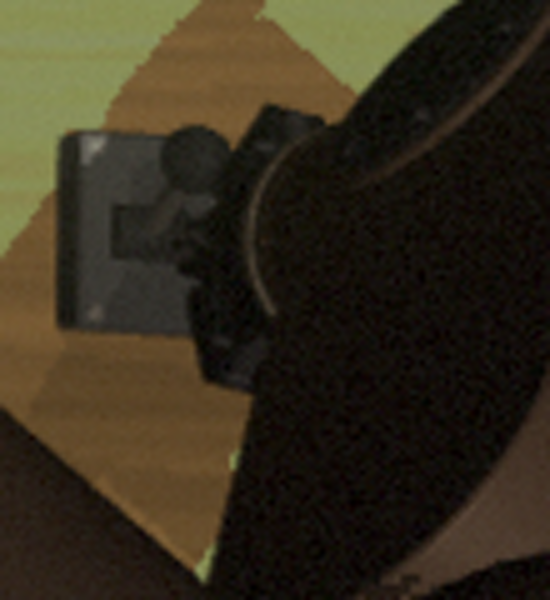

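View pics/s33.png

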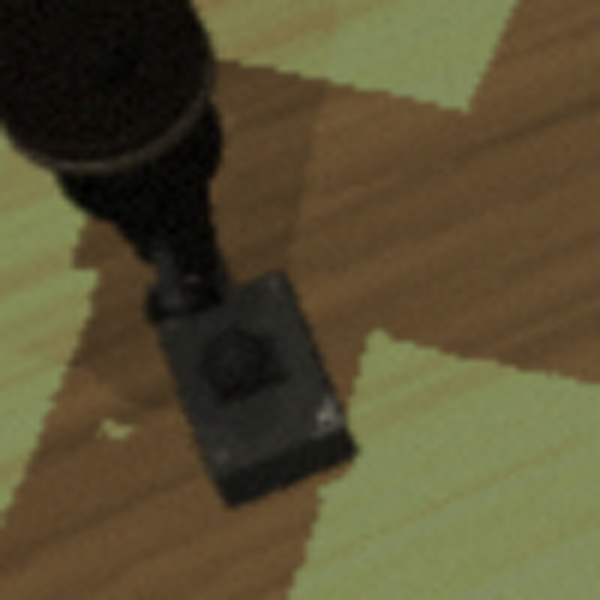

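Lever flipped to ON (knob at the far end). Retreat and check.

```bash
python3 -m creep '[{"travel":[0,-0.020,0.005],"turn":[0,0,0]},{"travel":[0,-0.030,0.007],"turn":[0,0,0]},{"travel":[0,-0.030,0.007],"turn":[0,0,0]},{"travel":[-0.03,0,0],"turn":[0,0,0]},{"travel":[-0.04,0,0],"turn":[0,0,0]},{"travel":[-0.04,0,0],"turn":[0,0,0]},{"travel":[-0.02,0,0],"turn":[0,0,0]},{"travel":[0,0,0],"turn":[0,0,0]}]'
python3 - <<'E'
from h import *
to(); print(proj("scene",[.525,-.384,.108]),proj("top",[.525,-.384,.108]))
save("t34",camera("top")[0]); save("s34",camera("scene")[0]); 
C=cloud("top",camera("top")[1]); q=C[235:295,390:450].reshape(-1,3); w=q[(q[:,2]>.105)&(q[:,2]<.13)]; print(len(w),w.mean(0))
E
```

```text
clock: 75.92
eef_pos: [0.386, -0.3747, 0.195]
ee_rot: [[0.003, 0.967, -0.254], [0.004, -0.254, -0.967], [-1.0, 0.001, -0.005]]
ft_force: [0.9, -1.1, 0.8]
opening: 0.001
t 75.92 pos [ 0.386  -0.3747  0.195 ] yaw y -14.701027896765353 F [ 0.9469 -1.1428  0.8192] open 0.001
[157.8341 250.1887] [428.2052 251.3711]
154 [ 0.5238 -0.3815  0.118 ]
```

View pics/t34.png

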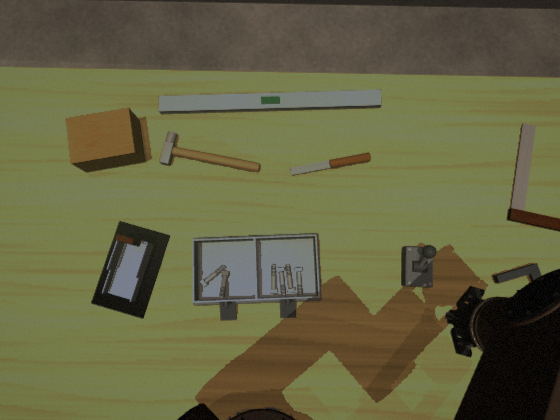

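View pics/s34.png

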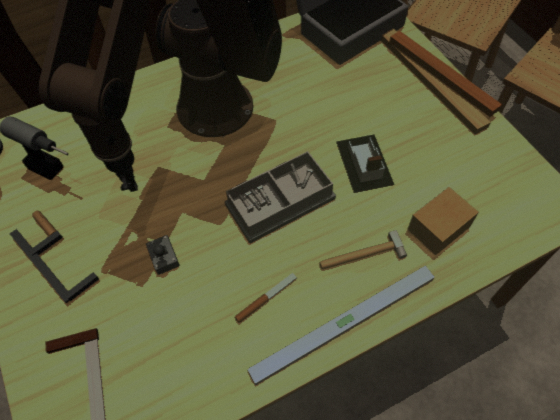

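```bash
python3 -c "
from h import *
p,d=camera('top'); crop('t35',p,185,225,330,315,5); C=cloud('top',d); 
for l,r in((195,254),(260,318)):
    q=C[240:299,l:r].reshape(-1,3); w=q[(q[:,2]>.036)&(q[:,2]<.08)]; print(len(w),np.percentile(w[:,2],[50,90,99]))"
```

```text
565 [0.0488 0.0672 0.0759]
721 [0.0427 0.0549 0.0779]
```

View pics/t35.png

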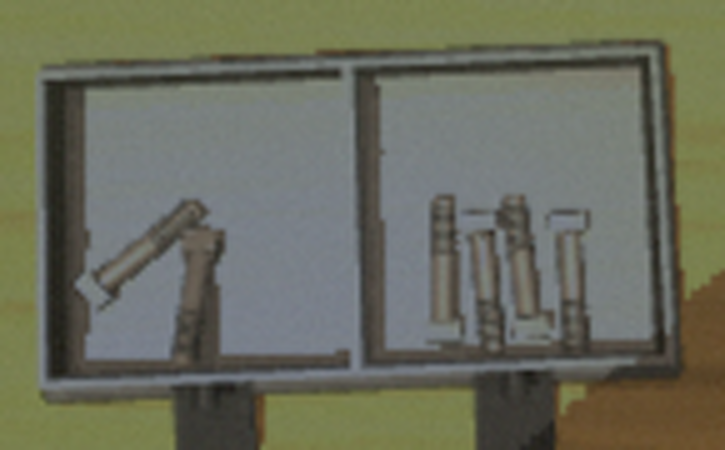

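The picture shows two bolts in the left hopper and four in the right, all inside the rims.

```bash
python3 -c "
from station import *
print(job_done(), get_state()['clock'])"
```

```text
the job is handed in; nothing more can be done
the job is handed in; nothing more can be done
```

The job is done and handed in at about 76 s of the 210 s allowed.

**What I did:**
1. Flipped the isolator off.
2. Put the three stray bolts in the cup, making six.
3. Tipped the cup slowly over the left hopper. At about 32° two bolts went in, and I tipped it back.
4. Emptied the other four into the right hopper.
5. Stood the cup back on its mat and flipped the isolator on.

**Last checks:**
- **Bolts:** two in the left hopper, four in the right, none elsewhere. One in the left hopper may lean slightly on the other bolt or the wall, but it is well inside.
- **Cup:** empty and upright. Its centre measured (0.4755, 0.3461) against the mat centre at (0.4735, 0.3459), about 2 mm off.
- **Isolator:** the knob measured (0.524, -0.382), at the ON end.
- **Hammer and chisel:** look to be where they started in the pictures.
- **Robot:** clear of everything.

**What failed or disagreed:** the first grasp of a bolt closed on nothing. Touching the bench showed that the real fingertips sit about 36.5 mm short of the reported TCP along the tool axis. I corrected for that in every later move, and those grasps held. I saw no stray bolt get knocked aside.

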